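Fetch the strayed canisters with the reacher and press their lids home

TASK

Some lens canisters have been pushed under the low wire rack: take the reacher from its blue mat, fetch every canister out by squeezing its trigger to close the jaws on it, and stand the reacher back on its mat. Stand all the canisters upright in the pockets of the press tray, one to a pocket, and only when all are in pull the red bar of the press all the way down so that every lid is pressed home, then ease it slowly back up until it rests; do not let it fly back. Keep fingers off canisters that are still under the rack, and leave the eyepiece and the black box where they are.

Things in the scene. Friction and masses are not known exactly. Their poses are not given: they have to be found in the camera images.
- reacher: reacher, 400 g, standing balanced on its flat sled (130 x 60 mm). Origin: centre of the sled's underside; x along the shaft to the jaws. Upright grip over the sled: black palm post (back face x = -30 mm, 32 wide, top z 135) and orange trigger (front face x = +30): 60 mm across. Take it from above at z 110, closing along x; a few mm of squeeze carries it. All else lies below z 45; tail ends at x = -66
- reacher_jaws (a point): midpoint between the jaws, at reacher x = 215 mm, z = 28 mm; a canister's middle should stand here when the trigger is squeezed. Just behind is a cross head 112 mm wide, x = 157 to 173 mm; the jaws end at x = 256 mm
- trigger (a joint): travel of the trigger towards the palm, m: 0 relaxed, 0.018 fully squeezed (grip 42 mm across). Sprung: about 8 N to start, 13.5 N at full travel. Each jaw moves inwards as much as the trigger; on a canister it stops at about 0.013, and squeezing harder presses the jaws harder. Springs open when let go
- jaw_left: left (reacher +y) orange jaw: upright plate 85 mm long, 5 mm thick, z 12 to 44 mm; open, the inner faces stand 72 mm apart (82 mm outside), shut 36 mm. The body's origin is that of the reacher when open and moves with the jaw
- jaw_right: right (reacher -y) jaw, mirror image of the left
- mat: thin blue mat 170 x 110 mm lying on the bench, origin at its middle: the reacher's place; the sled stands on it at the start
- rack: low grey wire rack fixed to the bench, 420 (x) x 220 (y) mm; wires over an open gap 95 mm high, top 103 mm; 8 mm end walls at x = +-206 mm, 45 mm high back rail at y = -110 mm. Origin: centre of its footprint, bench level. Open front looks to its own +y (edge at y = +110 mm). Canisters stand in the gap
- press: lid press fixed to the bench, base 230 x 240 mm: grey tray with three pockets in a row along its y (each 76 mm in x, 72 mm in y inside, floor 11 mm above the bench, wall tops 28 mm) and, beyond it, a hinged blue arm. Origin: under the middle of the tray, bench level; x points from tray to hinge
- lever (a joint): angle of the press arm, rad: 0 upright at rest on its stop, about 1.57 level with its plate flat on fully shut lids (stop 1.6). It swings towards press -x and is sprung back to 0: about 2 N at the bar at rest, 4 N when down, plus about 2.5 N for each lid while it goes in. If let go it flies back
- lever_grip (a point): grip point on the red round cross bar (18 mm diameter, 170 mm long along press y, 210 mm from the hinge), 50 mm to the press -y side of the 30 mm wide arm; moves with the arm. At rest 308 mm above the bench, over the hinge. An aluminium pressing plate 226 mm wide sits 87 to 149 mm from the hinge
- lever_hinge (a point): on the hinge axis of the arm (axis along press y), 118 mm beyond the tray's middle, 98 mm above the bench
- pocket0 (a point): middle of the floor of tray pocket 0, at press y = -77 mm; a canister stands here, any canister in any pocket
- pocket1 (a point): middle of the floor of tray pocket 1, at press y = 0 mm; a canister stands here, any canister in any pocket
- pocket2 (a point): middle of the floor of tray pocket 2, at press y = 77 mm; a canister stands here, any canister in any pocket
- can_a: white round canister with paper band, 46 mm diameter, 145 g, may be absent; origin: centre of its underside, z up. Its black snap lid is 47 mm across; top at 77 mm when proud, 70 mm when home. The body proper is 60 mm high: hold it there, not by the lid
- lid_a (a joint): travel of the white canister's lid, m: 0 standing proud, 0.007 home; takes about 4 N and stays where it is pushed
- can_b: green round canister with paper band, 46 mm diameter, 145 g, may be absent; origin: centre of its underside, z up. Its black snap lid is 47 mm across; top at 77 mm when proud, 70 mm when home. The body proper is 60 mm high: hold it there, not by the lid
- lid_b (a joint): travel of the green canister's lid, m: 0 standing proud, 0.007 home; takes about 4 N and stays where it is pushed
- can_c: yellow round canister with paper band, 46 mm diameter, 145 g, may be absent; origin: centre of its underside, z up. Its black snap lid is 47 mm across; top at 77 mm when proud, 70 mm when home. The body proper is 60 mm high: hold it there, not by the lid
- lid_c (a joint): travel of the yellow canister's lid, m: 0 standing proud, 0.007 home; takes about 4 N and stays where it is pushed
- eyepiece: loose black and silver eyepiece, 52 mm diameter, 70 mm high, standing on the bench; leave alone
- battery_box: loose black box 75 x 130 x 60 mm on the bench; leave alone

How it is judged (in metres and radians):
On the way, in this order (a step that is already met when the one before it is completed fails the run):
1. a canister under the rack is held between the reacher's jaws, its trigger squeezed (((y of can_a in the frame of rack below 0.11 m and value of joint trigger above 0.008 m and contact force between each of jaw_left, jaw_right and can_a above 0.5 N) or (y of can_b in the frame of rack below 0.11 m and value of joint trigger above 0.008 m and contact force between each of jaw_left, jaw_right and can_b above 0.5 N) or (y of can_c in the frame of rack below 0.11 m and value of joint trigger above 0.008 m and contact force between each of jaw_left, jaw_right and can_c above 0.5 N))), for 0.2 s.
2. every canister stands in the press tray, with the arm up (x of can_a in the frame of press between -0.03 and 0.03 m and y of can_a in the frame of press between -0.115 and 0.115 m and z of each of can_a, can_b, can_c in the frame of press below 0.017 m and angle between each of can_a, can_b, can_c's own z axis and vertical below 0.12 rad and x of can_b in the frame of press between -0.03 and 0.03 m and y of can_b in the frame of press between -0.115 and 0.115 m and x of can_c in the frame of press between -0.03 and 0.03 m and y of can_c in the frame of press between -0.115 and 0.115 m and value of joint lever below 0.3 rad), for 0.2 s.
3. the bar is pulled right down with all canisters in the tray and every lid goes home (x of can_a in the frame of press between -0.03 and 0.03 m and y of can_a in the frame of press between -0.115 and 0.115 m and z of each of can_a, can_b, can_c in the frame of press below 0.017 m and angle between each of can_a, can_b, can_c's own z axis and vertical below 0.12 rad and x of can_b in the frame of press between -0.03 and 0.03 m and y of can_b in the frame of press between -0.115 and 0.115 m and x of can_c in the frame of press between -0.03 and 0.03 m and y of can_c in the frame of press between -0.115 and 0.115 m and value of joint each of lid_a, lid_b, lid_c above 0.005 m and value of joint lever above 1.48 rad), for 0.2 s.
4. the arm is back up at rest (value of joint lever below 0.12 rad), for 0.2 s.
At the end, for the whole second after the job is handed in: Every canister present stands upright (7 degrees) on the floor of a press pocket, lid in by at least 5 of 7 mm; the press arm is up (within 0.12 rad of rest); the reacher stands upright on the bench, sled centre within 50 mm of the mat centre; all at rest (x of can_a in the frame of press between -0.03 and 0.03 m and y of can_a in the frame of press between -0.115 and 0.115 m and z of each of can_a, can_b, can_c in the frame of press below 0.017 m and angle between each of can_a, can_b, can_c's own z axis and vertical below 0.12 rad and x of can_b in the frame of press between -0.03 and 0.03 m and y of can_b in the frame of press between -0.115 and 0.115 m and x of can_c in the frame of press between -0.03 and 0.03 m and y of can_c in the frame of press between -0.115 and 0.115 m and value of joint each of lid_a, lid_b, lid_c above 0.005 m and value of joint lever below 0.12 rad and horizontal distance between reacher and mat below 0.05 m and height (world z) of reacher below 0.008 m and angle between reacher's own z axis and vertical below 0.1 rad and linear speed of each of reacher, can_a, can_b, can_c below 0.02 m/s); the robot touches nothing.
It fails at once if the press arm flies back (faster than 2 rad/s) (velocity of joint lever below -2 rad/s).
It fails at once if the bar is pulled down while a canister is not yet in the tray (value of joint lever above 1 rad and x of any of can_a, can_b, can_c in the frame of press below -0.07 m).
It fails at once if a finger touches a canister that is still under the rack ((y of can_a in the frame of rack below 0.085 m and contact force between the fingers and can_a above 0.5 N) or (y of can_b in the frame of rack below 0.085 m and contact force between the fingers and can_b above 0.5 N) or (y of can_c in the frame of rack below 0.085 m and contact force between the fingers and can_c above 0.5 N)).
It fails at once if the eyepiece or black box is moved by more than 30 mm (distance of any of eyepiece, battery_box from where it was at the start of the episode above 0.03 m).
Of can_a, can_b, can_c only 2 to 3 are there at a start; the rules pass over those that are not, and their reading is None.
At some moment in a run one of can_a, can_b, can_c may be knocked a few centimetres aside while the robot is not near it.
It also fails if it takes over 200 s, if anything falls off the work surface, if the arm or the gripper's body presses on something with over 40 N, if the wrist force passes 120 N, or if a joint passes its speed limit or range.

ROBOT

A 7-joint arm with a two-finger parallel gripper is mounted at the origin on the work surface. World frame = base frame: x ahead of the robot, y to its left, z up, the work surface at z = 0. Lengths are in mm, angles in rad, forces in N, time in s.
With the tool pointing down it reaches from about 400 to 750 mm from the base axis. Payload 19.5 kg.
Tool frame: the origin (TCP) lies at the very end of the fingers, on their centre line; the grasp point (between the pads) lies 19 mm behind it; x points along the fingers, z is the direction in which the jaws open and shut, and the axes are right-handed (so a half turn about x gives the same grasp; the last joint's range is limited). The gripper opens to 85 mm and grips with 20 to 120 N. Pads are 22 mm wide; open, the fingers measure 114 mm over their backs; the gripper's body (76 mm by 85 mm) begins 54 mm behind the grasp point. The pads swing forward as they close: fully open they stand 13 mm farther back than shut.
Start: joints at [-0.042, 0.707, -0.028, 1.485, 0.022, 0.951, -0.075], TCP at [574.974, 0.003, 231.268] pointing down, gripper open.
Joint ranges: [-2.71, 2.71], [-0.32, 2.16], [-1.57, 1.52], [0, 2.45], [-1.46, 4.6], [0, 2.02], [-2.83, 2.83]. Speed limits (rad/s): [1.89, 1.89, 2.57, 2.57, 3.01, 3.01, 3.01].

INTERFACE

Orientations are given as a unit quaternion [w, x, y, z].
In Python, from rig import state, camera, calibration, close_job gives the robot as it stands. The module is installed in compiled form; this text tells all that it offers.
- The arm moves only by the shell command python3 -m pendant 'ROWS'. ROWS is JSON, a list of rows, each an object of numbers: "dx", "dy", "dz": the shift along the tool's x, y, z in cm; "rx", "ry", "rz": the turn, a rotation vector about the tool's x, y, z in rad; "hand": the finger opening in cm, from 0 to 8.54. In form: [{"dx": .., "dy": .., "dz": .., "rx": .., "ry": .., "rz": .., "hand": ..}, ...]. A call has 1 to 10 rows; each row is the pose to reach, as a shift and turn from the pose commanded when the call began, along the tool's axes at that moment; what a row does not reach only later rows make up. A row lasts 1/12 s, in which the tool goes at most 41.7 mm and 7.16 degrees, less where a joint would pass 70% of its speed; a pose out of reach is approached as far as the arm can. A call with a gripper value outside its range is refused whole. The fingers move at their own pace and stop on an object; the grip force is fixed at half the most. Time passes only in rows, so rows that repeat a pose let the fingers close. It gives the time, the measured TCP pose, the force and the opening at its end, in the units of the state.
- state(): the state, without advancing time (a new reading comes with each control period).
- camera(name): name is "scene" or "side" or "wrist"; returns the picture (384x512x3 uint8, red, green, blue); there is no depth.
- calibration(name): a dict with "camera_matrix" (3x3 intrinsics, pixels), "cam_to_world" (4x4, takes a point from camera to world coordinates). Camera axes: x right, y down, z forward; pixel columns grow to the right and rows downward; lengths in mm; the calibration is good to about 2 mm. A picture is of the moment at which its call begins: read the wrist's pose just before it. calibration takes no time and is no camera call; for the wrist camera it gives the pose at the moment of the call.
- close_job(): hands the job in, once; it reports no verdict.
The state is a dict: "time": time; "qpos": joint angles; "qvel": joint speeds; "tau": joint torques, N m; "tool_pos": TCP position; "eef_rot": TCP orientation; "contact_force": force on the tool from outside, world axes, zero at the start; "ft_torque": the same for the moment, N m; "gripper_width": finger opening in mm.
Only numpy, scipy, OpenCV 4.12 (cv2) and the standard library are available. Lean on these libraries where they do the work, as an engineer would, in place of code of your own. Each camera call takes 0.05 s, during which the arm holds its last target.

## Working session

There is one attempt and no reset: what is moved stays moved. The work goes in short steps, Python scripts to look and compute and a shell command to move; the robot and the scene stay as the last step left them, time stands still between calls to the robot, and variables do not carry over. Pictures are saved under pics/ and viewed, and the job is handed in when it is done.

```bash
ls; mkdir -p pics; python3 - <<'E'
from rig import *
import cv2
s=state(); print(s)
for n in ("scene","side","wrist"):
    c=calibration(n); print(n,c["camera_matrix"].tolist(),c["cam_to_world"].round(3).tolist())
    cv2.imwrite(f"pics/{n}0.png",camera(n)[:,:,::-1])
E
```

```text
pics
{'time': 0.0, 'qpos': array([-0.04171033,  0.70708255, -0.02764375,  1.4850183 ,  0.0220134 ,
        0.950906  , -0.07553377]), 'qvel': array([ 0.00038526, -0.00094869,  0.00081   ,  0.0011125 , -0.00162706,
        0.00085756,  0.00034114]), 'tau': array([-3.35119905e-03, -8.83210659e+01,  1.23306759e+00, -2.36173260e+01,
        1.66974653e-02,  6.38553465e-03, -2.14882397e-05]), 'tool_pos': array([5.74724600e+02, 1.39206357e-02, 2.30834421e+02]), 'eef_rot': array([ 7.06713874e-01, -1.25318905e-05,  7.07499470e-01, -8.88583609e-06]), 'contact_force': array([ 0.20642936, -0.12895198,  0.25929793]), 'ft_torque': array([-0.02059098,  0.00036539,  0.04053582]), 'gripper_width': 85.70487018790998}
scene [[414.7383099360713, 0.0, 254.7996032377107], [0.0, 414.7383099360713, 193.2181175431107], [0.0, 0.0, 1.0]] [[0.317, 0.777, -0.544, 1177.746], [0.948, -0.268, 0.17, -162.129], [-0.014, -0.57, -0.822, 1116.556], [0.0, 0.0, 0.0, 1.0]]
side [[408.8465167569685, 0.0, 257.46719306457425], [0.0, 408.8465167569685, 189.73164063230215], [0.0, 0.0, 1.0]] [[-0.942, -0.265, 0.206, 337.652], [-0.335, 0.72, -0.608, 808.763], [0.013, -0.642, -0.767, 1226.489], [0.0, 0.0, 0.0, 1.0]]
wrist [[287.9364307116754, 0.0, 256.47511748819636], [0.0, 287.9364307116754, 188.16686458581202], [0.0, 0.0, 1.0]] [[1.0, 0.001, -0.001, 575.721], [0.001, -0.953, -0.303, 77.744], [-0.002, 0.303, -0.953, 373.805], [0.0, 0.0, 0.0, 1.0]]
```

View pics/scene0.png

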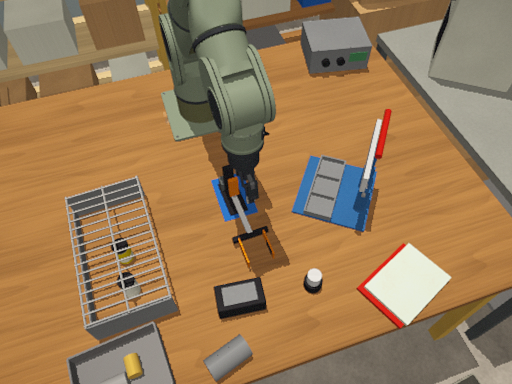

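View pics/side0.png

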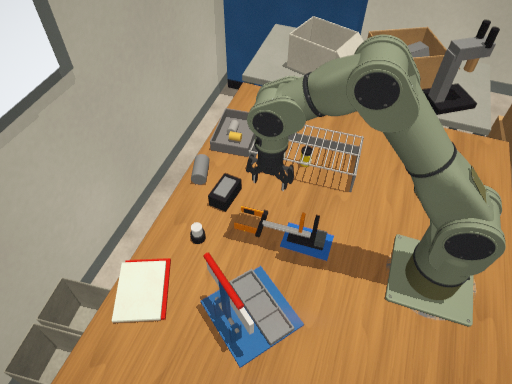

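View pics/wrist0.png

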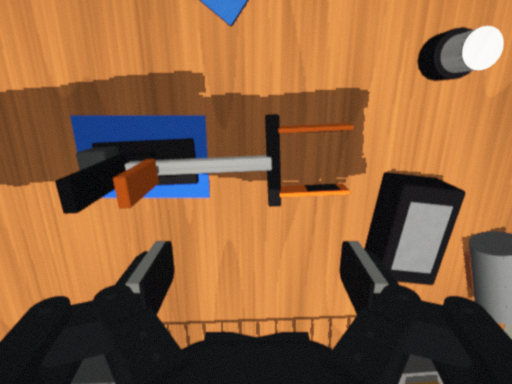

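```bash
cat > h.py <<'E'
from rig import *
import numpy as np, cv2
def ray(n,u,v,c=None):
    c=c or calibration(n); K=c["camera_matrix"];T=c["cam_to_world"]
    d=T[:3,:3]@np.linalg.solve(K,[u,v,1.]); return T[:3,3],d
def px(n,u,v,z,c=None):
    o,d=ray(n,u,v,c); return (o+d*(z-o[2])/d[2])[:2].round(1)
def proj(n,P,c=None):
    c=c or calibration(n); K=c["camera_matrix"];T=np.linalg.inv(c["cam_to_world"])
    P=np.atleast_2d(P).astype(float); q=(T[:3,:3]@P.T+T[:3,3:4]); q=K@q; return (q[:2]/q[2]).T
def crop(img,x0,y0,w,h,s,name):
    o=cv2.resize(np.ascontiguousarray(img[y0:y0+h,x0:x0+w,::-1]),None,fx=s,fy=s,interpolation=cv2.INTER_CUBIC); cv2.imwrite(name,o)
E
python3 - <<'E'
import cv2
from h import *
a=cv2.imread("pics/scene0.png")[:,:,::-1]; b=cv2.imread("pics/side0.png")[:,:,::-1]
crop(a,55,170,130,170,3.5,"pics/rackA.png")
crop(b,240,110,140,90,5.5,"pics/rackB.png")
crop(a,205,140,190,150,4,"pics/midA.png")
crop(b,180,190,170,180,3.3,"pics/midB.png")
E
```

```text
(no output)
```

View pics/rackA.png

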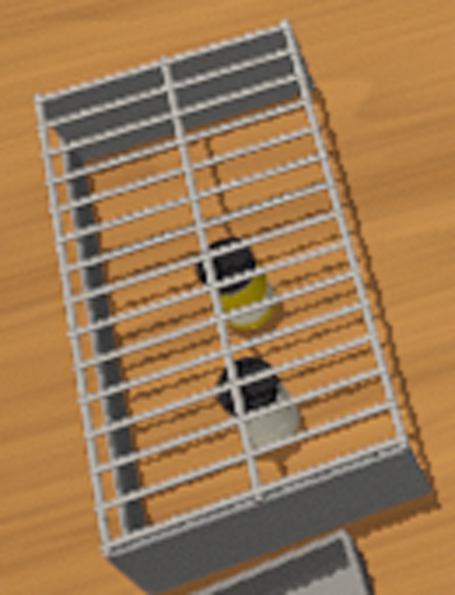

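View pics/rackB.png

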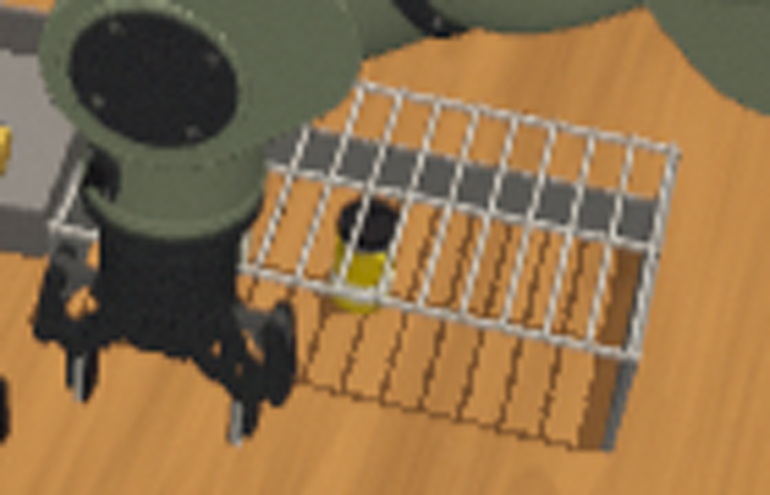

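View pics/midA.png

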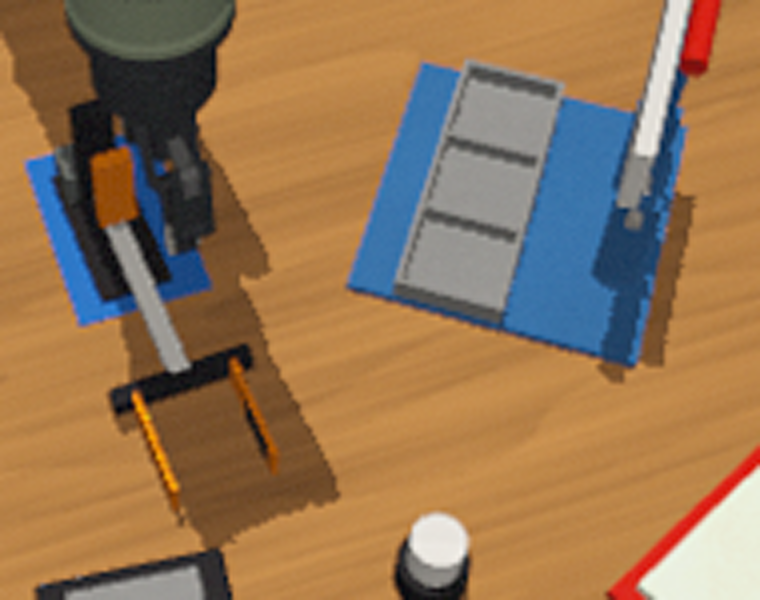

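View pics/midB.png

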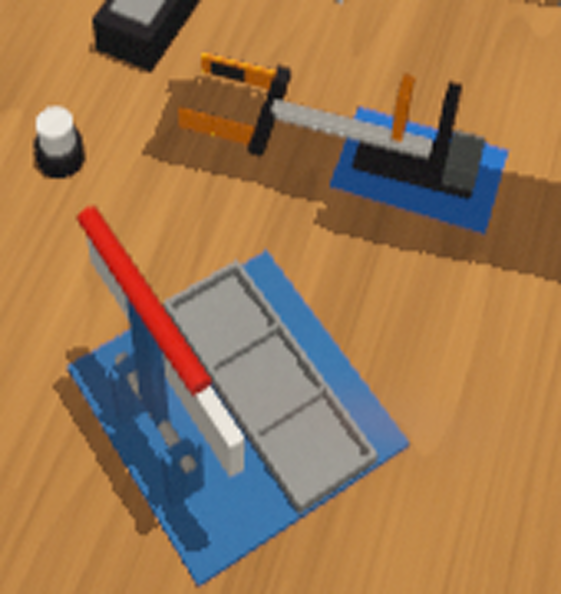

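```bash
python3 - <<'E'
from h import *
A=lambda u,v,s,x0,y0:(u/s+x0,v/s+y0)
print("rack top scene z103"); 
for p in [(40,97),(288,25),(405,445),(108,550)]: print(px("scene",*A(*p,3.5,55,170),103))
print("rack side right"); 
for p in [(365,85),(677,150),(637,352)]: print(px("side",*A(*p,5.5,240,110),103))
print("cans: lid tops yellow,white")
for p in [(226,265),(249,387)]: print(px("scene",*A(*p,3.5,55,170),77))
print("yellow side",px("side",*A(370,226,5.5,240,110),77))
print("press base scene z6")
for p in [(425,65),(348,287),(633,365),(683,127)]: print(px("scene",*A(*p,4,205,140),6))
print("tray scene z28")
for p in [(468,62),(562,86),(500,320),(396,288)]: print(px("scene",*A(*p,4,205,140),28))
print("press base side z6")
for p in [(266,253),(408,443),(200,583),(70,368)]: print(px("side",*A(*p,3.3,180,190),6))
print("tray side z28")
for p in [(238,265),(375,453),(303,508)]: print(px("side",*A(*p,3.3,180,190),28))
print("reacher head scene; crosshead ends, jaws tips z44")
for p in [(113,395),(250,350),(176,490),(273,455)]: print(px("scene",*A(*p,4,205,140),44))
print("side"); 
for p in [(282,72),(258,150),(203,57),(182,115)]: print(px("side",*A(*p,3.3,180,190),44))
print("mat scene");
for p in [(28,160),(80,325),(210,288)]: print(px("scene",*A(*p,4,205,140),1))
print("mat side");
for p in [(360,107),(508,150),(487,232),(330,186)]: print(px("side",*A(*p,3.3,180,190),1))
print("lever side: bar ends", [px("side",*A(*p,3.3,180,190),308) for p in [(90,215),(203,380)]])
print("lever scene: bar ends", [px("scene",*p,308) for p in [(388,112),(380,156)]])
c=calibration("wrist")
print("wrist post",px("wrist",68,195,135),px("wrist",120,190,130))
print("wrist jaws z44",[px("wrist",*p,44) for p in [(273,117),(273,203),(353,127),(350,190)]])
print("wrist mat",[px("wrist",*p,1) for p in [(72,116),(205,116),(210,198)]])
print("sled",[px("wrist",*p,15) for p in [(197,138),(197,184)]])
E
```

```text
rack top scene z103
[ 339.6 -487.6]
[ 332.2 -274.9]
[ 742.  -256.6]
[ 749.9 -469.2]
rack side right
[ 565.7 -477.7]
[ 332.  -488.3]
[ 321.7 -279.5]
cans: lid tops yellow,white
[ 536.1 -364.7]
[ 647.  -362.6]
yellow side [ 527.2 -360. ]
press base scene z6
[358.7 301.7]
[548.5 155.8]
[684.5 335.4]
[492.1 479.7]
tray scene z28
[383.8 328.2]
[433.7 392. ]
[626.2 248. ]
[573.9 184.2]
press base side z6
[542.5 155.8]
[353.3 298. ]
[489.8 479. ]
[678.  337.2]
tray side z28
[560.5 189.8]
[378.7 326.3]
[424.5 395.3]
reacher head scene; crosshead ends, jaws tips z44
[601.1 -51.5]
[597.9  55.9]
[688.1 -31.4]
[684.5  42.6]
side
[593.3 -40.3]
[584.   64.6]
[681.8 -29.8]
[674.9  50.5]
mat scene
[341.5 -50.2]
[510.2 -53.7]
[511.   53.5]
mat side
[505.5 -55.1]
[337.9 -55.6]
[335.9  51.6]
[505.9  54.3]
lever side: bar ends [array([632.1, 332.8]), array([500.3, 429.8])]
lever scene: bar ends [array([505.4, 433.9]), array([637.3, 338.9])]
wrist post [409.9  -4.7] [453.8  -1.7]
wrist jaws z44 [array([593.6,  56.1]), array([595.5, -46.2]), array([683.9,  45.2]), array([687.9, -29.4])]
wrist mat [array([342.8,  54.3]), array([510.4,  54.4]), array([511.4, -55.1])]
sled [array([501.5,  28.8]), array([497.8, -30.8])]
```

```bash
python3 - <<'E'
import cv2
from h import *
a=cv2.imread("pics/scene0.png")[:,:,::-1]; b=cv2.imread("pics/side0.png")[:,:,::-1]
crop(a,205,260,130,60,6,"pics/box.png")
E
cat >> h.py <<'E'
from scipy.spatial.transform import Rotation as R
def goto(x,y,z,yaw):
    """target TCP with tool down, tool z heading yaw (world). prints tool-frame deltas from measured pose"""
    s=state(); q=s["eef_rot"]; Rc=R.from_quat([q[1],q[2],q[3],q[0]])
    Rt=R.from_euler('z',yaw)*R.from_euler('y',np.pi/2)
    d=Rc.inv().apply(np.array([x,y,z])-s["tool_pos"])/10
    rv=(Rc.inv()*Rt).as_rotvec()
    print("d(cm)",d.round(2),"r",rv.round(3),"| pos",s["tool_pos"].round(1),"w",round(s["gripper_width"],1),"F",s["contact_force"].round(1),"t",round(s["time"],1))
E
```

```text
(no output)
```

View pics/box.png

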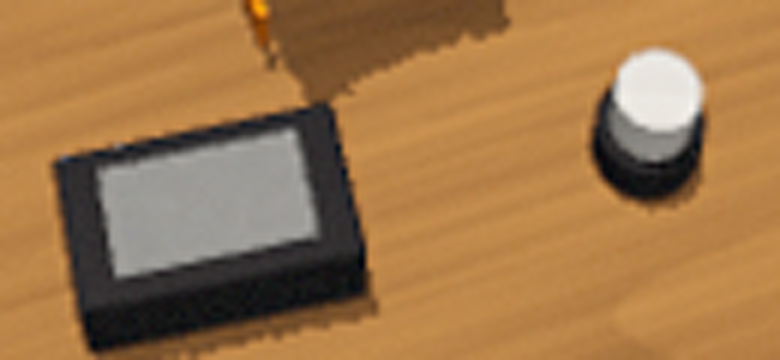

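```bash
python3 - <<'E'
from h import *
for p in [(55,160),(330,105),(362,250),(85,305)]: print(px("scene",205+p[0]/6,260+p[1]/6,60))
print("eye",px("scene",205+658/6,260+90/6,70))
# above reacher grip: origin (433,-1) yaw .03
goto(433,-1,150,0.03)
E
```

```text
[ 732.4 -143.7]
[747.3 -18.8]
[815.8 -27.4]
[ 800.4 -148.9]
eye [792.1 121.7]
d(cm) [  8.11  -0.1  -14.17] r [-0.03  -0.001  0.   ] | pos [574.8   0.  231. ] w 85.0 F [-0.5 -0.1  0.3] t 0.1
```

```bash
python3 -m pendant '[{"dz":-4,"rx":-0.03},{"dz":-8,"rx":-0.03},{"dz":-11,"rx":-0.03},{"dz":-14.2,"dy":-0.1,"rx":-0.03},{"dz":-14.2,"dy":-0.1,"dx":3,"rx":-0.03},{"dz":-14.2,"dy":-0.1,"dx":3,"rx":-0.03},{"dz":-14.2,"dy":-0.1,"dx":3,"rx":-0.03}]'; python3 - <<'E'
from h import *
im=camera("wrist"); crop(im,0,0,512,384,1.5,"pics/w1.png"); goto(433,-1,150,0.03)
im=camera("side"); crop(im,200,150,200,150,4,"pics/s1.png")
E
```

```text
d(cm) [  8.11  -0.1  -14.18] r [-0.03  -0.001  0.   ] | pos [574.8  -0.  231. ] w 85.0 F [-0.3  0.6 -0.3] t 0.2invalid input at $[0]: expected keys dx, dy, dz, rx, ry, rz, hand
```

View pics/w1.png

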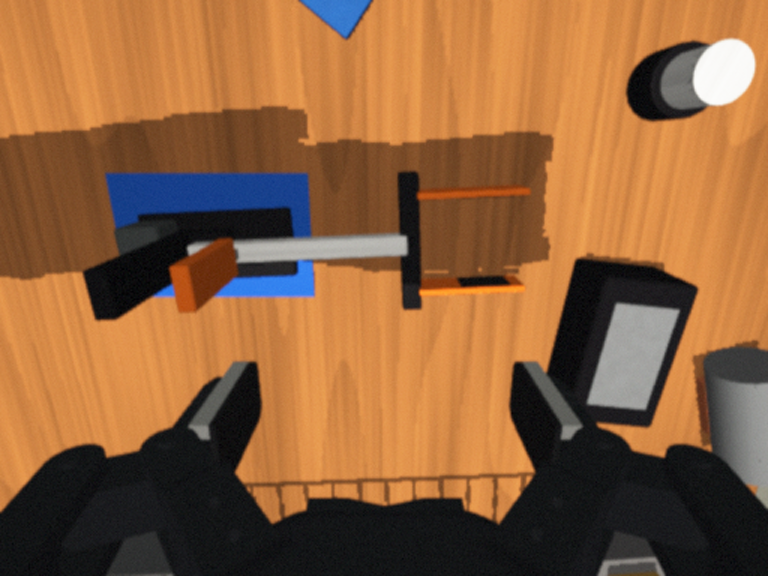

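View pics/s1.png

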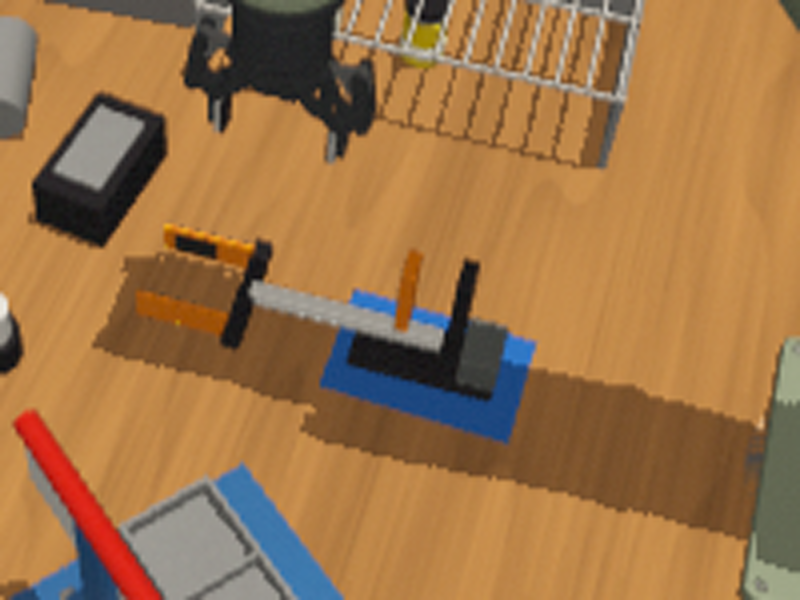

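```bash
python3 -m pendant '[{"dx":0,"dy":0,"dz":-4,"rx":-0.03,"ry":0,"rz":0,"hand":8.5},{"dx":0,"dy":0,"dz":-8,"rx":-0.03,"ry":0,"rz":0,"hand":8.5},{"dx":0,"dy":-0.1,"dz":-11,"rx":-0.03,"ry":0,"rz":0,"hand":8.5},{"dx":0,"dy":-0.1,"dz":-14.2,"rx":-0.03,"ry":0,"rz":0,"hand":8.5},{"dx":4,"dy":-0.1,"dz":-14.2,"rx":-0.03,"ry":0,"rz":0,"hand":8.5},{"dx":7.5,"dy":-0.1,"dz":-14.2,"rx":-0.03,"ry":0,"rz":0,"hand":8.5},{"dx":7.5,"dy":-0.1,"dz":-14.2,"rx":-0.03,"ry":0,"rz":0,"hand":8.5},{"dx":7.5,"dy":-0.1,"dz":-14.2,"rx":-0.03,"ry":0,"rz":0,"hand":8.5}]'; python3 - <<'E'
from h import *
im=camera("wrist"); crop(im,0,0,512,384,1.5,"pics/w2.png"); goto(433,-1,91,0.03)
im=camera("side"); crop(im,220,100,200,150,4,"pics/s2.png")
E
```

```text
time: 0.92
tool_pos: [432.5, -1.0, 156.1]
eef_rot: [0.706, -0.011, 0.708, 0.011]
contact_force: [0.0, 0.6, 0.2]
gripper_width: 84.6
d(cm) [ 6.62  0.   -0.02] r [-0.    -0.001  0.   ] | pos [433.2  -1.  157.2] w 84.8 F [ 0.1  0.5 -0. ] t 1.0
```

View pics/w2.png

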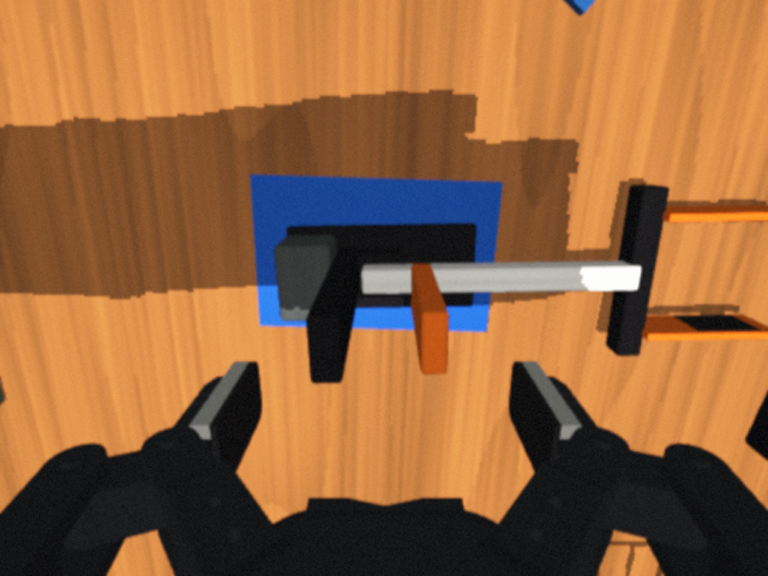

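View pics/s2.png

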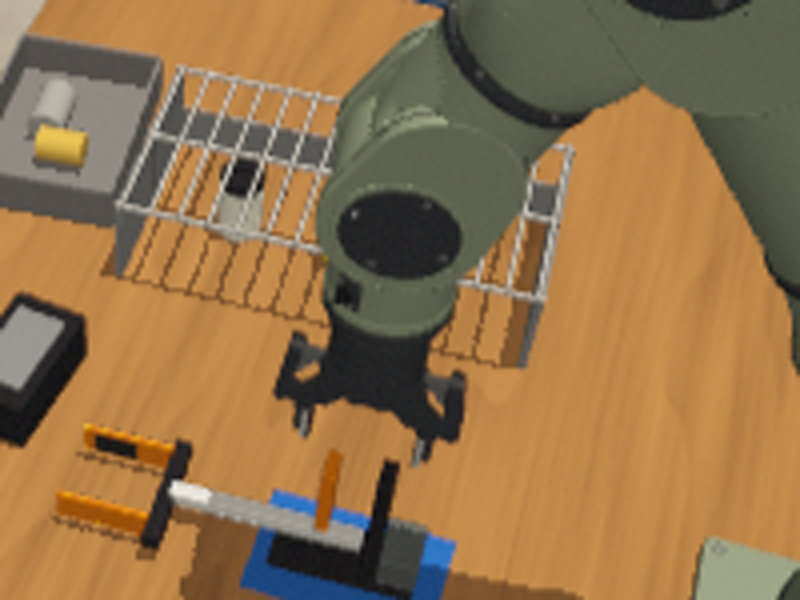

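```bash
python3 -m pendant '[{"dx":2,"dy":0,"dz":0,"rx":0,"ry":0,"rz":0,"hand":8.5},{"dx":4,"dy":0,"dz":0,"rx":0,"ry":0,"rz":0,"hand":8.5},{"dx":6,"dy":0,"dz":0,"rx":0,"ry":0,"rz":0,"hand":8.5},{"dx":6.6,"dy":0,"dz":0,"rx":0,"ry":0,"rz":0,"hand":8.5},{"dx":6.6,"dy":0,"dz":0,"rx":0,"ry":0,"rz":0,"hand":8.5},{"dx":6.6,"dy":0,"dz":0,"rx":0,"ry":0,"rz":0,"hand":6.5},{"dx":6.6,"dy":0,"dz":0,"rx":0,"ry":0,"rz":0,"hand":6.5},{"dx":6.6,"dy":0,"dz":0,"rx":0,"ry":0,"rz":0,"hand":5.6},{"dx":6.6,"dy":0,"dz":0,"rx":0,"ry":0,"rz":0,"hand":5.6},{"dx":6.6,"dy":0,"dz":0,"rx":0,"ry":0,"rz":0,"hand":5.6}]'; python3 - <<'E'
from h import *
im=camera("wrist"); crop(im,0,0,512,384,1.5,"pics/w3.png"); goto(433,-1,91,0.03)
E
```

```text
time: 1.85
tool_pos: [431.9, -1.1, 91.5]
eef_rot: [0.707, -0.011, 0.708, 0.011]
contact_force: [-11.3, 0.3, 19.6]
gripper_width: 56.7
d(cm) [0.05 0.   0.11] r [-0.    -0.002  0.   ] | pos [431.9  -1.1  91.5] w 56.4 F [-11.6   0.8  18.8] t 1.9
```

View pics/w3.png

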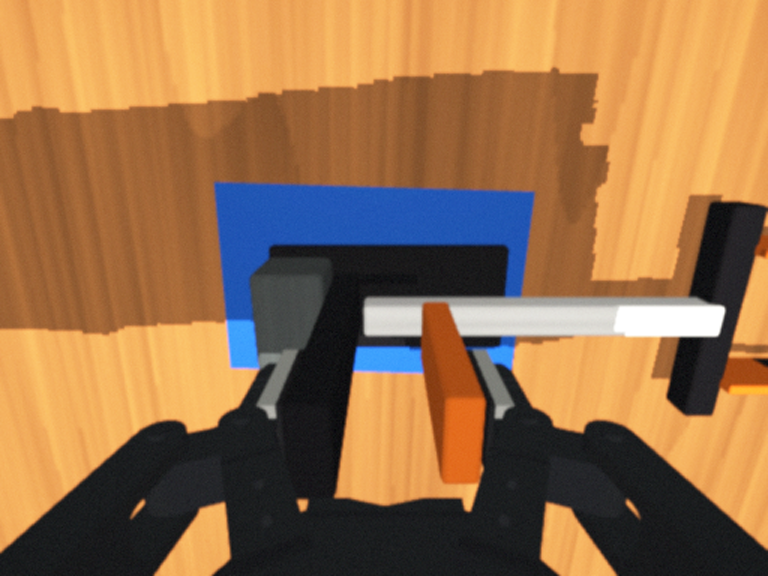

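```bash
python3 -m pendant '[{"dx":-0.5,"dy":0,"dz":0,"rx":0,"ry":0,"rz":0,"hand":5.5},{"dx":-1,"dy":0,"dz":0,"rx":0,"ry":0,"rz":0,"hand":5.5},{"dx":-1.5,"dy":0,"dz":0,"rx":0,"ry":0,"rz":0,"hand":5.5},{"dx":-2,"dy":0,"dz":0,"rx":0,"ry":0,"rz":0,"hand":5.5},{"dx":-2,"dy":0,"dz":0,"rx":0,"ry":0,"rz":0,"hand":5.5},{"dx":-2,"dy":0,"dz":0,"rx":0,"ry":0,"rz":0,"hand":5.5}]'; python3 - <<'E'
from h import *
goto(433,-1,91,0.03)
im=camera("side"); crop(im,190,180,200,150,4,"pics/s4.png")
E
```

```text
time: 2.4
tool_pos: [433.2, -1.0, 110.6]
eef_rot: [0.707, -0.011, 0.707, 0.011]
contact_force: [1.0, -0.1, -4.1]
gripper_width: 55.4
d(cm) [ 1.96 -0.   -0.02] r [-0.     0.001 -0.   ] | pos [433.2  -1.  110.6] w 55.4 F [ 1.  -0.1 -4.1] t 2.4
```

View pics/s4.png

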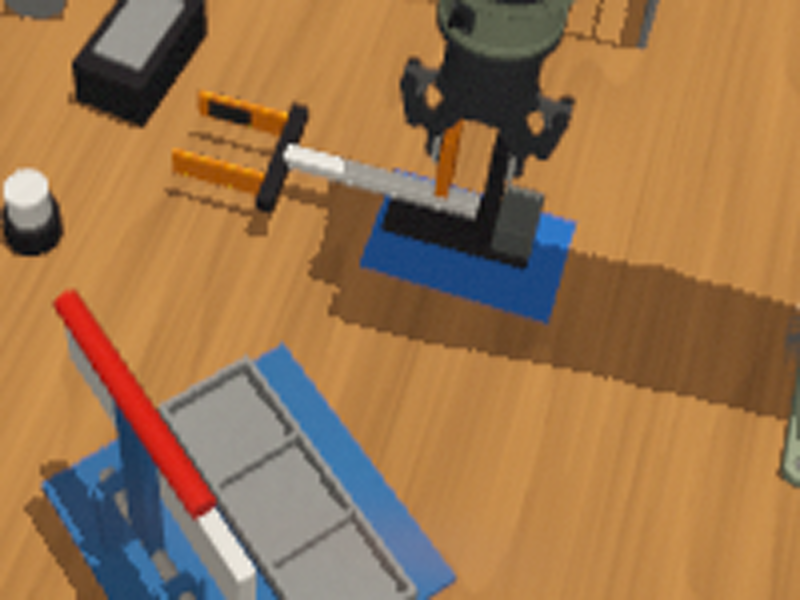

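```bash
python3 -m pendant '[{"dx":0,"dy":2,"dz":0,"rx":0.05,"ry":0,"rz":0,"hand":5.5},{"dx":0,"dy":4,"dz":0,"rx":0.14,"ry":0,"rz":0,"hand":5.5},{"dx":0,"dy":6,"dz":0,"rx":0.24,"ry":0,"rz":0,"hand":5.5},{"dx":0,"dy":7,"dz":0,"rx":0.34,"ry":0,"rz":0,"hand":5.5},{"dx":0,"dy":8,"dz":0,"rx":0.44,"ry":0,"rz":0,"hand":5.5},{"dx":0,"dy":8,"dz":0,"rx":0.54,"ry":0,"rz":0,"hand":5.5},{"dx":0,"dy":8,"dz":0,"rx":0.64,"ry":0,"rz":0,"hand":5.5},{"dx":0,"dy":8,"dz":0,"rx":0.74,"ry":0,"rz":0,"hand":5.5},{"dx":0,"dy":8,"dz":0,"rx":0.84,"ry":0,"rz":0,"hand":5.5},{"dx":0,"dy":8,"dz":0,"rx":0.94,"ry":0,"rz":0,"hand":5.5}]'; python3 - <<'E'
from h import *
goto(440,80,110,-1.526)
E
```

```text
time: 3.28
tool_pos: [430.5, 79.0, 110.0]
eef_rot: [0.634, 0.312, 0.635, -0.312]
contact_force: [-0.2, 0.4, -4.3]
gripper_width: 55.2
d(cm) [0.   0.81 0.5 ] r [0.611 0.    0.   ] | pos [430.5  79.  110. ] w 55.2 F [-0.2  0.4 -4.3] t 3.3
```

```bash
python3 -m pendant '[{"dx":0,"dy":0.4,"dz":0.2,"rx":0.1,"ry":0,"rz":0,"hand":5.5},{"dx":0,"dy":0.8,"dz":0.5,"rx":0.2,"ry":0,"rz":0,"hand":5.5},{"dx":0,"dy":0.8,"dz":0.5,"rx":0.3,"ry":0,"rz":0,"hand":5.5},{"dx":0,"dy":0.8,"dz":0.5,"rx":0.4,"ry":0,"rz":0,"hand":5.5},{"dx":0,"dy":0.8,"dz":0.5,"rx":0.5,"ry":0,"rz":0,"hand":5.5},{"dx":0,"dy":0.8,"dz":0.5,"rx":0.6,"ry":0,"rz":0,"hand":5.5},{"dx":0,"dy":0.8,"dz":0.5,"rx":0.611,"ry":0,"rz":0,"hand":5.5},{"dx":0,"dy":0.8,"dz":0.5,"rx":0.611,"ry":0,"rz":0,"hand":5.5}]'; python3 - <<'E'
from h import *
goto(655,80,110,-1.526)
im=camera("scene"); crop(im,55,120,250,200,3,"pics/c5.png")
E
```

```text
time: 3.95
tool_pos: [439.8, 80.0, 110.1]
eef_rot: [0.513, 0.487, 0.513, -0.487]
contact_force: [-0.2, 0.9, -4.5]
gripper_width: 54.7
d(cm) [-1.000e-02  2.149e+01  1.120e+00] r [0.007 0.    0.001] | pos [439.8  80.  110.1] w 54.7 F [-0.2  0.9 -4.5] t 4.0
```

View pics/c5.png

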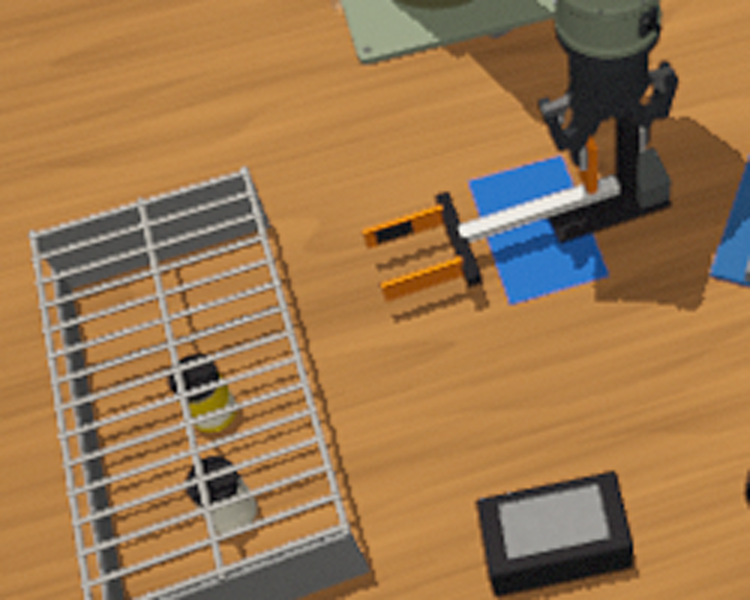

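```bash
python3 - <<'E'
from h import *
A=lambda u,v:(55+u/3,120+v/3)
print("white lid",px("scene",*A(214,480),77),"side",px("side",220+243/4,100+178/4,77))
print("yellow lid",px("scene",*A(194,376),77))
print("jaw tips",[px("scene",*A(*p),63) for p in [(368,238),(385,292)]], "head",[px("scene",*A(*p),63) for p in [(444,200),(472,278)]])
E
```

```text
white lid [ 645.6 -361.9] side [ 637.9 -359.3]
yellow lid [ 535.  -364.3]
jaw tips [array([ 424.9, -175.5]), array([ 493.9, -173.5])] head [array([403.9, -89.9]), array([506.2, -87.3])]
```

```bash
python3 - <<'E'
from h import *
im=camera("side"); crop(im,190,100,200,150,4,"pics/s6.png")
im=camera("wrist"); crop(im,0,0,512,384,1.5,"pics/w6.png"); 
E
```

```text
(no output)
```

View pics/s6.png

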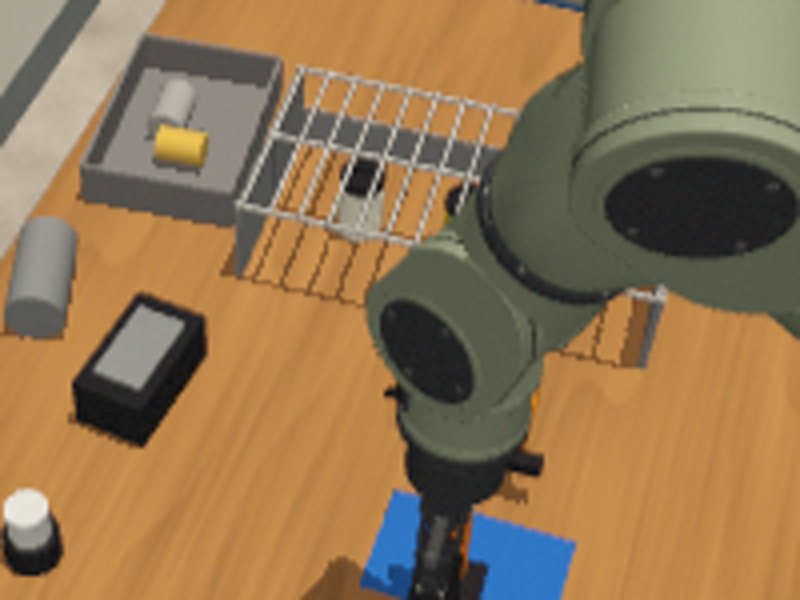

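View pics/w6.png

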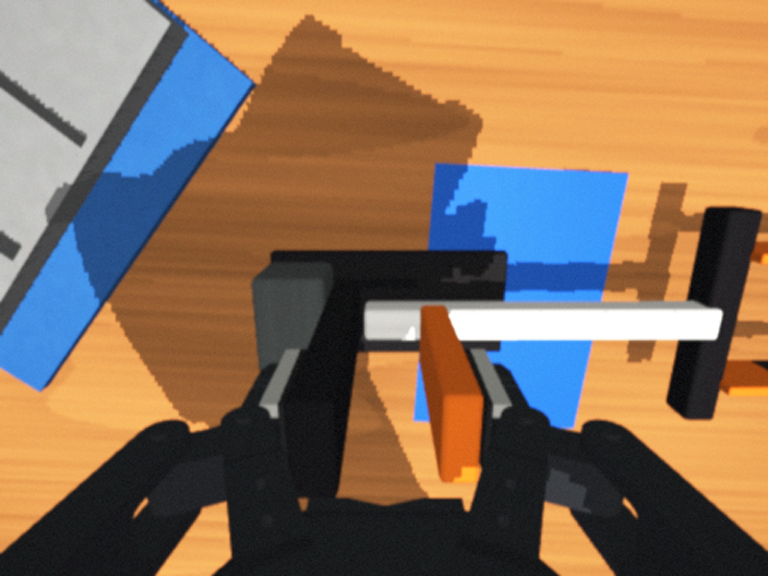

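```bash
python3 - <<'E'
from h import *
goto(620.5,80,94,-1.533); goto(629,-144,94,-1.533)
E
python3 -m pendant '[{"dx":0,"dy":3,"dz":0,"rx":0,"ry":0,"rz":0,"hand":5.5},{"dx":0,"dy":6,"dz":0,"rx":0,"ry":0,"rz":0,"hand":5.5},{"dx":0,"dy":9,"dz":0.3,"rx":0,"ry":0,"rz":0,"hand":5.5},{"dx":0.4,"dy":12,"dz":0.5,"rx":0,"ry":0,"rz":0,"hand":5.5},{"dx":0.8,"dy":15,"dz":0.7,"rx":0,"ry":0,"rz":0,"hand":5.5},{"dx":1.2,"dy":17.5,"dz":0.7,"rx":0,"ry":0,"rz":0,"hand":5.5},{"dx":1.6,"dy":18,"dz":0.7,"rx":0,"ry":0,"rz":0,"hand":5.5},{"dx":1.6,"dy":18,"dz":0.7,"rx":0,"ry":0,"rz":0,"hand":5.5}]'; python3 - <<'E'
from h import *
goto(629,-144,94,-1.533)
im=camera("scene"); crop(im,55,170,250,180,3,"pics/c7.png")
E
```

```text
d(cm) [ 1.62 18.03  0.94] r [0.015 0.    0.   ] | pos [439.9  79.9 110.2] w 55.1 F [-0.1 -0.3 -4. ] t 4.1
d(cm) [ 1.62 17.71 23.35] r [0.015 0.    0.   ] | pos [439.9  79.9 110.2] w 55.1 F [-0.1 -0.3 -4. ] t 4.1
time: 4.77
tool_pos: [620.8, 81.4, 93.3]
eef_rot: [0.513, 0.487, 0.513, -0.487]
contact_force: [-2.0, -1.0, -4.1]
gripper_width: 55.2
d(cm) [-0.06 -0.34 22.56] r [0.013 0.001 0.   ] | pos [620.8  81.4  93.3] w 55.2 F [-2.  -1.  -4.1] t 4.8
```

View pics/c7.png

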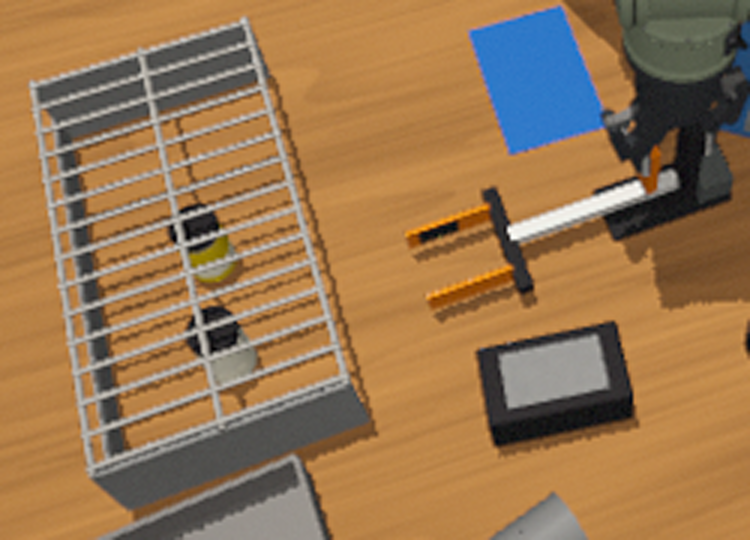

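```bash
python3 -m pendant '[{"dx":0,"dy":0,"dz":2,"rx":0,"ry":0,"rz":0,"hand":5.5},{"dx":0,"dy":0,"dz":4.5,"rx":0,"ry":0,"rz":0,"hand":5.5},{"dx":0,"dy":0,"dz":7,"rx":0,"ry":0,"rz":0,"hand":5.5},{"dx":0,"dy":-0.1,"dz":9.5,"rx":0,"ry":0,"rz":0,"hand":5.5},{"dx":0,"dy":-0.2,"dz":12,"rx":0,"ry":0,"rz":0,"hand":5.5},{"dx":0,"dy":-0.3,"dz":14.5,"rx":0,"ry":0,"rz":0,"hand":5.5},{"dx":0,"dy":-0.3,"dz":14.5,"rx":0,"ry":0,"rz":0,"hand":5.5},{"dx":0,"dy":-0.3,"dz":14.5,"rx":0,"ry":0,"rz":0,"hand":5.5}]'; python3 - <<'E'
from h import *
goto(629,-144,94,-1.52)
im=camera("scene"); crop(im,55,190,170,130,4.5,"pics/c8.png")
im=camera("side"); crop(im,220,100,170,130,4.5,"pics/s8.png")
E
```

```text
time: 5.48
tool_pos: [623.6, -64.4, 94.4]
eef_rot: [0.512, 0.488, 0.512, -0.488]
contact_force: [-0.3, 1.0, -4.3]
gripper_width: 55.1
d(cm) [0.04 0.16 7.98] r [-0.003  0.     0.001] | pos [623.6 -64.4  94.4] w 55.1 F [-0.3  1.  -4.3] t 5.5
```

View pics/c8.png

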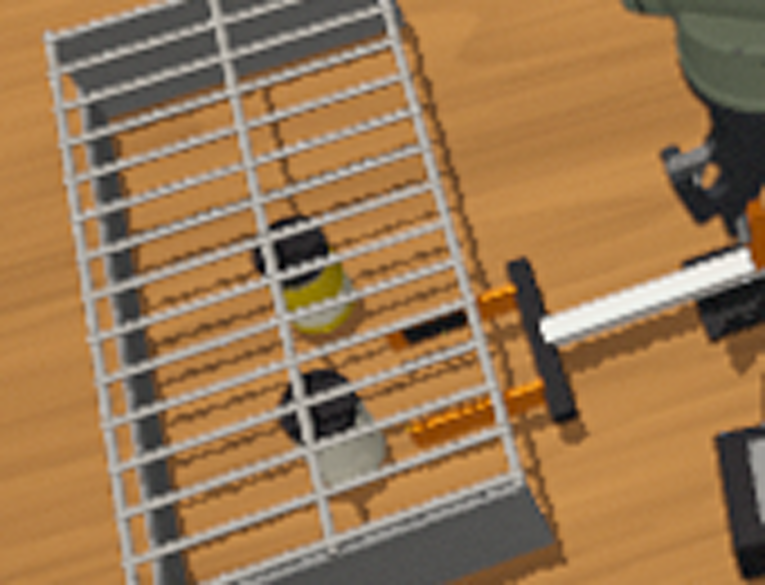

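View pics/s8.png

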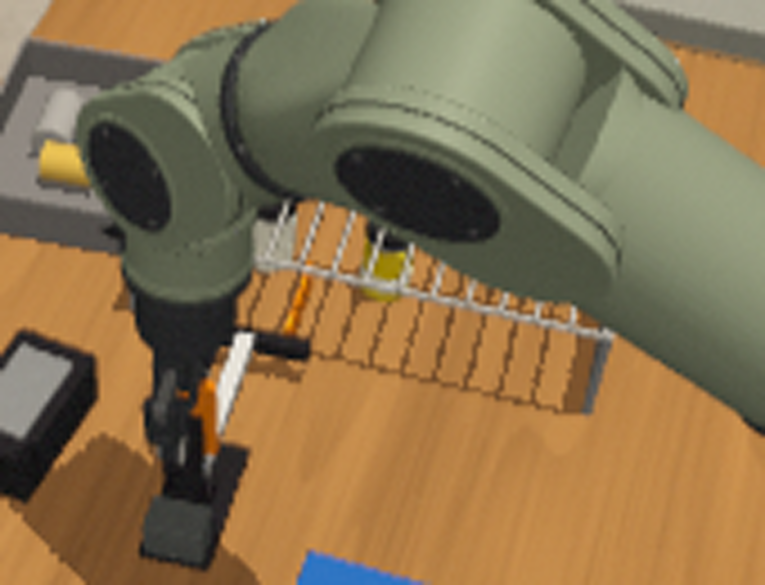

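```bash
python3 - <<'E'
from h import *
A=lambda u,v:(55+u/4.5,190+v/4.5)
print("lid w",px("scene",*A(320,407),77),"y",px("scene",*A(292,250),77))
print("tips",[px("scene",*A(*p),47) for p in [(397,333),(417,428)]],"head",[px("scene",*A(*p),47) for p in [(518,260),(565,415)]])
# model reproject can & jaws
for X in [(638,-361),(646,-362)]:
  a=np.linspace(0,6.28,7)[:-1]
  print(X,[((proj("scene",[X[0]+23.5*np.cos(t),X[1]+23.5*np.sin(t),77])[0]-[55,190])*4.5).round() for t in a])
  print(((proj("scene",[X[0],X[1],0])[0]-[55,190])*4.5).round())
E
```

```text
lid w [ 646.7 -362.7] y [ 535.9 -363.8]
tips [array([ 597.5, -315.3]), array([ 664. , -314.5])] head [array([ 571.8, -232.8]), array([ 684.8, -227.4])]
(638, -361) [array([327., 429.]), array([358., 400.]), array([352., 366.]), array([315., 359.]), array([284., 386.]), array([289., 421.])]
[353. 442.]
(646, -362) [array([327., 441.]), array([358., 413.]), array([352., 378.]), array([315., 371.]), array([284., 398.]), array([289., 434.])]
[354. 454.]
```

```bash
python3 - <<'E'
from h import *
s=state(); p=s["tool_pos"]; yaw=-1.523
f=np.array([np.cos(yaw),np.sin(yaw)]); l=np.array([-f[1],f[0]])
o=p[:2]+2*f
im=cv2.imread("pics/c8.png")
lift=3
def P(x,y,z): 
    return ((proj("scene",[*(o+x*f+y*l),z+lift])[0]-[55,190])*4.5)
for sg in (1,-1):
    for z in (12,44):
        for yy in (36,41):
            a=P(173,sg*(yy-4.5),z);b=P(256,sg*(yy-4.5),z); cv2.line(im,tuple(a.astype(int)),tuple(b.astype(int)),(255,0,255),1)
    a=P(165,-56,40);b=P(165,56,40);cv2.line(im,tuple(a.astype(int)),tuple(b.astype(int)),(255,0,255),1)
a=P(20,0,40);b=P(160,0,40);cv2.line(im,tuple(a.astype(int)),tuple(b.astype(int)),(0,255,0),1)
for X,c in (((638,-361),(0,0,255)),((646,-362),(255,255,0))):
    for z in (0,60,77):
        q=np.array([((proj("scene",[X[0]+23.2*np.cos(t),X[1]+23.2*np.sin(t),z])[0]-[55,190])*4.5) for t in np.linspace(0,6.28,30)]).astype(int)
        cv2.polylines(im,[q],True,c,1)
cv2.imwrite("pics/ov8.png",im)
E
```

```text
(no output)
```

View pics/ov8.png

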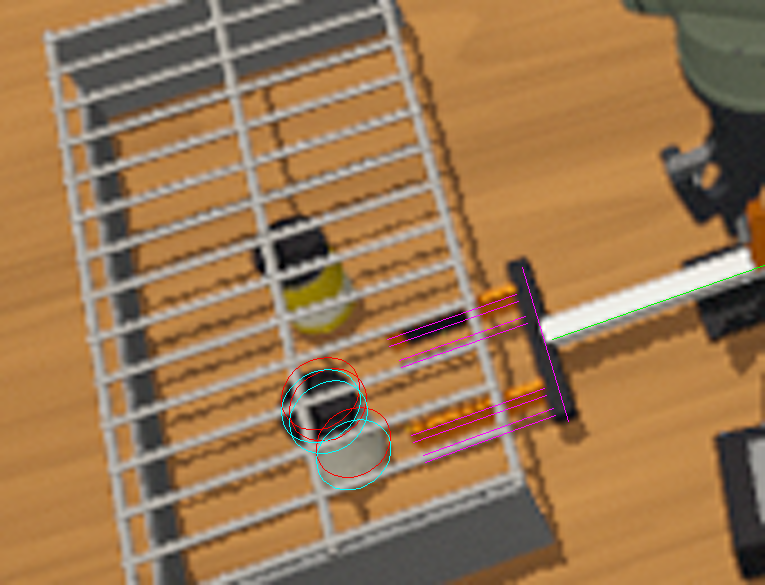

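```bash
python3 -m pendant '[{"dx":0,"dy":0.6,"dz":0,"rx":0,"ry":0,"rz":0,"hand":5.6},{"dx":0,"dy":1.2,"dz":0,"rx":0,"ry":0,"rz":0,"hand":5.6},{"dx":0,"dy":1.2,"dz":0.5,"rx":0,"ry":0,"rz":0,"hand":5.6},{"dx":0,"dy":1.2,"dz":1,"rx":0,"ry":0,"rz":0,"hand":5.6},{"dx":0,"dy":1.2,"dz":1,"rx":0,"ry":0,"rz":0,"hand":5.6}]'; python3 - <<'E'
from h import *
goto(640,-144,94,-1.52)
im=camera("scene"); crop(im,85,240,110,80,7,"pics/c9.png")
E
```

```text
time: 6.0
tool_pos: [636.3, -73.6, 94.3]
eef_rot: [0.512, 0.487, 0.512, -0.488]
contact_force: [-0.9, -2.0, -3.0]
gripper_width: 55.7
d(cm) [0.04 0.02 7.05] r [-0.002  0.001  0.001] | pos [636.3 -73.6  94.3] w 55.7 F [-0.9 -2.  -3. ] t 6.0
```

View pics/c9.png

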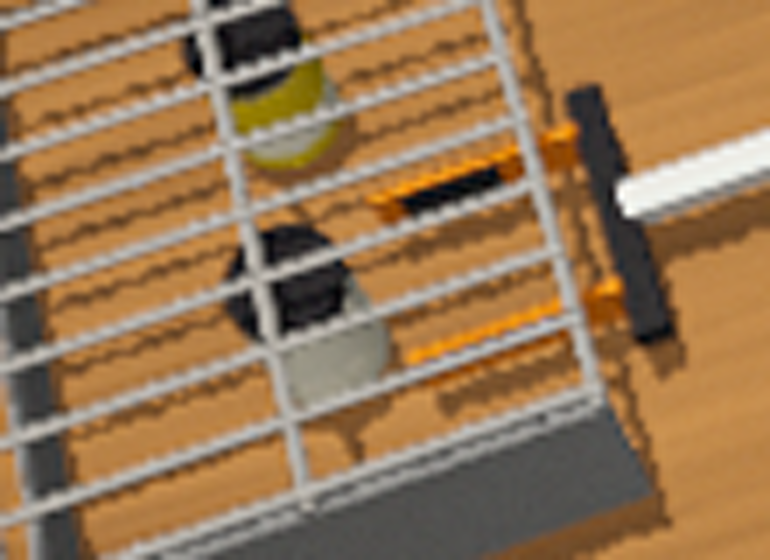

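```bash
python3 - <<'E'
from h import *
im=cv2.imread("pics/c9.png")
q=np.array([((proj("scene",[646+23*np.cos(t),-362+23*np.sin(t),44])[0]-[85,240])*7) for t in np.linspace(0,6.28,30)]).astype(int)
cv2.polylines(im,[q],True,(255,255,0),1)
s=state(); p=s["tool_pos"]; yaw=-1.522
f=np.array([np.cos(yaw),np.sin(yaw)]); l=np.array([-f[1],f[0]]); o=p[:2]+2*f-3*l
for y in (-36.5,-31.5,31.5,36.5):
    a=(proj("scene",[*(o+173*f+y*l),47])[0]-[85,240])*7; b=(proj("scene",[*(o+330*f+y*l),47])[0]-[85,240])*7
    cv2.line(im,tuple(a.astype(int)),tuple(b.astype(int)),(255,0,255),1)
cv2.imwrite("pics/ov9.png",im)
E
```

```text
(no output)
```

View pics/ov9.png

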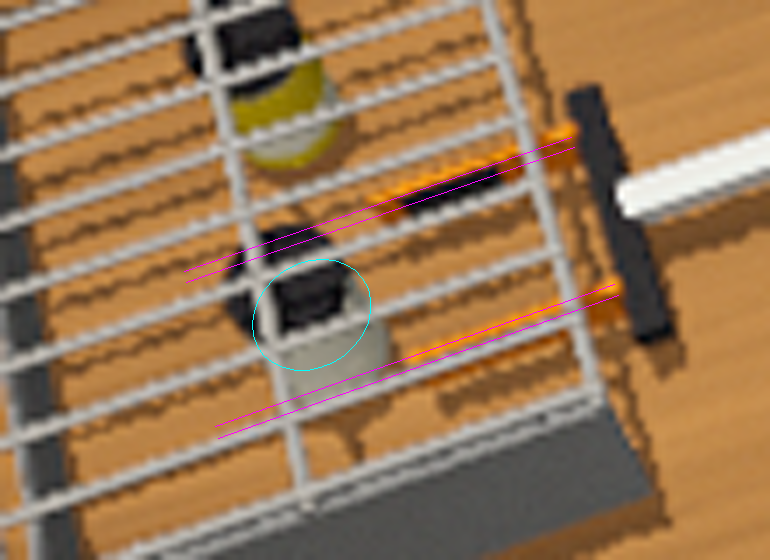

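```bash
python3 -m pendant '[{"dx":0,"dy":0,"dz":1.2,"rx":0,"ry":0,"rz":0,"hand":5.6},{"dx":0,"dy":0,"dz":2.4,"rx":0,"ry":0,"rz":0,"hand":5.6},{"dx":0,"dy":0,"dz":3.6,"rx":0,"ry":0,"rz":0,"hand":5.6},{"dx":0,"dy":0,"dz":4.8,"rx":0,"ry":0,"rz":0,"hand":5.6},{"dx":0.1,"dy":0,"dz":6,"rx":0,"ry":0,"rz":0,"hand":5.6},{"dx":0.2,"dy":0,"dz":6.6,"rx":0,"ry":0,"rz":0,"hand":5.6},{"dx":0.2,"dy":0,"dz":7.1,"rx":0,"ry":0,"rz":0,"hand":5.6},{"dx":0.3,"dy":0,"dz":7.1,"rx":0,"ry":0,"rz":0,"hand":5.6},{"dx":0.3,"dy":0,"dz":7.1,"rx":0,"ry":0,"rz":0,"hand":5.6}]'; python3 - <<'E'
from h import *
goto(640,-144,94,-1.52)
im=camera("scene"); crop(im,85,240,110,80,7,"pics/c10.png")
E
```

```text
time: 6.8
tool_pos: [640.9, -143.8, 92.5]
eef_rot: [0.512, 0.488, 0.512, -0.487]
contact_force: [-3.3, 6.3, 14.5]
gripper_width: 56.3
d(cm) [-0.15 -0.09  0.02] r [-0.001 -0.001 -0.002] | pos [ 640.9 -143.8   92.5] w 56.3 F [-3.3  6.3 14.5] t 6.8
```

View pics/c10.png

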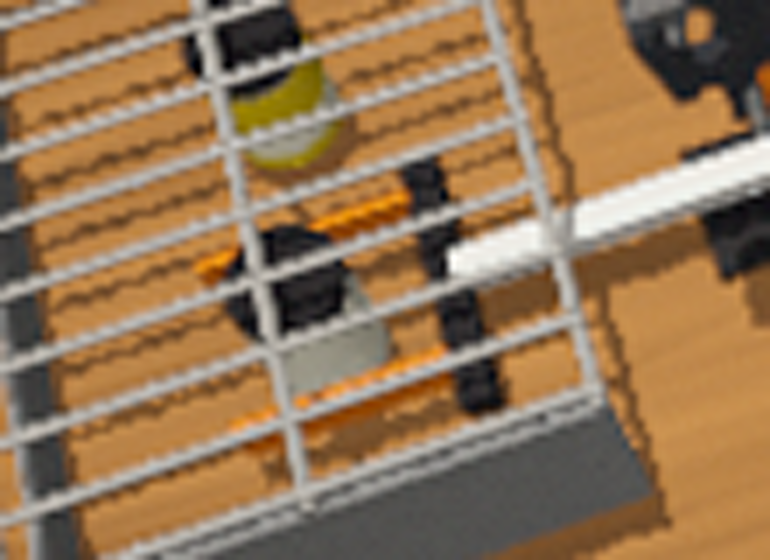

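```bash
python3 -m pendant '[{"dx":-0.1,"dy":0,"dz":0,"rx":0,"ry":0,"rz":0,"hand":5.2},{"dx":-0.15,"dy":0,"dz":0,"rx":0,"ry":0,"rz":0,"hand":4.9},{"dx":-0.15,"dy":0,"dz":0,"rx":0,"ry":0,"rz":0,"hand":4.6},{"dx":-0.15,"dy":0,"dz":0,"rx":0,"ry":0,"rz":0,"hand":4.5},{"dx":-0.15,"dy":0,"dz":0,"rx":0,"ry":0,"rz":0,"hand":4.5},{"dx":-0.15,"dy":0,"dz":0,"rx":0,"ry":0,"rz":0,"hand":4.5},{"dx":-0.15,"dy":0,"dz":0,"rx":0,"ry":0,"rz":0,"hand":4.5},{"dx":-0.15,"dy":0,"dz":0,"rx":0,"ry":0,"rz":0,"hand":4.5}]'; python3 - <<'E'
from h import *
goto(640,-144,94,-1.52)
im=camera("scene"); crop(im,85,240,110,80,7,"pics/c11.png")
E
```

```text
time: 7.52
tool_pos: [641.0, -142.6, 94.0]
eef_rot: [0.512, 0.488, 0.513, -0.486]
contact_force: [-3.8, 12.5, 18.8]
gripper_width: 45.4
d(cm) [ 0.   -0.11  0.13] r [-0.    -0.002 -0.002] | pos [ 641.  -142.6   94. ] w 45.4 F [-3.8 12.5 18.8] t 7.5
```

View pics/c11.png

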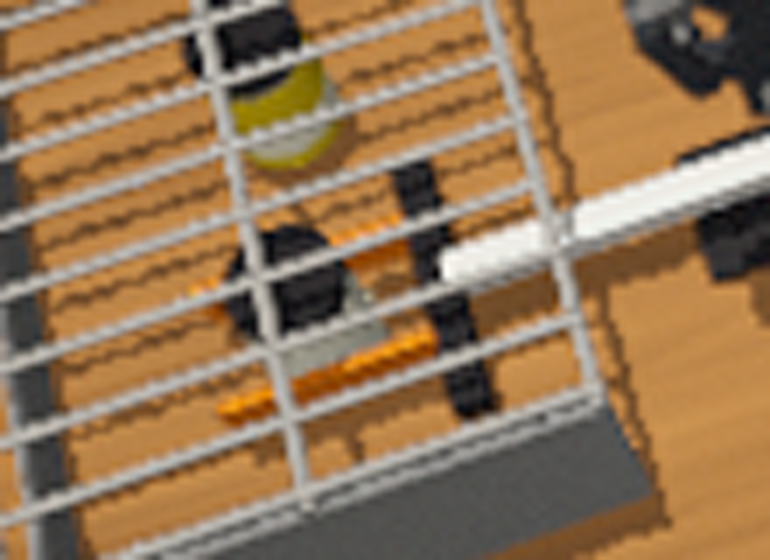

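```bash
python3 -m pendant '[{"dx":-0.2,"dy":0,"dz":-0.5,"rx":0,"ry":0,"rz":0,"hand":4.4},{"dx":-0.3,"dy":0,"dz":-2,"rx":0,"ry":0,"rz":0,"hand":4.4},{"dx":-0.3,"dy":0,"dz":-4,"rx":0,"ry":0,"rz":0,"hand":4.4},{"dx":-0.3,"dy":0,"dz":-6,"rx":0,"ry":0,"rz":0,"hand":4.4},{"dx":-0.3,"dy":0,"dz":-8,"rx":0,"ry":0,"rz":0,"hand":4.4},{"dx":-0.3,"dy":0,"dz":-10,"rx":0,"ry":0,"rz":0,"hand":4.4},{"dx":-0.3,"dy":0,"dz":-12,"rx":0,"ry":0,"rz":0,"hand":4.4},{"dx":-0.3,"dy":0,"dz":-14,"rx":0,"ry":0,"rz":0,"hand":4.4},{"dx":-0.3,"dy":0,"dz":-15,"rx":0,"ry":0,"rz":0,"hand":4.4},{"dx":-0.3,"dy":0,"dz":-15,"rx":0,"ry":0,"rz":0,"hand":4.4}]'; python3 - <<'E'
from h import *
goto(640,30,94,-1.52)
im=camera("scene"); crop(im,55,190,250,170,3,"pics/c12.png")
E
```

```text
time: 8.4
tool_pos: [632.9, 8.5, 95.6]
eef_rot: [0.513, 0.487, 0.513, -0.487]
contact_force: [-1.0, 1.5, -4.2]
gripper_width: 44.7
d(cm) [ 0.16  0.82 -2.11] r [ 0.001 -0.001  0.   ] | pos [632.9   8.5  95.6] w 44.7 F [-1.   1.5 -4.2] t 8.4
```

View pics/c12.png

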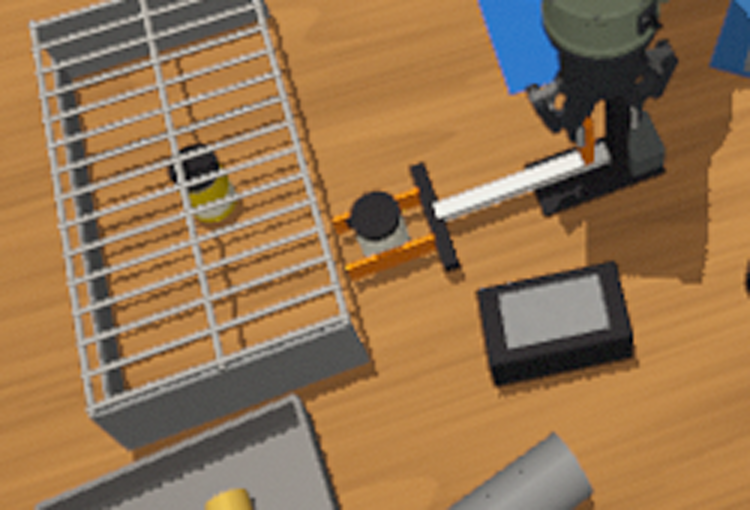

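```bash
python3 -m pendant '[{"dx":0,"dy":0,"dz":-1.2,"rx":0,"ry":0,"rz":0,"hand":4.4},{"dx":0,"dy":0,"dz":-2.5,"rx":0,"ry":0,"rz":0,"hand":4.4},{"dx":0.2,"dy":0,"dz":-2.5,"rx":0,"ry":0,"rz":0,"hand":4.4},{"dx":0.2,"dy":0,"dz":-2.5,"rx":0,"ry":0,"rz":0,"hand":4.4},{"dx":0.2,"dy":0,"dz":-2.5,"rx":0,"ry":0,"rz":0,"hand":5.0},{"dx":0.2,"dy":0,"dz":-2.5,"rx":0,"ry":0,"rz":0,"hand":5.4},{"dx":0.2,"dy":0,"dz":-2.5,"rx":0,"ry":0,"rz":0,"hand":5.65},{"dx":0.2,"dy":0,"dz":-2.5,"rx":0,"ry":0,"rz":0,"hand":5.65},{"dx":0.2,"dy":0,"dz":-2.5,"rx":0,"ry":0,"rz":0,"hand":5.65}]'; python3 - <<'E'
from h import *
goto(640,30,94,-1.52)
im=camera("scene"); crop(im,55,190,250,170,3,"pics/c13.png")
E
```

```text
time: 9.2
tool_pos: [631.6, 31.1, 93.6]
eef_rot: [0.512, 0.487, 0.512, -0.488]
contact_force: [0.1, -1.0, -4.3]
gripper_width: 56.8
d(cm) [-0.04  0.84  0.16] r [-0.001  0.     0.   ] | pos [631.6  31.1  93.6] w 56.8 F [ 0.1 -1.  -4.3] t 9.2
```

View pics/c13.png

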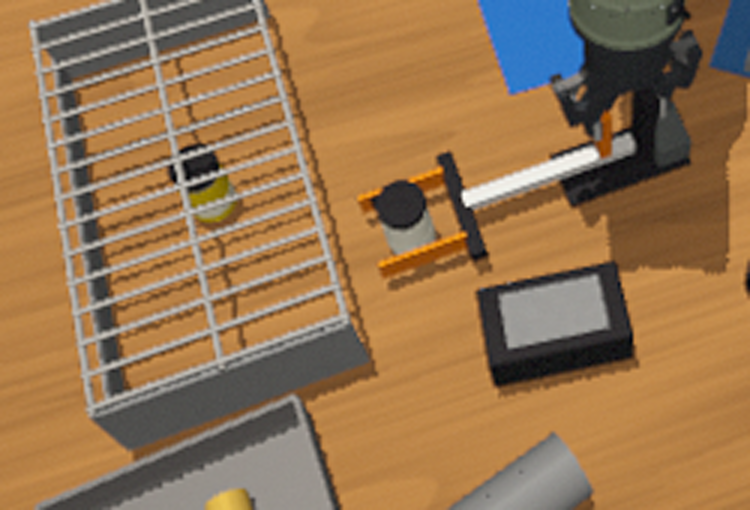

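```bash
python3 -m pendant '[{"dx":0,"dy":0,"dz":-1.5,"rx":0,"ry":0,"rz":0,"hand":5.6},{"dx":0,"dy":0,"dz":-3.5,"rx":0,"ry":0,"rz":0,"hand":5.6},{"dx":0,"dy":0,"dz":-5.5,"rx":0,"ry":0,"rz":0,"hand":5.6},{"dx":0,"dy":0,"dz":-7.5,"rx":0,"ry":0,"rz":0,"hand":5.6},{"dx":0,"dy":0,"dz":-8.5,"rx":0,"ry":0,"rz":0,"hand":5.6},{"dx":-2,"dy":0,"dz":-8.5,"rx":0,"ry":0,"rz":0,"hand":5.6},{"dx":-4,"dy":0,"dz":-8.5,"rx":0,"ry":0,"rz":0,"hand":5.6},{"dx":-4,"dy":-3,"dz":-8.5,"rx":0,"ry":0,"rz":0,"hand":5.6},{"dx":-4,"dy":-6,"dz":-8.5,"rx":0,"ry":0,"rz":0,"hand":5.6},{"dx":-4,"dy":-9,"dz":-8.5,"rx":0,"ry":0,"rz":0,"hand":5.6}]'; python3 - <<'E'
from h import *
goto(511,80,134,-1.52)
im=camera("scene"); crop(im,55,150,250,200,3,"pics/c14.png")
E
```

```text
time: 10.08
tool_pos: [536.1, 111.4, 133.9]
eef_rot: [0.512, 0.487, 0.512, -0.488]
contact_force: [1.4, -0.5, -5.8]
gripper_width: 55.7
d(cm) [-0.   -2.66  3.01] r [-0.001  0.001 -0.   ] | pos [536.1 111.4 133.9] w 55.7 F [ 1.4 -0.5 -5.8] t 10.1
```

View pics/c14.png

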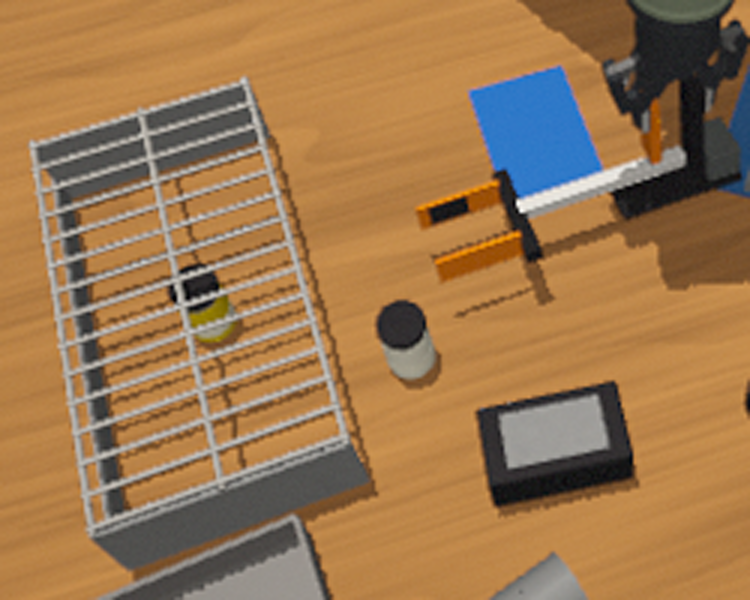

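```bash
python3 -m pendant '[{"dx":0,"dy":-2,"dz":1,"rx":0,"ry":0,"rz":0,"hand":5.6},{"dx":0,"dy":-2.7,"dz":3,"rx":0,"ry":0,"rz":0,"hand":5.6},{"dx":2,"dy":-2.7,"dz":5,"rx":0,"ry":0,"rz":0,"hand":5.6},{"dx":4,"dy":-2.7,"dz":7,"rx":0,"ry":0,"rz":0,"hand":5.6},{"dx":4,"dy":-2.7,"dz":9.5,"rx":0,"ry":0,"rz":0,"hand":5.6},{"dx":4,"dy":-2.7,"dz":12,"rx":0,"ry":0,"rz":0,"hand":5.6},{"dx":4,"dy":-2.7,"dz":14.5,"rx":0,"ry":0,"rz":0,"hand":5.6},{"dx":4,"dy":-2.7,"dz":16.5,"rx":0,"ry":0,"rz":0,"hand":5.6},{"dx":4,"dy":-2.7,"dz":17.5,"rx":0,"ry":0,"rz":0,"hand":5.6},{"dx":4,"dy":-2.7,"dz":17.5,"rx":0,"ry":0,"rz":0,"hand":5.6}]'; cat > ov.py <<'E'
from h import *
import sys
X=float(sys.argv[1]);Y=float(sys.argv[2]);bl=float(sys.argv[3]);out=sys.argv[4]; x0,y0,Z=int(sys.argv[5]),int(sys.argv[6]),6
img=camera("scene"); crop(img,x0,y0,125,95,Z,out); im=cv2.imread(out)
s=state(); p=s["tool_pos"]; q=s["eef_rot"]; zz=R.from_quat([q[1],q[2],q[3],q[0]]).apply([0,0,1]); yaw=np.arctan2(zz[1],zz[0])
f=np.array([np.cos(yaw),np.sin(yaw)]); l=np.array([-f[1],f[0]]); o=p[:2]+2*f+bl*l
P=lambda xyz:((proj("scene",xyz)[0]-[x0,y0])*Z).astype(int)
for z in (0,44,77):
    cv2.polylines(im,[np.array([P([X+23*np.cos(t),Y+23*np.sin(t),z]) for t in np.linspace(0,6.28,30)])],True,(255,255,0),1)
h=(60-s["gripper_width"])
for y in (-41+h,-36+h,36-h,41-h):
    cv2.line(im,tuple(P([*(o+173*f+y*l),47])),tuple(P([*(o+256*f+y*l),47])),(255,0,255),1)
    cv2.line(im,tuple(P([*(o+256*f+y*l),47])),tuple(P([*(o+330*f+y*l),47])),(0,0,255),1)
cv2.imwrite(out,im); print("jaw mid",(o+215*f).round(1),"yaw",yaw.round(3),"lateral of can",((np.array([X,Y])-o)@l).round(1),"ahead",((np.array([X,Y])-o)@f-215).round(1))
goto(X,Y,94,-1.52)
E
python3 ov.py 535.5 -364 0 pics/c15.png 80 200
```

```text
time: 10.97
tool_pos: [519.3, -66.8, 93.9]
eef_rot: [0.512, 0.488, 0.511, -0.488]
contact_force: [-0.6, -0.5, -3.5]
gripper_width: 56.2
jaw mid [ 529.8 -281.6] yaw -1.522 lateral of can 1.8 ahead 82.6
d(cm) [-2.000e-02  1.800e-01  2.996e+01] r [-0.002  0.    -0.   ] | pos [519.3 -64.9  93.8] w 56.1 F [ 0.1  0.7 -4.2] t 11.0
```

View pics/c15.png

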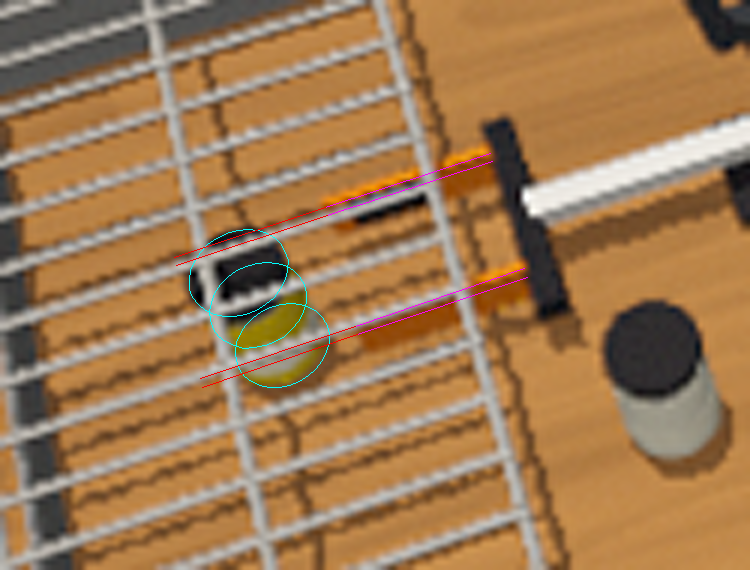

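```bash
python3 -m pendant '[{"dx":0,"dy":0.3,"dz":0.5,"rx":0,"ry":0,"rz":0,"hand":5.6},{"dx":0,"dy":0.3,"dz":1.2,"rx":0,"ry":0,"rz":0,"hand":5.6},{"dx":0,"dy":0.3,"dz":2.4,"rx":0,"ry":0,"rz":0,"hand":5.6},{"dx":0,"dy":0.3,"dz":3.6,"rx":0,"ry":0,"rz":0,"hand":5.6},{"dx":0,"dy":0.3,"dz":4.8,"rx":0,"ry":0,"rz":0,"hand":5.6},{"dx":0,"dy":0.3,"dz":6,"rx":0,"ry":0,"rz":0,"hand":5.6},{"dx":0,"dy":0.3,"dz":7.2,"rx":0,"ry":0,"rz":0,"hand":5.6},{"dx":0.1,"dy":0.3,"dz":8.2,"rx":0,"ry":0,"rz":0,"hand":5.6},{"dx":0.15,"dy":0.3,"dz":8.2,"rx":0,"ry":0,"rz":0,"hand":5.6},{"dx":0.15,"dy":0.3,"dz":8.2,"rx":0,"ry":0,"rz":0,"hand":5.6}]'; 
python3 ov.py 535.5 -364 -1 pics/c16.png 80 200
```

```text
time: 11.85
tool_pos: [526.1, -146.5, 92.1]
eef_rot: [0.512, 0.488, 0.512, -0.488]
contact_force: [0.5, -0.2, -4.1]
gripper_width: 56.4
jaw mid [ 536.  -362.6] yaw -1.521 lateral of can -0.6 ahead 1.4
d(cm) [-0.2  -0.16 21.84] r [-0.001 -0.001  0.   ] | pos [ 526.2 -145.8   92.1] w 56.2 F [-0.5  0.9 -3.9] t 11.9
```

View pics/c16.png

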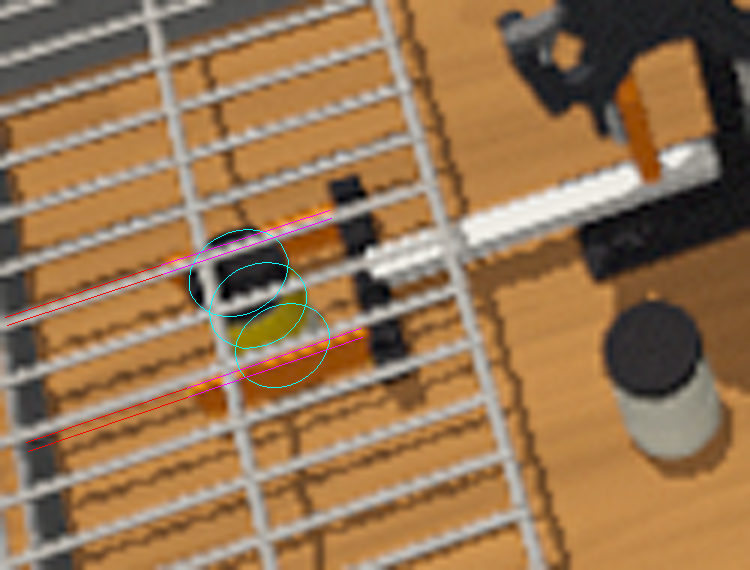

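```bash
python3 -m pendant '[{"dx":0.1,"dy":0,"dz":0,"rx":0,"ry":0,"rz":0,"hand":5.2},{"dx":0.1,"dy":0,"dz":0,"rx":0,"ry":0,"rz":0,"hand":4.9},{"dx":0,"dy":0,"dz":0,"rx":0,"ry":0,"rz":0,"hand":4.6},{"dx":0,"dy":0,"dz":0,"rx":0,"ry":0,"rz":0,"hand":4.5},{"dx":0,"dy":0,"dz":0,"rx":0,"ry":0,"rz":0,"hand":4.4},{"dx":0,"dy":0,"dz":0,"rx":0,"ry":0,"rz":0,"hand":4.4},{"dx":0,"dy":0,"dz":0,"rx":0,"ry":0,"rz":0,"hand":4.4},{"dx":0,"dy":0,"dz":0,"rx":0,"ry":0,"rz":0,"hand":4.4}]'; python3 - <<'E'
from h import *
goto(524,30,94,-1.52)
im=camera("scene"); crop(im,80,200,125,95,6,"pics/c17.png")
E
```

```text
time: 12.57
tool_pos: [526.7, -145.0, 92.6]
eef_rot: [0.513, 0.487, 0.513, -0.487]
contact_force: [0.0, 7.5, 9.5]
gripper_width: 44.2
d(cm) [ -0.12   0.62 -17.49] r [ 0.    -0.001 -0.001] | pos [ 526.7 -145.    92.6] w 44.2 F [0.  7.5 9.5] t 12.6
```

View pics/c17.png

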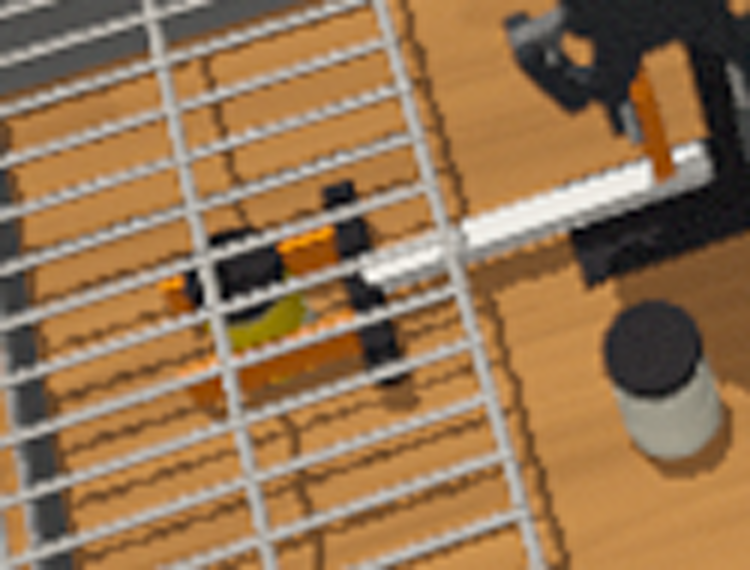

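```bash
python3 -m pendant '[{"dx":-0.2,"dy":0,"dz":-0.5,"rx":0,"ry":0,"rz":0,"hand":4.3},{"dx":-0.2,"dy":0,"dz":-2,"rx":0,"ry":0,"rz":0,"hand":4.3},{"dx":-0.2,"dy":0,"dz":-4,"rx":0,"ry":0,"rz":0,"hand":4.3},{"dx":-0.2,"dy":0,"dz":-6,"rx":0,"ry":0,"rz":0,"hand":4.3},{"dx":-0.2,"dy":0,"dz":-8,"rx":0,"ry":0,"rz":0,"hand":4.3},{"dx":-0.2,"dy":0,"dz":-10,"rx":0,"ry":0,"rz":0,"hand":4.3},{"dx":-0.2,"dy":0,"dz":-12,"rx":0,"ry":0,"rz":0,"hand":4.3},{"dx":-0.2,"dy":0,"dz":-14,"rx":0,"ry":0,"rz":0,"hand":4.3},{"dx":-0.2,"dy":0,"dz":-15,"rx":0,"ry":0,"rz":0,"hand":4.3},{"dx":-0.2,"dy":0,"dz":-15,"rx":0,"ry":0,"rz":0,"hand":4.3}]'; python3 - <<'E'
from h import *
goto(470,22,94,-1.52)
im=camera("scene"); crop(im,55,150,250,200,3,"pics/c18.png")
E
```

```text
time: 13.45
tool_pos: [518.6, 6.3, 94.1]
eef_rot: [0.513, 0.487, 0.513, -0.487]
contact_force: [-0.3, 2.6, -1.7]
gripper_width: 44.0
d(cm) [ 0.01 -4.77 -1.83] r [ 0.002 -0.001  0.001] | pos [518.6   6.3  94.1] w 44.0 F [-0.3  2.6 -1.7] t 13.4
```

View pics/c18.png

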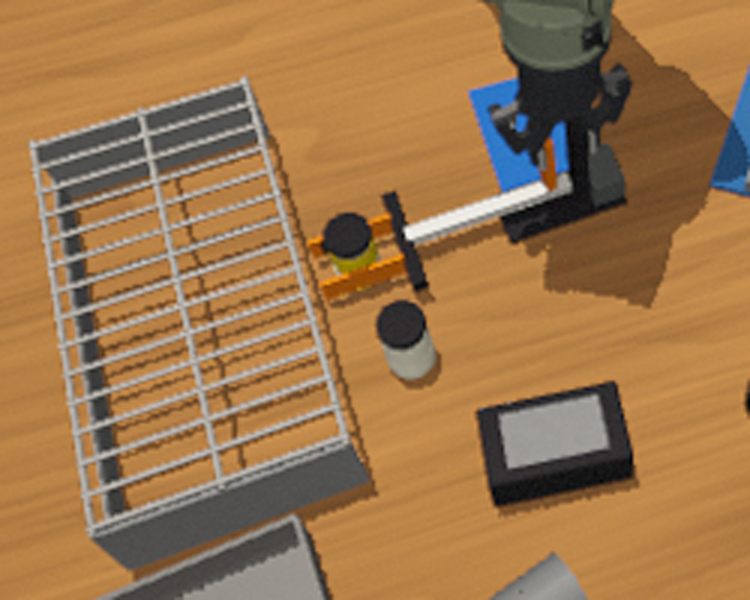

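```bash
python3 -m pendant '[{"dx":-0.3,"dy":0,"dz":-0.5,"rx":0,"ry":0,"rz":0,"hand":4.3},{"dx":-0.4,"dy":-1.5,"dz":-1.2,"rx":0,"ry":0,"rz":0,"hand":4.3},{"dx":-0.4,"dy":-3,"dz":-2,"rx":0,"ry":0,"rz":0,"hand":4.3},{"dx":-0.4,"dy":-4.8,"dz":-2,"rx":0,"ry":0,"rz":0,"hand":4.3},{"dx":-0.2,"dy":-4.8,"dz":-2,"rx":0,"ry":0,"rz":0,"hand":4.3},{"dx":0,"dy":-4.8,"dz":-2,"rx":0,"ry":0,"rz":0,"hand":4.3},{"dx":0,"dy":-4.8,"dz":-2,"rx":0,"ry":0,"rz":0,"hand":5.0},{"dx":0,"dy":-4.8,"dz":-2,"rx":0,"ry":0,"rz":0,"hand":5.4},{"dx":0,"dy":-4.8,"dz":-2,"rx":0,"ry":0,"rz":0,"hand":5.6},{"dx":0,"dy":-4.8,"dz":-2,"rx":0,"ry":0,"rz":0,"hand":5.6}]'; python3 - <<'E'
from h import *
goto(470,22,94,-1.52)
im=camera("scene"); crop(im,55,150,250,200,3,"pics/c19.png")
E
```

```text
time: 14.33
tool_pos: [470.2, 21.2, 94.3]
eef_rot: [0.512, 0.487, 0.512, -0.487]
contact_force: [-0.3, -0.1, -4.0]
gripper_width: 56.1
d(cm) [ 0.03 -0.02 -0.08] r [-0.001  0.    -0.   ] | pos [470.2  21.2  94.3] w 56.1 F [-0.3 -0.1 -4. ] t 14.3
```

View pics/c19.png

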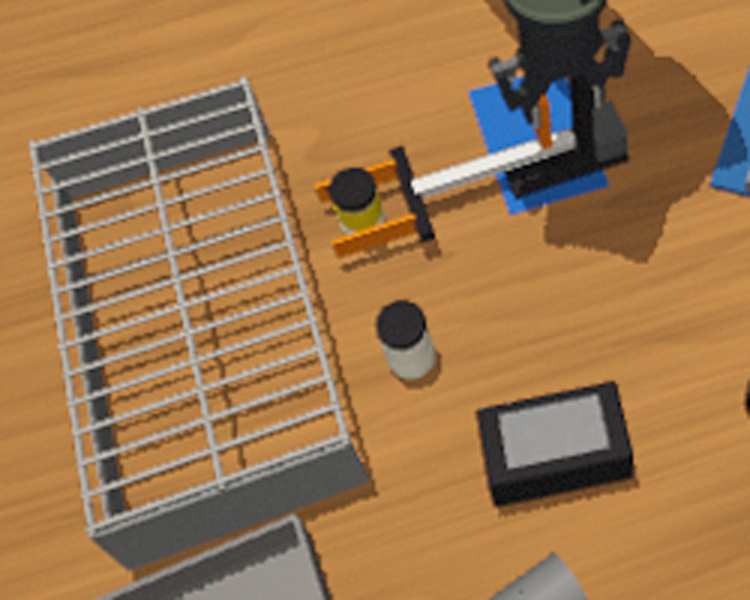

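```bash
python3 -m pendant '[{"dx":0,"dy":0,"dz":-1.5,"rx":0,"ry":0,"rz":0,"hand":5.6},{"dx":0,"dy":0,"dz":-3.5,"rx":0,"ry":0,"rz":0,"hand":5.6},{"dx":0,"dy":0,"dz":-5.5,"rx":0,"ry":0,"rz":0,"hand":5.6},{"dx":0,"dy":0,"dz":-7.5,"rx":0,"ry":0,"rz":0,"hand":5.6},{"dx":-1,"dy":0,"dz":-8.5,"rx":0,"ry":0,"rz":0,"hand":5.6},{"dx":-3,"dy":0,"dz":-8.5,"rx":-0.08,"ry":0,"rz":0,"hand":5.6},{"dx":-4,"dy":-1,"dz":-8.5,"rx":-0.18,"ry":0,"rz":0,"hand":5.6},{"dx":-4,"dy":-2,"dz":-8.5,"rx":-0.28,"ry":0,"rz":0,"hand":5.6},{"dx":-4,"dy":-3,"dz":-8.5,"rx":-0.38,"ry":0,"rz":0,"hand":5.6},{"dx":-4,"dy":-3,"dz":-8.5,"rx":-0.48,"ry":0,"rz":0,"hand":5.6}]'
python3 -m pendant '[{"dx":0,"dy":0,"dz":0,"rx":-0.1,"ry":0,"rz":0,"hand":5.6},{"dx":0,"dy":0,"dz":0,"rx":-0.2,"ry":0,"rz":0,"hand":5.6},{"dx":0,"dy":0,"dz":0,"rx":-0.3,"ry":0,"rz":0,"hand":5.6},{"dx":0,"dy":0,"dz":0,"rx":-0.4,"ry":0,"rz":0,"hand":5.6},{"dx":0,"dy":0,"dz":0,"rx":-0.5,"ry":0,"rz":0,"hand":5.6},{"dx":0,"dy":0,"dz":0,"rx":-0.6,"ry":0,"rz":0,"hand":5.6},{"dx":0,"dy":0,"dz":0,"rx":-0.7,"ry":0,"rz":0,"hand":5.6},{"dx":0,"dy":0,"dz":0,"rx":-0.8,"ry":0,"rz":0,"hand":5.6},{"dx":0,"dy":0,"dz":0,"rx":-0.9,"ry":0,"rz":0,"hand":5.6},{"dx":0,"dy":0,"dz":0,"rx":-1.0,"ry":0,"rz":0,"hand":5.6}]'; python3 - <<'E'
from h import *
goto(423,0,134,0)
im=camera("scene"); crop(im,155,120,190,150,4,"pics/c20.png")
E
```

```text
time: 15.22
tool_pos: [434.3, 104.8, 134.6]
eef_rot: [0.614, 0.35, 0.615, -0.35]
contact_force: [0.0, 0.2, -3.9]
gripper_width: 55.9
time: 16.05
tool_pos: [435.8, 104.6, 134.3]
eef_rot: [0.707, 0.013, 0.707, -0.013]
contact_force: [0.7, 0.1, -3.4]
gripper_width: 56.5
d(cm) [  0.04 -10.5   -0.9 ] r [-0.036  0.     0.   ] | pos [435.8 104.6 134.3] w 56.5 F [ 0.7  0.1 -3.4] t 16.1
```

View pics/c20.png

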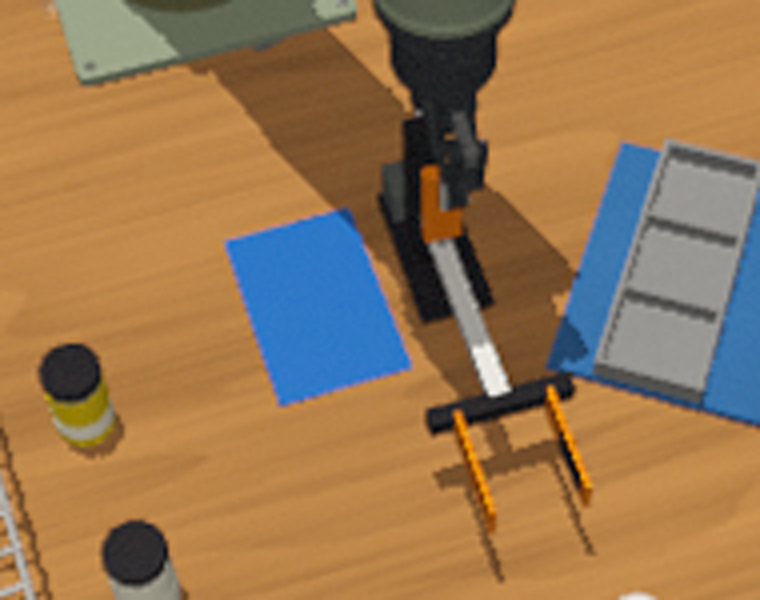

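```bash
python3 -m pendant '[{"dx":0,"dy":-3,"dz":-0.3,"rx":-0.036,"ry":0,"rz":0,"hand":5.6},{"dx":0,"dy":-6,"dz":-0.9,"rx":-0.036,"ry":0,"rz":0,"hand":5.6},{"dx":0,"dy":-9,"dz":-0.9,"rx":-0.036,"ry":0,"rz":0,"hand":5.6},{"dx":1,"dy":-10.5,"dz":-0.9,"rx":-0.036,"ry":0,"rz":0,"hand":5.6},{"dx":2.5,"dy":-10.5,"dz":-0.9,"rx":-0.036,"ry":0,"rz":0,"hand":5.6},{"dx":3.5,"dy":-10.5,"dz":-0.9,"rx":-0.036,"ry":0,"rz":0,"hand":5.6},{"dx":4,"dy":-10.5,"dz":-0.9,"rx":-0.036,"ry":0,"rz":0,"hand":5.6},{"dx":4.1,"dy":-10.5,"dz":-0.9,"rx":-0.036,"ry":0,"rz":0,"hand":5.6},{"dx":4.1,"dy":-10.5,"dz":-0.9,"rx":-0.036,"ry":0,"rz":0,"hand":5.6},{"dx":4.1,"dy":-10.5,"dz":-0.9,"rx":-0.036,"ry":0,"rz":0,"hand":5.6}]'; python3 - <<'E'
from h import *
goto(423,0,134,0)
im=camera("scene"); crop(im,155,120,190,150,4,"pics/c21.png")
E
```

```text
time: 16.93
tool_pos: [422.6, 0.3, 93.4]
eef_rot: [0.707, 0.002, 0.707, -0.002]
contact_force: [-0.4, 0.7, -4.1]
gripper_width: 56.3
d(cm) [-4.06 -0.03  0.05] r [-0.006  0.     0.   ] | pos [4.226e+02 3.000e-01 9.340e+01] w 56.3 F [-0.4  0.7 -4.1] t 16.9
```

View pics/c21.png

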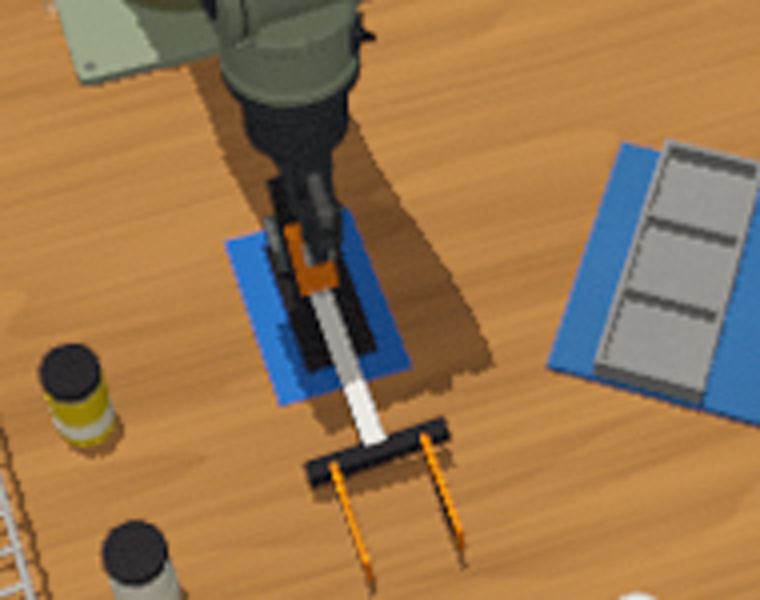

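```bash
python3 -m pendant '[{"dx":0.1,"dy":0,"dz":0,"rx":0,"ry":0,"rz":0,"hand":5.6},{"dx":0.2,"dy":0,"dz":0,"rx":0,"ry":0,"rz":0,"hand":5.6},{"dx":0.2,"dy":0,"dz":0,"rx":0,"ry":0,"rz":0,"hand":5.6},{"dx":0.2,"dy":0,"dz":0,"rx":0,"ry":0,"rz":0,"hand":5.6}]'
```

```text
time: 17.32
tool_pos: [422.6, 0.5, 91.6]
eef_rot: [0.707, 0.002, 0.707, -0.002]
contact_force: [-1.5, 2.6, 7.0]
gripper_width: 56.1
```

```bash
python3 -m pendant '[{"dx":-0.05,"dy":0,"dz":0,"rx":0,"ry":0,"rz":0,"hand":5.8},{"dx":-0.05,"dy":0,"dz":-0.1,"rx":0,"ry":0,"rz":0,"hand":6.2},{"dx":-0.05,"dy":0,"dz":-0.1,"rx":0,"ry":0,"rz":0,"hand":7.0},{"dx":-0.05,"dy":0,"dz":-0.1,"rx":0,"ry":0,"rz":0,"hand":8.0},{"dx":-0.05,"dy":0,"dz":-0.1,"rx":0,"ry":0,"rz":0,"hand":8.0},{"dx":-2,"dy":0,"dz":-0.1,"rx":0,"ry":0,"rz":0,"hand":8.0},{"dx":-5,"dy":0,"dz":-0.1,"rx":0,"ry":0,"rz":0,"hand":8.0},{"dx":-8,"dy":0,"dz":-0.1,"rx":0,"ry":0,"rz":0,"hand":8.0},{"dx":-10,"dy":0,"dz":-0.1,"rx":0,"ry":0,"rz":0,"hand":8.0},{"dx":-10,"dy":0,"dz":-0.1,"rx":0,"ry":0,"rz":0,"hand":8.0}]'; python3 - <<'E'
from h import *
goto(423,0,134,0)
im=camera("scene"); crop(im,95,120,250,190,3,"pics/c22.png")
im=camera("side"); crop(im,150,100,250,190,3,"pics/s22.png")
E
```

```text
time: 18.15
tool_pos: [422.5, 0.2, 194.5]
eef_rot: [0.709, 0.002, 0.705, -0.002]
contact_force: [0.0, -0.2, -0.0]
gripper_width: 80.3
d(cm) [ 6.05 -0.02  0.02] r [-0.005  0.005 -0.   ] | pos [4.225e+02 2.000e-01 1.945e+02] w 80.3 F [ 0.  -0.2 -0. ] t 18.1
```

View pics/c22.png

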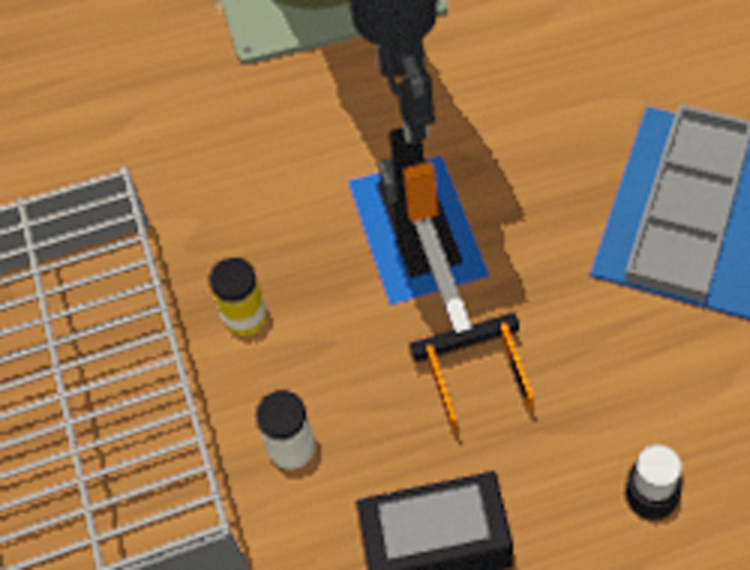

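View pics/s22.png

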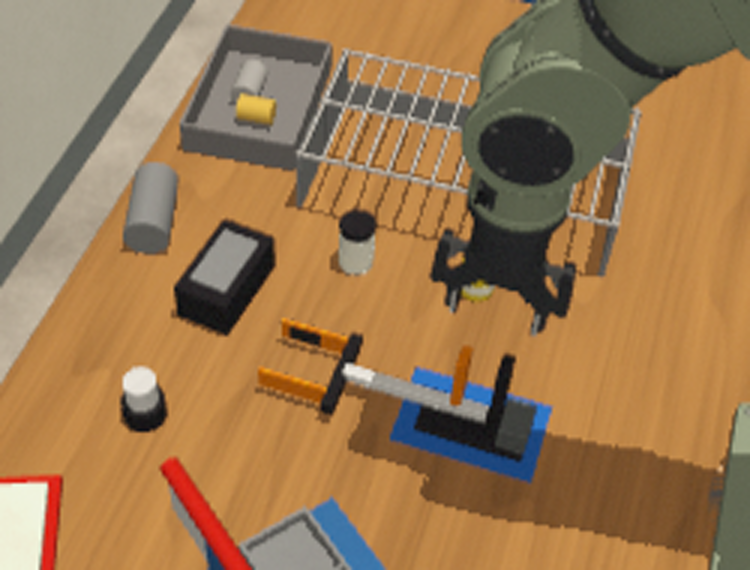

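```bash
python3 - <<'E'
from h import *
A=lambda u,v:(95+u/3,120+v/3)
print("yellow",px("scene",*A(234,279),77),"white",px("scene",*A(283,413),77),px("side",150+357/3,100+226/3,77))
goto(480,-195,120,0)
E
```

```text
yellow [ 478.3 -199. ] white [ 636.1 -186.8] [ 629.2 -184. ]
d(cm) [  7.17 -19.49   5.93] r [-0.005  0.001 -0.   ] | pos [4.216e+02 2.000e-01 1.917e+02] w 80.3 F [-0.2  0.3  0.2] t 18.2
```

```bash
python3 -m pendant '[{"dx":0,"dy":-3,"dz":1.5,"rx":0,"ry":0,"rz":0,"hand":8.0},{"dx":0,"dy":-6.5,"dz":3,"rx":0,"ry":0,"rz":0,"hand":8.0},{"dx":0,"dy":-10,"dz":5,"rx":0,"ry":0,"rz":0,"hand":8.0},{"dx":0,"dy":-13.5,"dz":5.4,"rx":0,"ry":0,"rz":0,"hand":8.0},{"dx":0,"dy":-17,"dz":5.4,"rx":0,"ry":0,"rz":0,"hand":8.0},{"dx":2,"dy":-19.6,"dz":5.4,"rx":0,"ry":0,"rz":0,"hand":8.0},{"dx":4.5,"dy":-19.6,"dz":5.4,"rx":0,"ry":0,"rz":0,"hand":8.0},{"dx":4.5,"dy":-19.6,"dz":5.4,"rx":0,"ry":0,"rz":0,"hand":8.0},{"dx":4.5,"dy":-19.6,"dz":5.4,"rx":0,"ry":0,"rz":0,"hand":8.0}]'; python3 - <<'E'
from h import *
goto(476,-196,150,0)
im=camera("wrist"); crop(im,0,0,512,384,1.5,"pics/w23.png")
E
```

```text
time: 19.0
tool_pos: [473.8, -195.3, 145.2]
eef_rot: [0.706, 0.002, 0.708, -0.001]
contact_force: [0.3, 0.7, 0.0]
gripper_width: 79.8
d(cm) [-0.48 -0.07  0.22] r [-0.005 -0.003 -0.002] | pos [ 473.8 -195.3  145.2] w 79.8 F [0.3 0.7 0. ] t 19.0
```

View pics/w23.png

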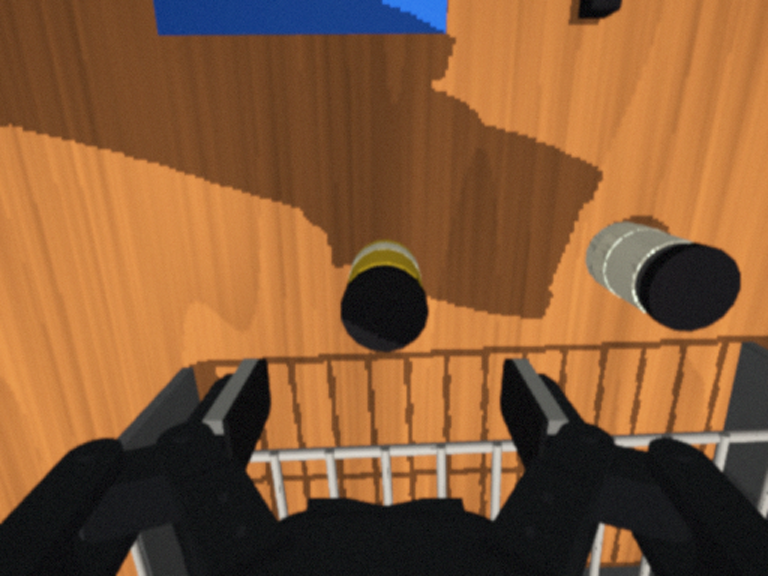

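```bash
python3 - <<'E'
from h import *
print("yellow",px("wrist",385/1.5,307/1.5,77),"white",px("wrist",688/1.5,286/1.5,77), "tcp proj",proj("wrist",state()["tool_pos"])*1.5)
E
```

```text
yellow [ 475.2 -198.5] white [ 631.7 -187.3] tcp proj [[382.61842682 365.44505422]]
```

```bash
python3 -m pendant '[{"dx":2,"dy":-0.3,"dz":0.15,"rx":0,"ry":0,"rz":0,"hand":8.0},{"dx":5,"dy":-0.3,"dz":0.15,"rx":0,"ry":0,"rz":0,"hand":8.0},{"dx":8,"dy":-0.3,"dz":0.15,"rx":0,"ry":0,"rz":0,"hand":8.0},{"dx":10.5,"dy":-0.3,"dz":0.15,"rx":0,"ry":0,"rz":0,"hand":8.0},{"dx":12,"dy":-0.3,"dz":0.15,"rx":0,"ry":0,"rz":0,"hand":8.0},{"dx":12.2,"dy":-0.3,"dz":0.15,"rx":0,"ry":0,"rz":0,"hand":7},{"dx":12.2,"dy":-0.3,"dz":0.15,"rx":0,"ry":0,"rz":0,"hand":6},{"dx":12.2,"dy":-0.3,"dz":0.15,"rx":0,"ry":0,"rz":0,"hand":5},{"dx":12.2,"dy":-0.3,"dz":0.15,"rx":0,"ry":0,"rz":0,"hand":4.3},{"dx":12.2,"dy":-0.3,"dz":0.15,"rx":0,"ry":0,"rz":0,"hand":4.3}]'
python3 -m pendant '[{"dx":0,"dy":0,"dz":0,"rx":0,"ry":0,"rz":0,"hand":4.2},{"dx":0,"dy":0,"dz":0,"rx":0,"ry":0,"rz":0,"hand":4.2},{"dx":0,"dy":0,"dz":0,"rx":0,"ry":0,"rz":0,"hand":4.2},{"dx":-2,"dy":0,"dz":0,"rx":0,"ry":0,"rz":0,"hand":4.2},{"dx":-4,"dy":0,"dz":0,"rx":0,"ry":0,"rz":0,"hand":4.2},{"dx":-7,"dy":0,"dz":0,"rx":0,"ry":0,"rz":0,"hand":4.2},{"dx":-10,"dy":0,"dz":0,"rx":0,"ry":0,"rz":0,"hand":4.2},{"dx":-13,"dy":0,"dz":0,"rx":0,"ry":0,"rz":0,"hand":4.2},{"dx":-15,"dy":0,"dz":0,"rx":0,"ry":0,"rz":0,"hand":4.2}]'; python3 - <<'E'
from h import *
goto(438,336,175,0.928)
im=camera("side"); crop(im,150,60,250,190,3,"pics/s24.png")
E
```

```text
time: 19.88
tool_pos: [476.6, -199.0, 26.1]
eef_rot: [0.708, 0.001, 0.706, -0.002]
contact_force: [-1.9, 2.6, 12.5]
gripper_width: 44.7
time: 20.63
tool_pos: [476.4, -199.1, 178.2]
eef_rot: [0.708, 0.001, 0.706, -0.002]
contact_force: [-0.4, 0.3, -1.4]
gripper_width: 44.7
d(cm) [ 0.25 53.49 -4.11] r [-0.933  0.003  0.003] | pos [ 476.4 -199.1  178.2] w 44.7 F [-0.4  0.3 -1.4] t 20.6
```

View pics/s24.png

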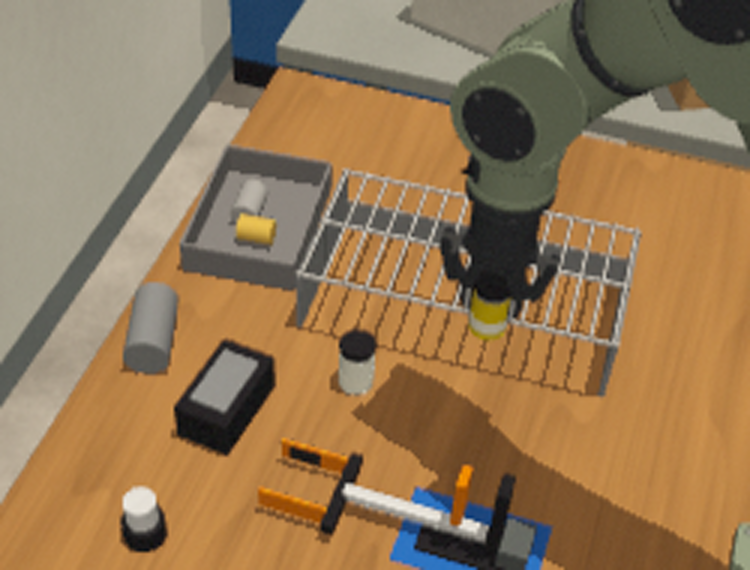

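```bash
python3 -m pendant '[{"dx":0,"dy":2,"dz":0,"rx":0,"ry":0,"rz":0,"hand":4.2},{"dx":0,"dy":5,"dz":0,"rx":0,"ry":0,"rz":0,"hand":4.2},{"dx":0,"dy":8.5,"dz":0,"rx":0,"ry":0,"rz":0,"hand":4.2},{"dx":0,"dy":12,"dz":0,"rx":0,"ry":0,"rz":0,"hand":4.2},{"dx":0,"dy":15.5,"dz":0,"rx":0,"ry":0,"rz":0,"hand":4.2},{"dx":0,"dy":19,"dz":0,"rx":0,"ry":0,"rz":0,"hand":4.2},{"dx":0,"dy":22.5,"dz":0,"rx":0,"ry":0,"rz":0,"hand":4.2},{"dx":0,"dy":26,"dz":0,"rx":0,"ry":0,"rz":0,"hand":4.2},{"dx":0,"dy":29,"dz":0,"rx":0,"ry":0,"rz":0,"hand":4.2},{"dx":0,"dy":31,"dz":0,"rx":0,"ry":0,"rz":0,"hand":4.2}]'
python3 -m pendant '[{"dx":0,"dy":3,"dz":0,"rx":-0.08,"ry":0,"rz":0,"hand":4.2},{"dx":0,"dy":6,"dz":-1,"rx":-0.18,"ry":0,"rz":0,"hand":4.2},{"dx":0,"dy":9.5,"dz":-2,"rx":-0.28,"ry":0,"rz":0,"hand":4.2},{"dx":0,"dy":12.5,"dz":-3,"rx":-0.38,"ry":0,"rz":0,"hand":4.2},{"dx":0,"dy":15.5,"dz":-4,"rx":-0.48,"ry":0,"rz":0,"hand":4.2},{"dx":0,"dy":18.5,"dz":-4,"rx":-0.58,"ry":0,"rz":0,"hand":4.2},{"dx":0,"dy":21,"dz":-4,"rx":-0.68,"ry":0,"rz":0,"hand":4.2},{"dx":0,"dy":22,"dz":-4,"rx":-0.78,"ry":0,"rz":0,"hand":4.2},{"dx":0,"dy":22,"dz":-4,"rx":-0.88,"ry":0,"rz":0,"hand":4.2},{"dx":0,"dy":22,"dz":-4,"rx":-0.928,"ry":0,"rz":0,"hand":4.2}]'
python3 - <<'E'
from h import *
goto(438,336,175,0.928)
im=camera("side"); crop(im,150,190,220,180,3.5,"pics/s25.png")
im=camera("scene"); crop(im,250,80,160,160,3.5,"pics/c25.png")
im=camera("wrist"); crop(im,0,0,512,384,1.5,"pics/w25.png")
E
```

```text
time: 21.52
tool_pos: [477.1, 114.4, 175.3]
eef_rot: [0.708, 0.001, 0.707, -0.0]
contact_force: [0.3, 0.4, -2.8]
gripper_width: 44.4
time: 22.35
tool_pos: [438.3, 331.9, 175.2]
eef_rot: [0.632, -0.317, 0.632, 0.317]
contact_force: [0.4, -0.2, -1.0]
gripper_width: 44.6
d(cm) [0.02 0.27 0.31] r [0.002 0.001 0.   ] | pos [438.3 331.9 175.2] w 44.6 F [ 0.4 -0.2 -1. ] t 22.4
```

View pics/s25.png

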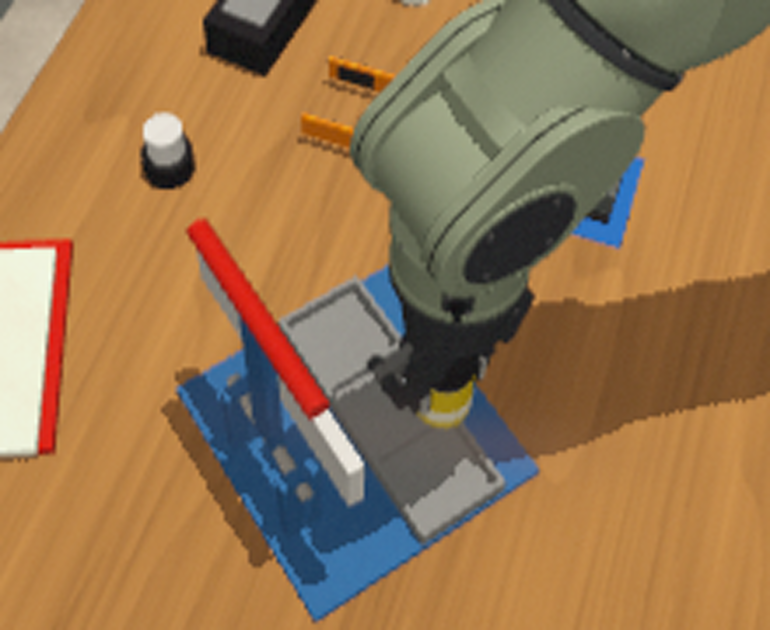

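View pics/w25.png

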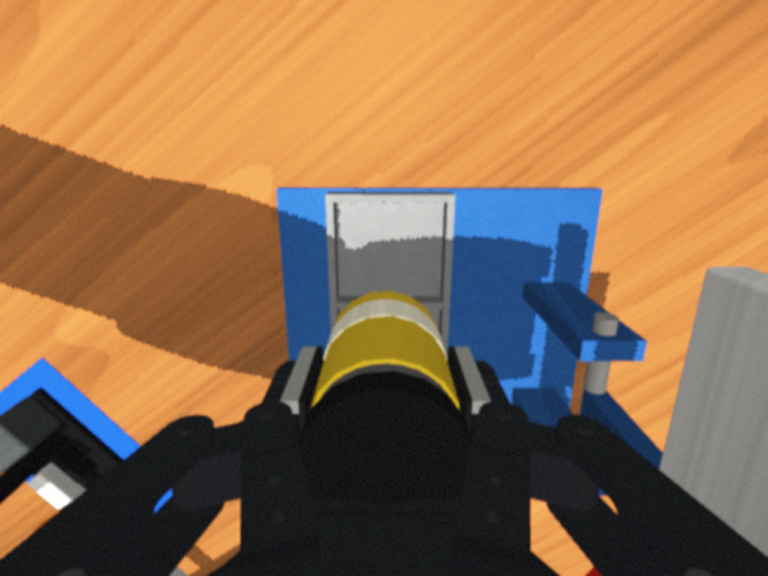

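View pics/c25.png

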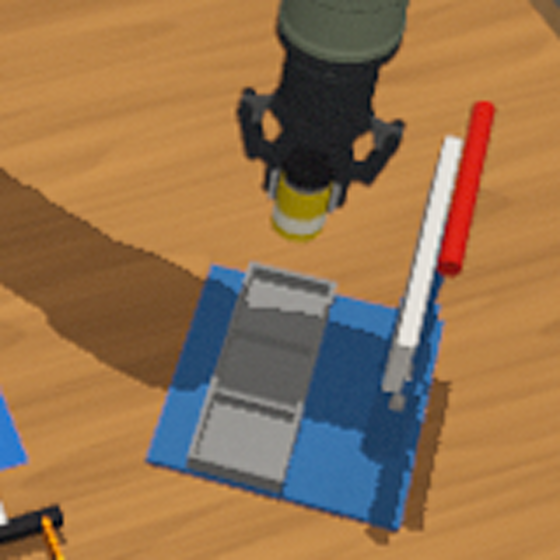

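```bash
python3 - <<'E'
from h import *
f=lambda u,v,z:px("wrist",u/1.5,v/1.5,z)
c=np.mean([f(337,203,28),f(447,203,28),f(442,298,28),f(337,298,28)],axis=0)
print([f(337,203,28),f(447,203,28),f(442,298,28),f(337,298,28)],"pocket2",c)
print("base corners",f(278,188,6),f(600,188,6))
x=f(600,188,6)-f(278,188,6); print("yaw",np.arctan2(x[1],x[0]),np.linalg.norm(x))
goto(438,336,175,0.928)
E
```

```text
[array([387.7, 330.7]), array([432., 389.]), array([485.1, 347.9]), array([439.9, 288.3])] pocket2 [436.175 338.975]
base corners [355.1 300.4] [493.  482.3]
yaw 0.9221257205484549 228.26305001028967
d(cm) [0.01 0.35 0.35] r [-0.007  0.001  0.   ] | pos [438.6 331.1 175.1] w 44.7 F [ 0.  -0.2 -1.1] t 22.5
```

```bash
python3 - <<'E'
from h import *
goto(437,337.5,38,0.925)
E
python3 -m pendant '[{"dx":2,"dy":0.5,"dz":0.4,"rx":0,"ry":0,"rz":0,"hand":4.2},{"dx":5,"dy":0.5,"dz":0.4,"rx":0,"ry":0,"rz":0,"hand":4.2},{"dx":8,"dy":0.5,"dz":0.4,"rx":0,"ry":0,"rz":0,"hand":4.2},{"dx":10,"dy":0.5,"dz":0.4,"rx":0,"ry":0,"rz":0,"hand":4.2},{"dx":10,"dy":0.5,"dz":0.4,"rx":0,"ry":0,"rz":0,"hand":4.2},{"dx":10,"dy":0.5,"dz":0.4,"rx":0,"ry":0,"rz":0,"hand":4.2}]'
python3 - <<'E'
from h import *
goto(437,337.5,38,0.925)
im=camera("scene"); crop(im,270,120,120,110,6,"pics/c26.png")
im=camera("side"); crop(im,200,230,130,120,5,"pics/s26.png")
E
```

```text
d(cm) [13.71  0.52  0.4 ] r [-0.004  0.001  0.   ] | pos [438.6 331.1 175.1] w 44.7 F [ 0.  -0.2 -1.1] t 22.5
time: 23.0
tool_pos: [436.9, 337.3, 74.7]
eef_rot: [0.633, -0.315, 0.634, 0.314]
contact_force: [-0.1, 0.1, -0.7]
gripper_width: 44.4
d(cm) [3.67 0.01 0.03] r [-0.003 -0.001 -0.   ] | pos [436.9 337.3  74.7] w 44.4 F [-0.1  0.1 -0.7] t 23.0
```

View pics/c26.png

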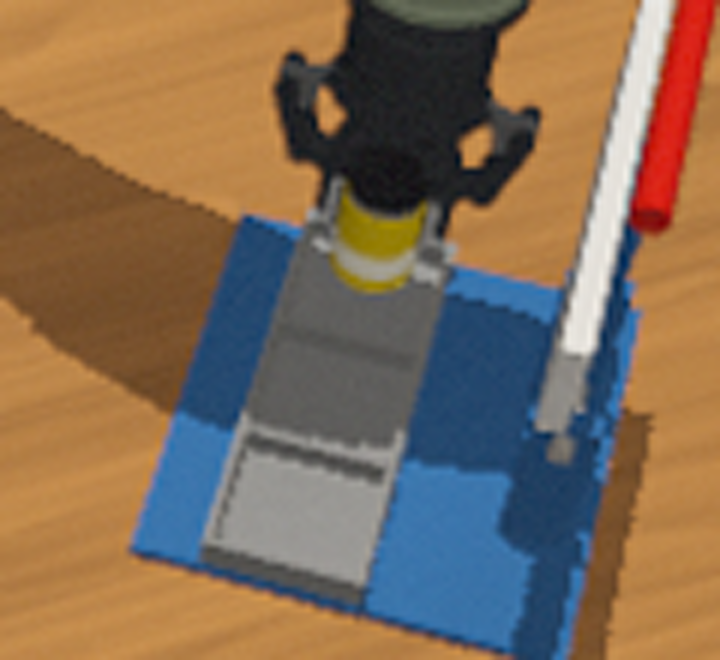

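View pics/s26.png

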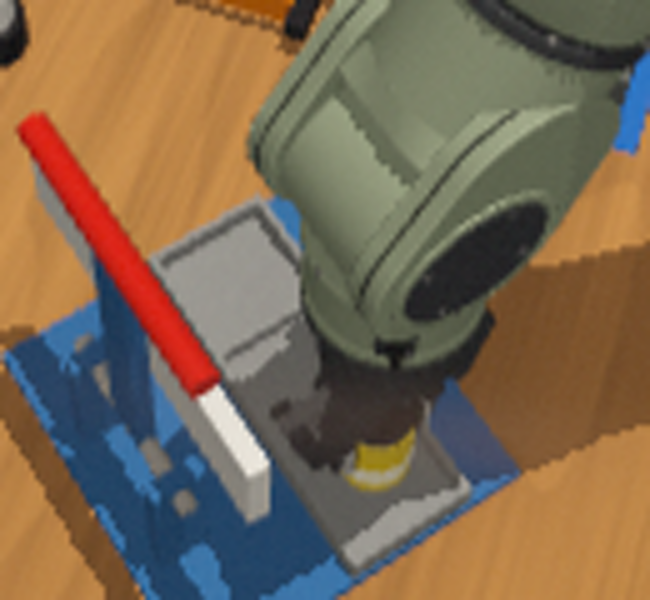

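```bash
python3 -m pendant '[{"dx":1.2,"dy":0,"dz":0,"rx":0,"ry":0,"rz":0,"hand":4.2},{"dx":2.4,"dy":0,"dz":0,"rx":0,"ry":0,"rz":0,"hand":4.2},{"dx":3.3,"dy":0,"dz":0,"rx":0,"ry":0,"rz":0,"hand":4.2},{"dx":3.5,"dy":0,"dz":0,"rx":0,"ry":0,"rz":0,"hand":4.2},{"dx":3.65,"dy":0,"dz":0,"rx":0,"ry":0,"rz":0,"hand":4.2},{"dx":3.65,"dy":0,"dz":0,"rx":0,"ry":0,"rz":0,"hand":4.2},{"dx":3.65,"dy":0,"dz":0,"rx":0,"ry":0,"rz":0,"hand":4.2}]'
```

```text
time: 23.68
tool_pos: [437.3, 337.5, 38.5]
eef_rot: [0.633, -0.315, 0.633, 0.315]
contact_force: [-0.1, 0.2, -2.7]
gripper_width: 44.5
```

```bash
python3 -m pendant '[{"dx":0.1,"dy":0,"dz":0,"rx":0,"ry":0,"rz":0,"hand":4.2},{"dx":0.2,"dy":0,"dz":0,"rx":0,"ry":0,"rz":0,"hand":4.2},{"dx":0.2,"dy":0,"dz":0,"rx":0,"ry":0,"rz":0,"hand":4.2},{"dx":0.2,"dy":0,"dz":0,"rx":0,"ry":0,"rz":0,"hand":4.2}]'
```

```text
time: 24.02
tool_pos: [437.3, 337.6, 37.1]
eef_rot: [0.634, -0.315, 0.633, 0.315]
contact_force: [-4.8, -3.4, 22.4]
gripper_width: 44.9
```

```bash
python3 -m pendant '[{"dx":-0.1,"dy":0,"dz":0,"rx":0,"ry":0,"rz":0,"hand":4.2},{"dx":-0.1,"dy":0,"dz":0,"rx":0,"ry":0,"rz":0,"hand":4.7},{"dx":-0.1,"dy":0,"dz":0,"rx":0,"ry":0,"rz":0,"hand":5.4},{"dx":-0.1,"dy":0,"dz":0,"rx":0,"ry":0,"rz":0,"hand":6.2},{"dx":-0.1,"dy":0,"dz":0,"rx":0,"ry":0,"rz":0,"hand":6.2},{"dx":-2,"dy":0,"dz":0,"rx":0,"ry":0,"rz":0,"hand":6.2},{"dx":-5,"dy":0,"dz":0,"rx":0,"ry":0,"rz":0,"hand":6.2},{"dx":-9,"dy":0,"dz":0,"rx":0,"ry":0,"rz":0,"hand":6.2},{"dx":-13,"dy":0,"dz":0,"rx":0,"ry":0,"rz":0,"hand":6.2},{"dx":-15,"dy":0,"dz":0,"rx":0,"ry":0,"rz":0,"hand":6.2}]'
python3 - <<'E'
from h import *
goto(632,-187,180,0)
im=camera("scene"); crop(im,80,120,320,220,2.4,"pics/c27.png")
im=camera("wrist"); crop(im,0,0,512,384,1.5,"pics/w27.png")
E
```

```text
time: 24.85
tool_pos: [437.6, 337.9, 189.9]
eef_rot: [0.634, -0.314, 0.632, 0.315]
contact_force: [1.3, 0.7, 1.0]
gripper_width: 62.0
d(cm) [  0.91 -47.18 -30.12] r [ 0.923  0.004 -0.001] | pos [437.6 337.9 189.9] w 62.0 F [1.3 0.7 1. ] t 24.9
```

View pics/c27.png

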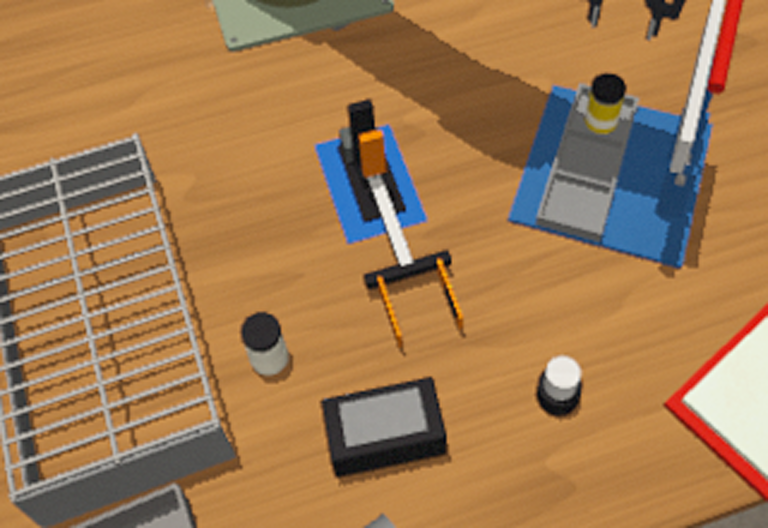

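View pics/w27.png

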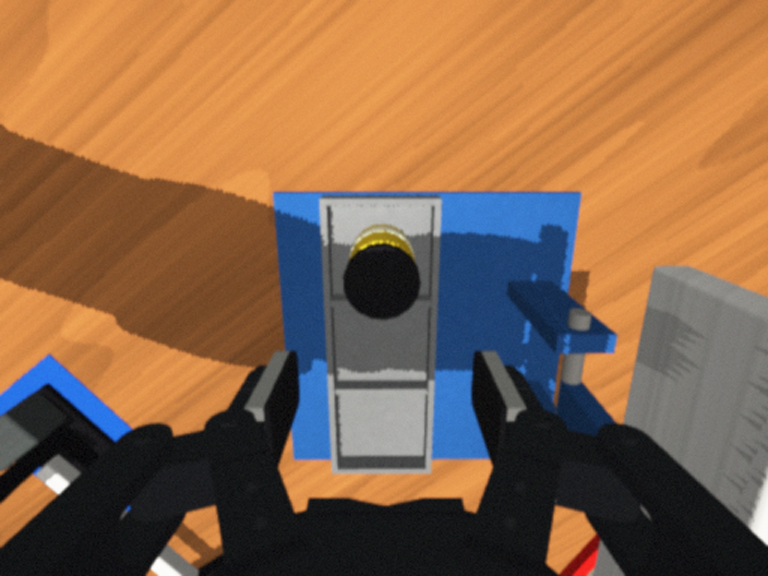

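```bash
python3 - <<'E'
from h import *
f=lambda u,v,z:px("wrist",u/1.5,v/1.5,z)
for n,cs in {"tray":[(320,198),(441,198),(431,472),(332,473)],"p0":[(337,390),(428,388),(426,457),(341,458)],"p2":[(329,206),(432,206),(430,297),(331,298)]}.items():
    P=np.array([f(*c,28) for c in cs]); print(n,P.tolist(),P.mean(0))
print("can",f(382,281,88))
E
python3 -m pendant '[{"dx":0,"dy":-2,"dz":-1.3,"rx":0,"ry":0,"rz":0,"hand":7},{"dx":0,"dy":-5,"dz":-3.2,"rx":0,"ry":0,"rz":0,"hand":7},{"dx":0,"dy":-8,"dz":-5.1,"rx":0,"ry":0,"rz":0,"hand":8},{"dx":0,"dy":-11,"dz":-7,"rx":0,"ry":0,"rz":0,"hand":8},{"dx":0,"dy":-14,"dz":-9,"rx":0,"ry":0,"rz":0,"hand":8},{"dx":0,"dy":-17,"dz":-10.9,"rx":0,"ry":0,"rz":0,"hand":8},{"dx":0,"dy":-20,"dz":-12.8,"rx":0,"ry":0,"rz":0,"hand":8},{"dx":0,"dy":-23,"dz":-14.7,"rx":0,"ry":0,"rz":0,"hand":8},{"dx":0,"dy":-26,"dz":-16.6,"rx":0,"ry":0,"rz":0,"hand":8},{"dx":0,"dy":-29,"dz":-18.5,"rx":0,"ry":0,"rz":0,"hand":8}]'
python3 -m pendant '[{"dx":0,"dy":-3,"dz":-1.9,"rx":0,"ry":0,"rz":0,"hand":8},{"dx":0,"dy":-6,"dz":-3.8,"rx":0,"ry":0,"rz":0,"hand":8},{"dx":0,"dy":-9,"dz":-5.7,"rx":0,"ry":0,"rz":0,"hand":8},{"dx":1.5,"dy":-12,"dz":-7.6,"rx":0,"ry":0,"rz":0,"hand":8},{"dx":3,"dy":-15,"dz":-9.6,"rx":0,"ry":0,"rz":0,"hand":8},{"dx":4,"dy":-17,"dz":-10.9,"rx":0,"ry":0,"rz":0,"hand":8},{"dx":4,"dy":-17,"dz":-10.9,"rx":0,"ry":0,"rz":0,"hand":8},{"dx":4,"dy":-17,"dz":-10.9,"rx":0,"ry":0,"rz":0,"hand":8}]'
python3 - <<'E'
from h import *
goto(632,-187,150,0.925)
im=camera("wrist"); crop(im,0,0,512,384,1.5,"pics/w28.png")
E
```

```text
tray [[378.3, 328.6], [429.1, 395.7], [615.2, 255.8], [564.4, 187.5]] [496.75 291.9 ]
p0 [[503.8, 242.2], [546.5, 301.3], [599.9, 261.4], [557.0, 203.4]] [551.8   252.075]
p2 [[386.4, 330.1], [429.9, 387.5], [484.2, 347.3], [440.1, 287.9]] [435.15 338.2 ]
can [437.5 337.8]
time: 25.78
tool_pos: [556.7, 13.0, 185.1]
eef_rot: [0.633, -0.315, 0.633, 0.315]
contact_force: [0.8, 0.8, 0.8]
gripper_width: 79.9
time: 26.45
tool_pos: [625.7, -175.5, 143.9]
eef_rot: [0.633, -0.314, 0.634, 0.315]
contact_force: [0.5, 1.0, -0.2]
gripper_width: 80.3
d(cm) [-0.61 -1.19 -0.53] r [-0.004 -0.001 -0.002] | pos [ 625.7 -175.5  143.9] w 80.3 F [ 0.5  1.  -0.2] t 26.4
```

View pics/w28.png

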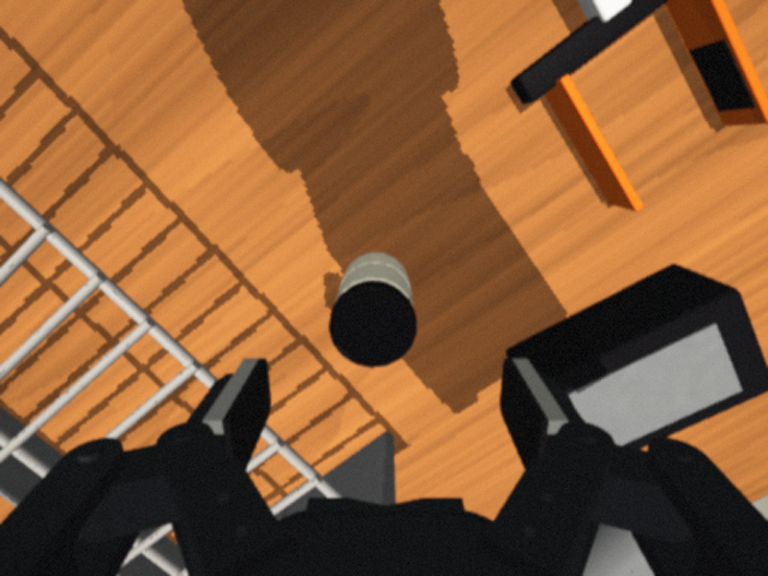

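```bash
python3 - <<'E'
from h import *
w=px("wrist",373/1.5,323/1.5,77); print(w); goto(w[0],w[1],24,0.925)
E
```

```text
[ 632.5 -186.1]
d(cm) [12.09 -1.25 -0.56] r [-0.002 -0.    -0.002] | pos [ 626.1 -174.2  144.9] w 79.7 F [-0.8  0.6  0.3] t 26.5
```

```bash
python3 -m pendant '[{"dx":0,"dy":-1.25,"dz":-0.55,"rx":0,"ry":0,"rz":0,"hand":8.0},{"dx":3,"dy":-1.25,"dz":-0.55,"rx":0,"ry":0,"rz":0,"hand":8.0},{"dx":6,"dy":-1.25,"dz":-0.55,"rx":0,"ry":0,"rz":0,"hand":8.0},{"dx":9,"dy":-1.25,"dz":-0.55,"rx":0,"ry":0,"rz":0,"hand":8.0},{"dx":11,"dy":-1.25,"dz":-0.55,"rx":0,"ry":0,"rz":0,"hand":8.0},{"dx":12,"dy":-1.25,"dz":-0.55,"rx":0,"ry":0,"rz":0,"hand":7},{"dx":12,"dy":-1.25,"dz":-0.55,"rx":0,"ry":0,"rz":0,"hand":6},{"dx":12,"dy":-1.25,"dz":-0.55,"rx":0,"ry":0,"rz":0,"hand":5},{"dx":12,"dy":-1.25,"dz":-0.55,"rx":0,"ry":0,"rz":0,"hand":4.3},{"dx":12,"dy":-1.25,"dz":-0.55,"rx":0,"ry":0,"rz":0,"hand":4.2}]'
python3 -m pendant '[{"dx":0,"dy":0,"dz":0,"rx":0,"ry":0,"rz":0,"hand":4.2},{"dx":0,"dy":0,"dz":0,"rx":0,"ry":0,"rz":0,"hand":4.2},{"dx":0,"dy":0,"dz":0,"rx":0,"ry":0,"rz":0,"hand":4.2}]'
python3 -m pendant '[{"dx":-1,"dy":0,"dz":0,"rx":0,"ry":0,"rz":0,"hand":4.2},{"dx":-3,"dy":0,"dz":0,"rx":0,"ry":0,"rz":0,"hand":4.2},{"dx":-6,"dy":0,"dz":0,"rx":0,"ry":0,"rz":0,"hand":4.2},{"dx":-9,"dy":0,"dz":0,"rx":0,"ry":0,"rz":0,"hand":4.2},{"dx":-12,"dy":0,"dz":0,"rx":0,"ry":0,"rz":0,"hand":4.2},{"dx":-15,"dy":0,"dz":0,"rx":0,"ry":0,"rz":0,"hand":4.2},{"dx":-15,"dy":0,"dz":0,"rx":0,"ry":0,"rz":0,"hand":4.2}]'
python3 - <<'E'
from h import *
goto(557.5,246,175,0.925)
im=camera("side"); crop(im,150,60,250,190,3,"pics/s29.png")
E
```

```text
time: 27.33
tool_pos: [633.9, -186.6, 27.5]
eef_rot: [0.634, -0.315, 0.632, 0.314]
contact_force: [0.0, 0.9, 7.9]
gripper_width: 44.7
time: 27.58
tool_pos: [633.9, -186.6, 27.5]
eef_rot: [0.634, -0.315, 0.632, 0.314]
contact_force: [-1.1, 0.4, 8.5]
gripper_width: 44.4
time: 28.17
tool_pos: [635.0, -186.9, 182.8]
eef_rot: [0.636, -0.317, 0.631, 0.313]
contact_force: [0.7, -0.2, -1.2]
gripper_width: 44.7
d(cm) [ 0.64 32.32 29.83] r [-0.002  0.004  0.008] | pos [ 635.  -186.9  182.8] w 44.7 F [ 0.7 -0.2 -1.2] t 28.2
```

View pics/s29.png

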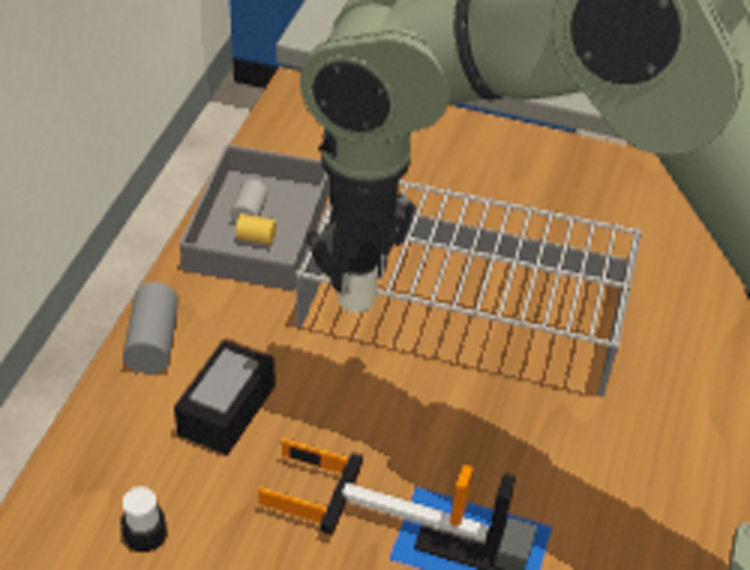

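```bash
python3 -m pendant '[{"dx":0,"dy":1.5,"dz":1.4,"rx":0,"ry":0,"rz":0,"hand":4.2},{"dx":0,"dy":4,"dz":3.7,"rx":0,"ry":0,"rz":0,"hand":4.2},{"dx":0,"dy":6.5,"dz":6,"rx":0,"ry":0,"rz":0,"hand":4.2},{"dx":0,"dy":9,"dz":8.3,"rx":0,"ry":0,"rz":0,"hand":4.2},{"dx":0,"dy":11.5,"dz":10.6,"rx":0,"ry":0,"rz":0,"hand":4.2},{"dx":0,"dy":14,"dz":12.9,"rx":0,"ry":0,"rz":0,"hand":4.2},{"dx":0,"dy":16.5,"dz":15.2,"rx":0,"ry":0,"rz":0,"hand":4.2},{"dx":0,"dy":19,"dz":17.5,"rx":0,"ry":0,"rz":0,"hand":4.2},{"dx":0,"dy":21.5,"dz":19.8,"rx":0,"ry":0,"rz":0,"hand":4.2},{"dx":0,"dy":24,"dz":22.1,"rx":0,"ry":0,"rz":0,"hand":4.2}]'
python3 -m pendant '[{"dx":0,"dy":2.5,"dz":2.3,"rx":0,"ry":0,"rz":0,"hand":4.2},{"dx":0,"dy":5,"dz":4.6,"rx":0,"ry":0,"rz":0,"hand":4.2},{"dx":0,"dy":7,"dz":6.5,"rx":0,"ry":0,"rz":0,"hand":4.2},{"dx":0,"dy":8.2,"dz":7.6,"rx":0,"ry":0,"rz":0,"hand":4.2},{"dx":0,"dy":8.2,"dz":7.6,"rx":0,"ry":0,"rz":0,"hand":4.2},{"dx":0,"dy":8.2,"dz":7.6,"rx":0,"ry":0,"rz":0,"hand":4.2}]'
python3 - <<'E'
from h import *
goto(557.5,246,175,0.925)
im=camera("wrist"); crop(im,0,0,512,384,1.5,"pics/w30.png")
im=camera("scene"); crop(im,270,100,120,140,4.2,"pics/c30.png")
E
```

```text
time: 29.05
tool_pos: [574.2, 135.9, 175.8]
eef_rot: [0.633, -0.315, 0.633, 0.315]
contact_force: [0.2, 0.4, -0.9]
gripper_width: 44.7
time: 29.55
tool_pos: [555.0, 245.0, 175.6]
eef_rot: [0.633, -0.315, 0.633, 0.315]
contact_force: [-0.8, -0.6, -2.0]
gripper_width: 44.6
d(cm) [ 0.06 -0.14  0.23] r [-0.001 -0.001 -0.   ] | pos [555.  245.  175.6] w 44.6 F [-0.8 -0.6 -2. ] t 29.6
```

View pics/w30.png

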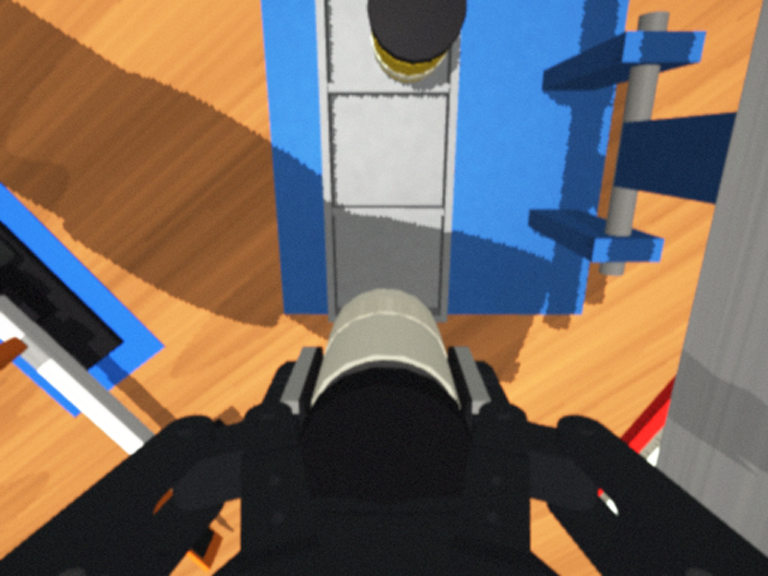

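View pics/c30.png

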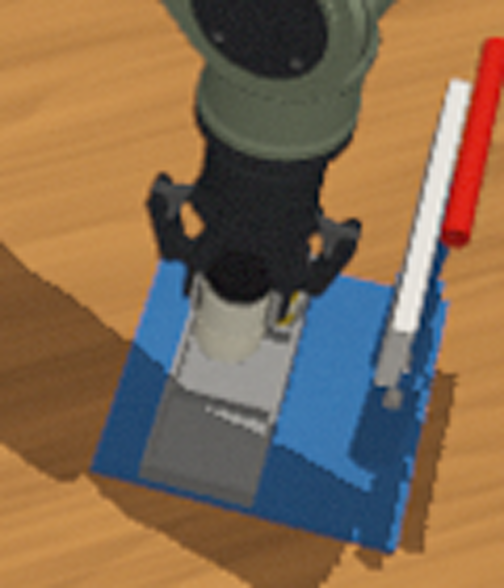

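```bash
python3 - <<'E'
from h import *
f=lambda u,v,z:px("wrist",u/1.5,v/1.5,z)
P=np.array([f(331,97,28),f(447,97,28),f(444,205,28),f(333,205,28)]); c=P.mean(0); print(P.tolist(),c)
y=np.array([-np.sin(.925),np.cos(.925)]); p=c-77*y; print("p0",p, "yellow lid", f(418,14,88))
goto(p[0],p[1],40,0.925)
E
```

```text
[[451.7, 280.9], [495.2, 338.3], [548.9, 298.8], [504.1, 239.7]] [499.975 289.425]
p0 [561.46879877 243.08373639] yellow lid [457.3 338. ]
d(cm) [13.57 -0.48  0.33] r [-0.003 -0.001  0.   ] | pos [555.7 243.4 175.7] w 44.6 F [ 0.2  0.4 -1.4] t 29.6
```

```bash
python3 -m pendant '[{"dx":2,"dy":-0.25,"dz":0.3,"rx":0,"ry":0,"rz":0,"hand":4.2},{"dx":5,"dy":-0.25,"dz":0.3,"rx":0,"ry":0,"rz":0,"hand":4.2},{"dx":8,"dy":-0.25,"dz":0.3,"rx":0,"ry":0,"rz":0,"hand":4.2},{"dx":11,"dy":-0.25,"dz":0.3,"rx":0,"ry":0,"rz":0,"hand":4.2},{"dx":13,"dy":-0.25,"dz":0.3,"rx":0,"ry":0,"rz":0,"hand":4.2},{"dx":13.4,"dy":-0.25,"dz":0.3,"rx":0,"ry":0,"rz":0,"hand":4.2},{"dx":13.5,"dy":-0.25,"dz":0.3,"rx":0,"ry":0,"rz":0,"hand":4.2},{"dx":13.6,"dy":-0.25,"dz":0.3,"rx":0,"ry":0,"rz":0,"hand":4.2},{"dx":13.6,"dy":-0.25,"dz":0.3,"rx":0,"ry":0,"rz":0,"hand":4.2}]'
python3 - <<'E'
from h import *
goto(559.5,244.5,38.5,0.925)
im=camera("scene"); crop(im,270,100,120,140,4.2,"pics/c31.png")
E
```

```text
time: 30.4
tool_pos: [560.1, 245.4, 41.1]
eef_rot: [0.634, -0.315, 0.633, 0.315]
contact_force: [-0.4, -0.5, -0.9]
gripper_width: 44.4
d(cm) [ 0.26 -0.01 -0.1 ] r [-0.003  0.002  0.001] | pos [560.1 245.4  41.1] w 44.4 F [-0.4 -0.5 -0.9] t 30.4
```

View pics/c31.png

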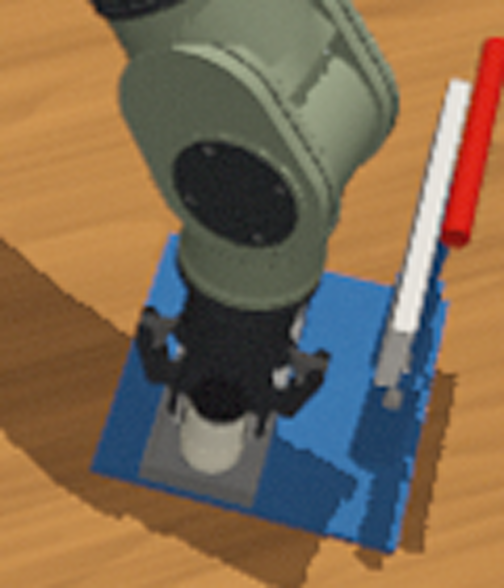

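Lower 3 mm, release, and rise.

```bash
python3 -m pendant '[{"dx":0.15,"dy":0,"dz":0,"rx":0,"ry":0,"rz":0,"hand":4.2},{"dx":0.3,"dy":0,"dz":0,"rx":0,"ry":0,"rz":0,"hand":4.2},{"dx":0.3,"dy":0,"dz":0,"rx":0,"ry":0,"rz":0,"hand":4.2},{"dx":0.3,"dy":0,"dz":0,"rx":0,"ry":0,"rz":0,"hand":4.2}]'
python3 -m pendant '[{"dx":-0.05,"dy":0,"dz":0,"rx":0,"ry":0,"rz":0,"hand":4.2},{"dx":-0.1,"dy":0,"dz":0,"rx":0,"ry":0,"rz":0,"hand":4.7},{"dx":-0.1,"dy":0,"dz":0,"rx":0,"ry":0,"rz":0,"hand":5.4},{"dx":-0.1,"dy":0,"dz":0,"rx":0,"ry":0,"rz":0,"hand":6.2},{"dx":-0.1,"dy":0,"dz":0,"rx":0,"ry":0,"rz":0,"hand":6.2},{"dx":-2,"dy":0,"dz":0,"rx":0,"ry":0,"rz":0,"hand":6.2},{"dx":-5,"dy":0,"dz":0,"rx":0,"ry":0,"rz":0,"hand":6.2},{"dx":-9,"dy":0,"dz":0,"rx":0,"ry":0,"rz":0,"hand":6.2},{"dx":-13,"dy":0,"dz":0,"rx":0,"ry":0,"rz":0,"hand":6.2},{"dx":-15,"dy":0,"dz":0,"rx":0,"ry":0,"rz":0,"hand":6.2}]'
python3 - <<'E'
from h import *
goto(448,330,200,0.925)
im=camera("wrist"); crop(im,0,0,512,384,1.5,"pics/w32.png")
im=camera("scene"); crop(im,250,80,160,160,3.5,"pics/c32.png")
im=camera("side"); crop(im,150,190,220,180,3.5,"pics/s32.png")
E
```

```text
time: 30.78
tool_pos: [559.8, 245.6, 38.5]
eef_rot: [0.634, -0.315, 0.633, 0.315]
contact_force: [-4.4, -2.2, 22.3]
gripper_width: 44.2
time: 31.62
tool_pos: [560.1, 245.9, 191.2]
eef_rot: [0.635, -0.315, 0.632, 0.315]
contact_force: [1.2, -0.0, 0.1]
gripper_width: 61.9
d(cm) [-0.9  14.01 -0.06] r [-0.002  0.004  0.002] | pos [560.1 245.9 191.2] w 61.9 F [ 1.2 -0.   0.1] t 31.6
```

View pics/w32.png

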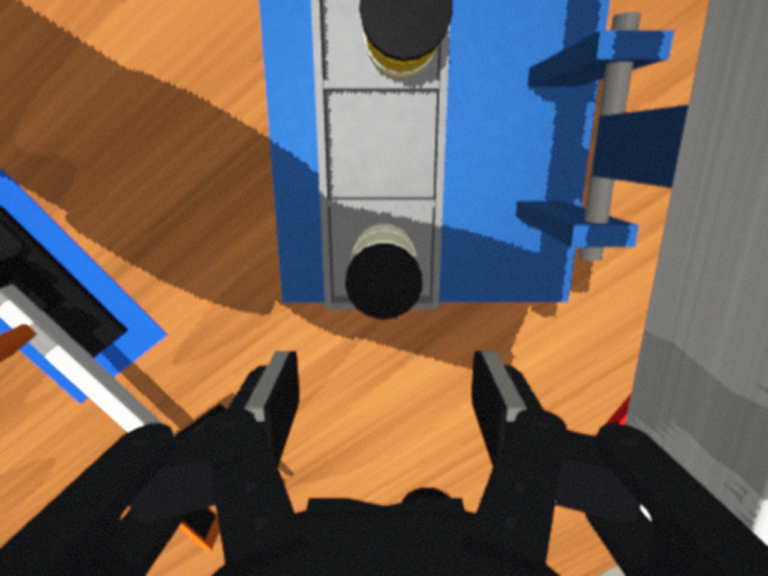

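View pics/c32.png

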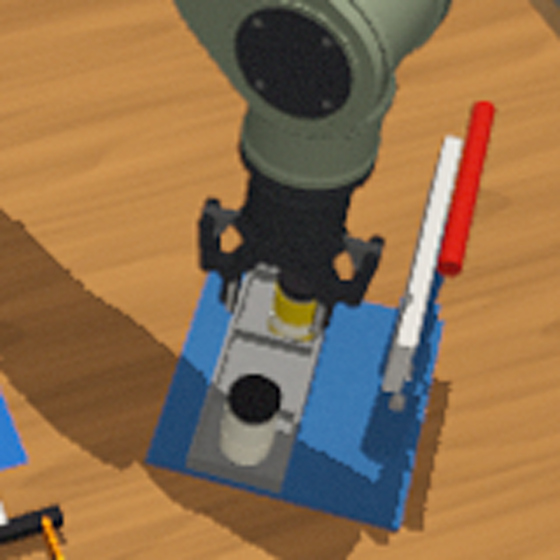

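View pics/s32.png

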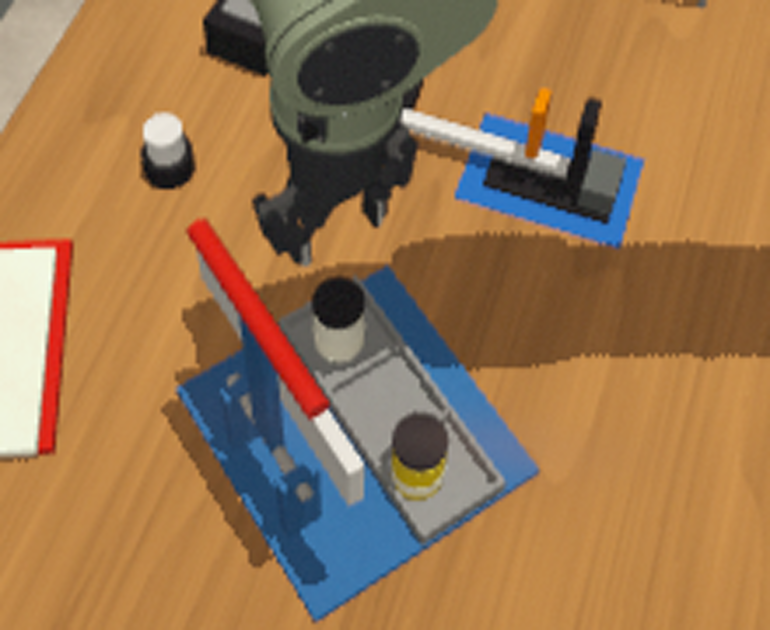

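```bash
python3 - <<'E'
from h import *
S=lambda u,v:(150+u/3.5,190+v/3.5)
c=np.array([499,290.]); x=np.array([np.cos(.925),np.sin(.925)]); y=np.array([-x[1],x[0]])
for n,p in {"yellow":px("side",*S(420,441),88),"white":px("side",*S(338,303),88),"yw":px("wrist",405/1.5,17/1.5,88),"ww":px("wrist",384/1.5,282/1.5,88)}.items(): print(n,p,"press",((p-c)@x).round(1),((p-c)@y).round(1))
E
```

```text
yellow [450.2 341.8] press 12.0 70.1
white [558.  246.9] press 1.1 -73.1
yw [456.8 337. ] press 12.1 62.0
ww [560.1 245.8] press 1.5 -75.4
```

```bash
python3 -m pendant '[{"dx":-3,"dy":0,"dz":0,"rx":0,"ry":0,"rz":0,"hand":6},{"dx":-6.5,"dy":0,"dz":0,"rx":0,"ry":0,"rz":0,"hand":6},{"dx":-10,"dy":0,"dz":0,"rx":0,"ry":0,"rz":0,"hand":6},{"dx":-13,"dy":0,"dz":0,"rx":0,"ry":0,"rz":0,"hand":6},{"dx":-16,"dy":0,"dz":0,"rx":0,"ry":0,"rz":0,"hand":6},{"dx":-16,"dy":0,"dz":0,"rx":0,"ry":0,"rz":0,"hand":6}]'
python3 - <<'E'
from h import *
goto(609.5,354,345,0.925)
im=camera("wrist"); crop(im,0,0,512,384,1.5,"pics/w33.png")
im=camera("side"); crop(im,150,130,220,180,3.5,"pics/s33.png")
E
```

```text
time: 32.27
tool_pos: [560.2, 246.0, 351.0]
eef_rot: [0.635, -0.315, 0.631, 0.315]
contact_force: [0.7, 0.5, -0.3]
gripper_width: 60.3
d(cm) [ 0.65  2.59 11.58] r [-0.002  0.005  0.002] | pos [560.2 246.  351. ] w 60.3 F [ 0.7  0.5 -0.3] t 32.3
```

View pics/w33.png

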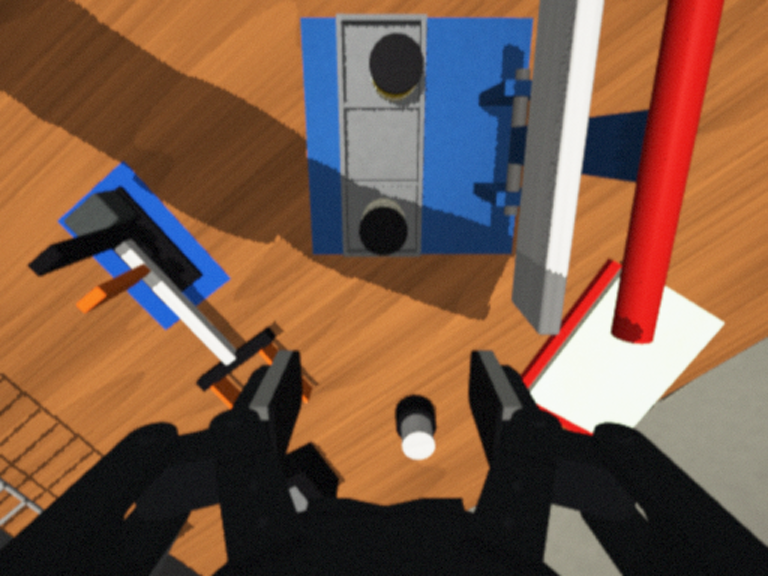

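View pics/s33.png

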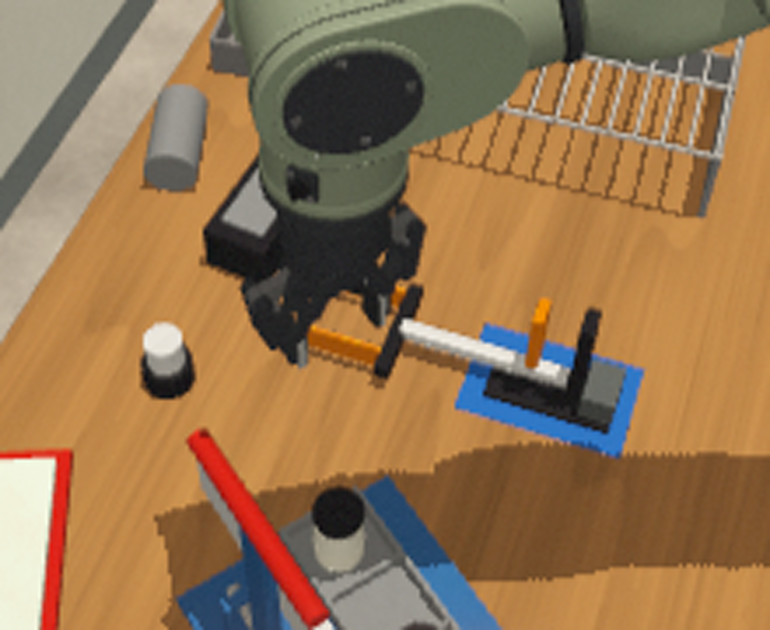

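```bash
python3 - <<'E'
from h import *
f=lambda u,v,z:px("wrist",u/1.5,v/1.5,z)
e=f(633,332,303); a=f(663,145,317); print(e,a, "dir",np.arctan2(*(a-e)[::-1])-np.pi/2)
m=f(655,200,317);print(m)
c=np.array([499,290.]); x=np.array([np.cos(.925),np.sin(.925)]); y=np.array([-x[1],x[0]])
for p in (e,a,m): print(((p-c)@x).round(1),((p-c)@y).round(1))
E
```

```text
[635.2 334.9] [561.9 376.7] dir 1.052532176159175
[578.9 365. ]
117.8 -81.7
107.1 1.9
108.0 -18.7
```

```bash
python3 -m pendant '[{"dx":0,"dy":0.7,"dz":3,"rx":0,"ry":0,"rz":0,"hand":6.5},{"dx":0,"dy":1.4,"dz":6,"rx":0,"ry":0,"rz":0,"hand":6.5},{"dx":0,"dy":2,"dz":9,"rx":0,"ry":0,"rz":0,"hand":6.5},{"dx":0,"dy":2.6,"dz":11,"rx":0,"ry":0,"rz":0,"hand":6.5},{"dx":0,"dy":2.6,"dz":11.6,"rx":0,"ry":0,"rz":0,"hand":6.5},{"dx":0,"dy":2.6,"dz":11.6,"rx":0,"ry":0,"rz":0,"hand":6.5}]'
python3 - <<'E'
from h import *
goto(609.5,354,289,0.925)
im=camera("wrist"); crop(im,0,0,512,384,1.5,"pics/w34.png")
im=camera("side"); crop(im,150,160,220,180,3.5,"pics/s34.png")
im=camera("scene"); crop(im,270,40,160,160,3.5,"pics/c34.png")
E
```

```text
time: 32.87
tool_pos: [608.4, 355.1, 343.1]
eef_rot: [0.631, -0.315, 0.634, 0.315]
contact_force: [0.2, -0.7, -0.4]
gripper_width: 64.8
d(cm) [ 5.41 -0.16 -0.  ] r [-0.    -0.004 -0.002] | pos [608.4 355.1 343.1] w 64.8 F [ 0.2 -0.7 -0.4] t 32.9
```

View pics/w34.png

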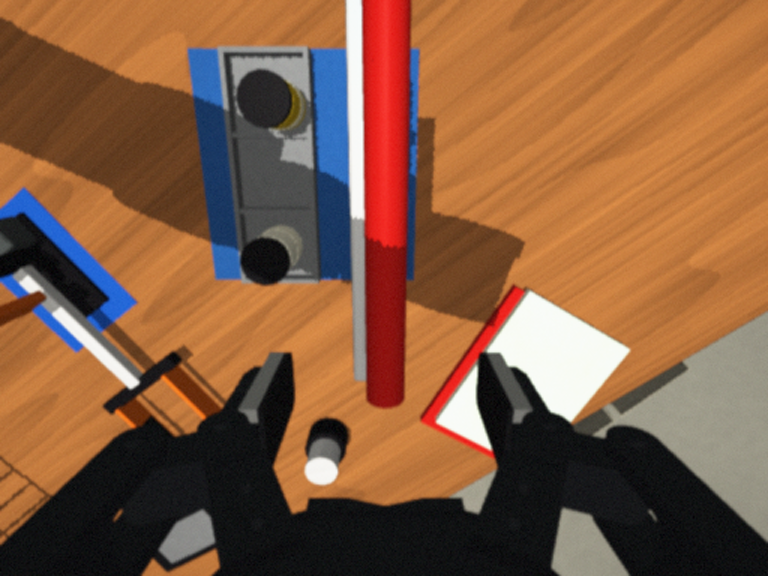

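View pics/s34.png

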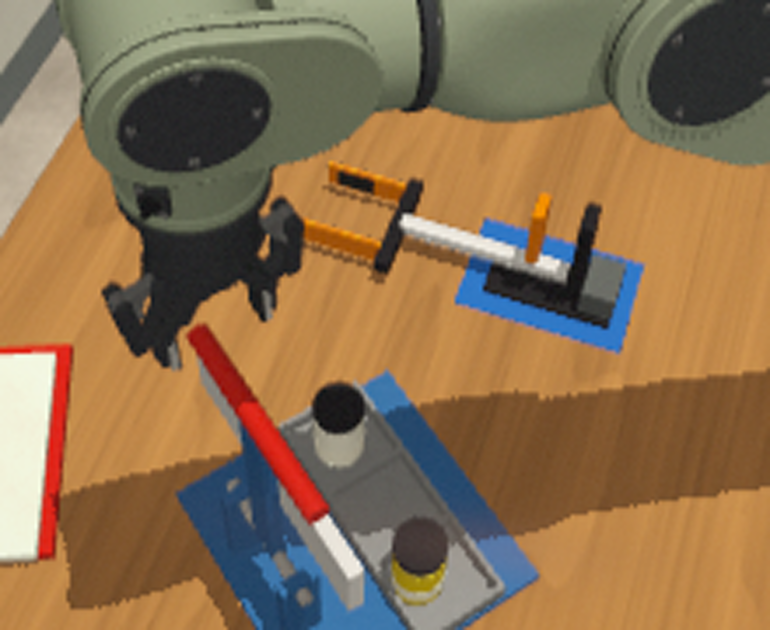

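View pics/c34.png

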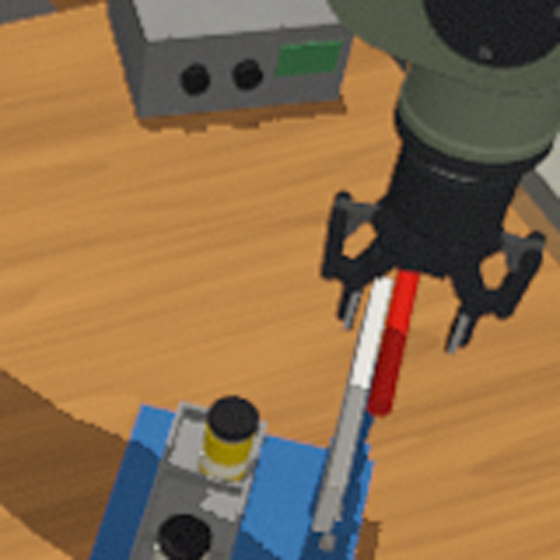

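```bash
python3 - <<'E'
from h import *
p=px("wrist",386/1.5,398/1.5,303); s=state()
y=np.array([-np.sin(.925),np.cos(.925)]); print(p,(p-s["tool_pos"][:2])@y)
E
python3 -m pendant '[{"dx":1.5,"dy":0,"dz":0,"rx":0,"ry":0,"rz":0,"hand":6.5},{"dx":3,"dy":0,"dz":0,"rx":0,"ry":0,"rz":0,"hand":6.5},{"dx":4.5,"dy":0,"dz":0,"rx":0,"ry":0,"rz":0,"hand":6.5},{"dx":5.4,"dy":0,"dz":0,"rx":0,"ry":0,"rz":0,"hand":6.5},{"dx":5.4,"dy":0,"dz":0,"rx":0,"ry":0,"rz":0,"hand":6.5},{"dx":5.4,"dy":0,"dz":0,"rx":0,"ry":0,"rz":0,"hand":5}]'
python3 - <<'E'
from h import *
goto(609.5,354,289,0.925)
im=camera("side"); crop(im,150,160,220,180,3.5,"pics/s35.png")
E
```

```text
[642.7 328.4] -41.904967286280076
time: 33.52
tool_pos: [608.6, 352.8, 293.3]
eef_rot: [0.633, -0.315, 0.633, 0.315]
contact_force: [0.1, -0.5, 0.2]
gripper_width: 54.4
d(cm) [0.43 0.   0.15] r [-0.003 -0.     0.   ] | pos [608.6 352.8 293.3] w 54.4 F [ 0.1 -0.5  0.2] t 33.5
```

View pics/s35.png

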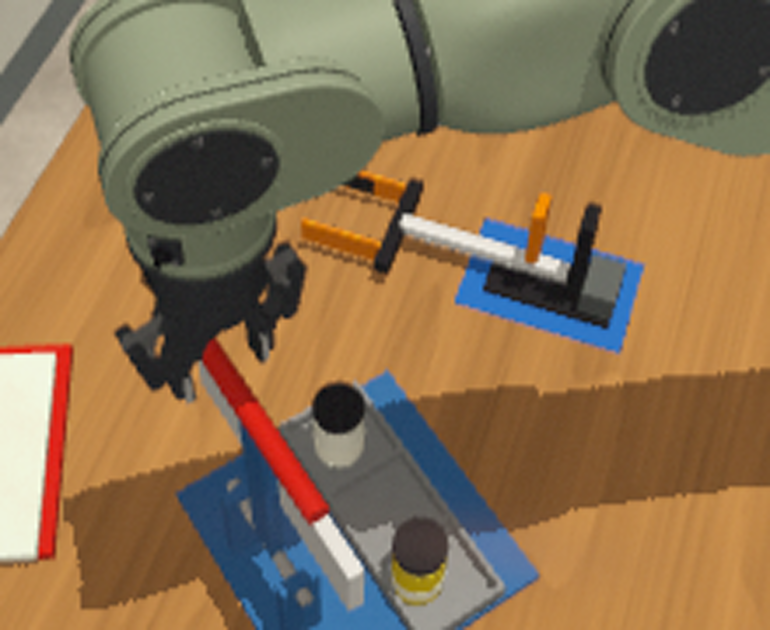

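```bash
python3 -m pendant '[{"dx":0.2,"dy":0,"dz":0,"rx":0,"ry":0,"rz":0,"hand":4},{"dx":0.3,"dy":0,"dz":0,"rx":0,"ry":0,"rz":0,"hand":3},{"dx":0.3,"dy":0,"dz":0,"rx":0,"ry":0,"rz":0,"hand":2.4},{"dx":0.3,"dy":0,"dz":0,"rx":0,"ry":0,"rz":0,"hand":1.9},{"dx":0.3,"dy":0,"dz":0,"rx":0,"ry":0,"rz":0,"hand":1.5},{"dx":0.3,"dy":0,"dz":0,"rx":0,"ry":0,"rz":0,"hand":1.5},{"dx":0.3,"dy":0,"dz":0,"rx":0,"ry":0,"rz":0,"hand":1.5}]'
python3 - <<'E'
from h import *
goto(609.5,354,289,0.925)
E
```

```text
time: 34.15
tool_pos: [608.7, 353.8, 290.1]
eef_rot: [0.633, -0.315, 0.633, 0.315]
contact_force: [0.3, 1.1, 4.5]
gripper_width: 16.4
d(cm) [ 0.11 -0.05  0.07] r [-0.002  0.001  0.   ] | pos [608.7 353.8 290.1] w 16.4 F [0.3 1.1 4.5] t 34.1
```

```bash
python3 -m pendant '[{"dx":0.03,"dy":0,"dz":-1.05,"rx":0,"ry":0,"rz":0,"hand":1.4},{"dx":0.24,"dy":0,"dz":-3.14,"rx":0,"ry":0,"rz":0,"hand":1.4},{"dx":0.65,"dy":0,"dz":-5.2,"rx":0,"ry":0,"rz":0,"hand":1.4},{"dx":1.27,"dy":0,"dz":-7.2,"rx":0,"ry":0,"rz":0,"hand":1.4},{"dx":2.09,"dy":0,"dz":-9.13,"rx":0,"ry":0,"rz":0,"hand":1.4},{"dx":3.1,"dy":0,"dz":-10.98,"rx":0,"ry":0,"rz":0,"hand":1.4},{"dx":4.28,"dy":0,"dz":-12.71,"rx":0,"ry":0,"rz":0,"hand":1.4},{"dx":5.63,"dy":0,"dz":-14.31,"rx":0,"ry":0,"rz":0,"hand":1.4},{"dx":5.63,"dy":0,"dz":-14.31,"rx":0,"ry":0,"rz":0,"hand":1.4}]'
python3 - <<'E'
from h import *
goto(609.5,354,289,0.925)
im=camera("side"); crop(im,150,160,220,180,3.5,"pics/s36.png")
im=camera("scene"); crop(im,250,60,160,180,3.3,"pics/c36.png")
E
```

```text
time: 34.9
tool_pos: [520.9, 237.7, 232.0]
eef_rot: [0.632, -0.315, 0.634, 0.315]
contact_force: [-1.3, 1.2, -0.7]
gripper_width: 16.4
d(cm) [-5.73 -0.03 14.61] r [-0.003 -0.002 -0.001] | pos [520.9 237.7 232. ] w 16.4 F [-1.3  1.2 -0.7] t 34.9
```

View pics/s36.png

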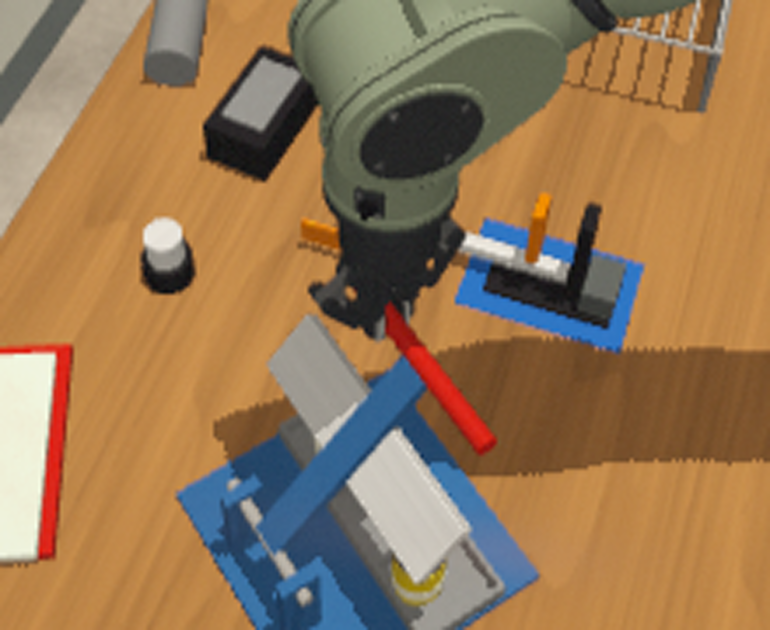

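View pics/c36.png

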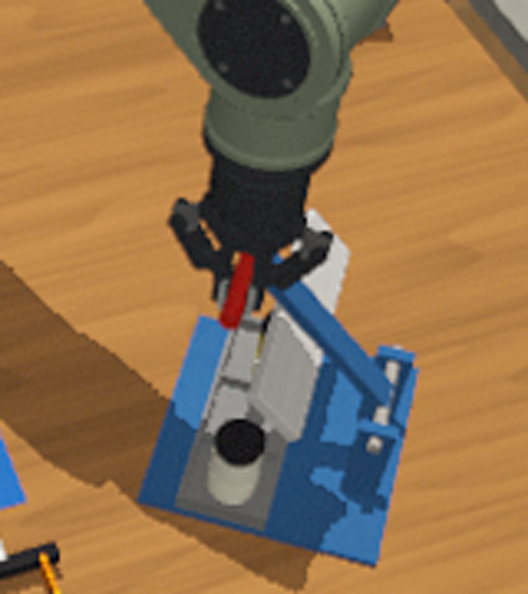

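```bash
python3 -m pendant '[{"dx":1.51,"dy":0,"dz":-1.47,"rx":0,"ry":0,"rz":0,"hand":1.4},{"dx":3.15,"dy":0,"dz":-2.77,"rx":0,"ry":0,"rz":0,"hand":1.4},{"dx":4.92,"dy":0,"dz":-3.91,"rx":0,"ry":0,"rz":0,"hand":1.4},{"dx":6.79,"dy":0,"dz":-4.86,"rx":0,"ry":0,"rz":0,"hand":1.4},{"dx":8.75,"dy":0,"dz":-5.62,"rx":0,"ry":0,"rz":0,"hand":1.4},{"dx":10.36,"dy":0,"dz":-6.08,"rx":0,"ry":0,"rz":0,"hand":1.4},{"dx":11.3,"dy":0,"dz":-6.28,"rx":0,"ry":0,"rz":0,"hand":1.4},{"dx":11.8,"dy":0,"dz":-6.38,"rx":0,"ry":0,"rz":0,"hand":1.4}]'
python3 - <<'E'
from h import *
goto(609.5,354,289,0.925)
im=camera("side"); crop(im,150,190,220,180,3.5,"pics/s37.png")
im=camera("scene"); crop(im,250,80,160,160,3.5,"pics/c37.png")
E
```

```text
time: 35.67
tool_pos: [484.6, 189.3, 115.1]
eef_rot: [0.633, -0.315, 0.633, 0.315]
contact_force: [1.5, 0.6, 6.0]
gripper_width: 15.9
d(cm) [-17.38  -0.04  20.68] r [-0.002  0.001  0.   ] | pos [484.6 189.3 115.1] w 15.9 F [1.5 0.6 6. ] t 35.7
```

View pics/s37.png

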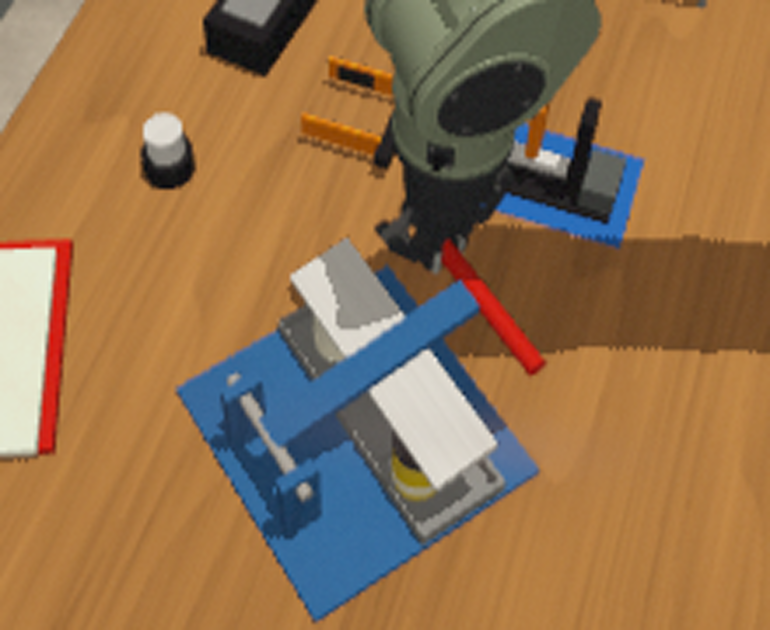

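View pics/c37.png

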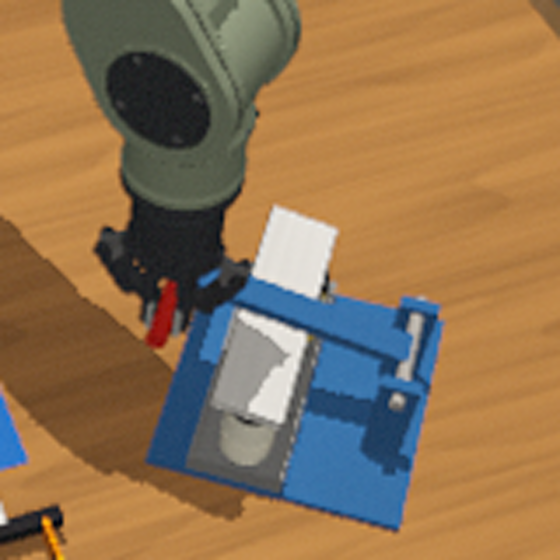

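```bash
python3 -m pendant '[{"dx":0.6,"dy":0,"dz":-0.1,"rx":0,"ry":0,"rz":0,"hand":1.4},{"dx":1.1,"dy":0,"dz":-0.15,"rx":0,"ry":0,"rz":0,"hand":1.4},{"dx":1.6,"dy":0,"dz":-0.2,"rx":0,"ry":0,"rz":0,"hand":1.4},{"dx":2.1,"dy":0,"dz":-0.25,"rx":0,"ry":0,"rz":0,"hand":1.4},{"dx":2.6,"dy":0,"dz":-0.28,"rx":0,"ry":0,"rz":0,"hand":1.4},{"dx":3.1,"dy":0,"dz":-0.3,"rx":0,"ry":0,"rz":0,"hand":1.4},{"dx":3.5,"dy":0,"dz":-0.3,"rx":0,"ry":0,"rz":0,"hand":1.4},{"dx":3.5,"dy":0,"dz":-0.3,"rx":0,"ry":0,"rz":0,"hand":1.4}]'
```

```text
time: 36.43
tool_pos: [482.7, 186.6, 81.6]
eef_rot: [0.634, -0.315, 0.633, 0.315]
contact_force: [-1.7, -0.3, 27.0]
gripper_width: 16.1
```

```bash
python3 -m pendant '[{"dx":0.05,"dy":0,"dz":0,"rx":0,"ry":0,"rz":0,"hand":1.4},{"dx":0.05,"dy":0,"dz":0,"rx":0,"ry":0,"rz":0,"hand":1.4},{"dx":0.05,"dy":0,"dz":0,"rx":0,"ry":0,"rz":0,"hand":1.4}]'
python3 - <<'E'
from h import *
goto(609.5,354,289,0.925)
im=camera("side"); crop(im,150,190,220,180,3.5,"pics/s38.png")
im=camera("scene"); crop(im,250,80,160,160,3.5,"pics/c38.png")
E
```

```text
time: 36.68
tool_pos: [482.7, 186.7, 81.6]
eef_rot: [0.634, -0.315, 0.633, 0.315]
contact_force: [-2.8, -0.8, 29.5]
gripper_width: 15.6
d(cm) [-20.71  -0.04  21.02] r [-0.002  0.001  0.001] | pos [482.7 186.7  81.6] w 15.6 F [-2.8 -0.8 29.5] t 36.7
```

View pics/s38.png

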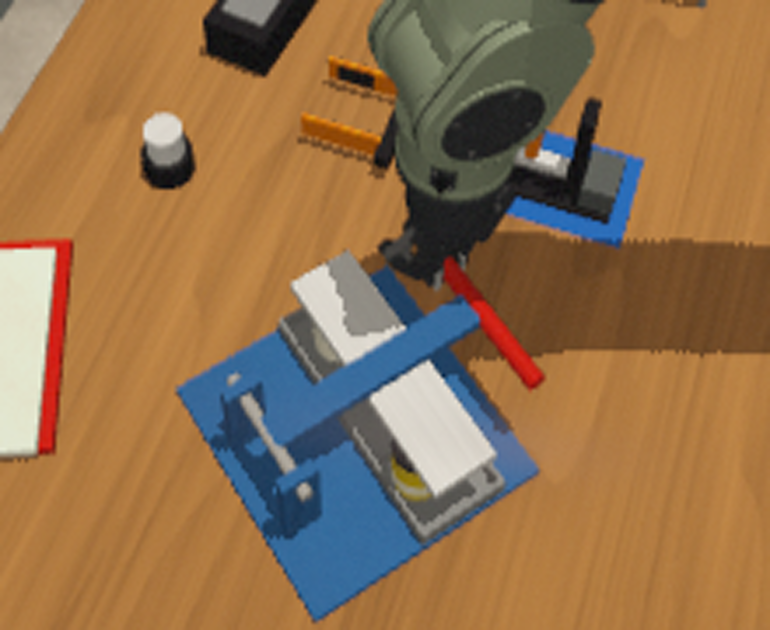

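View pics/c38.png

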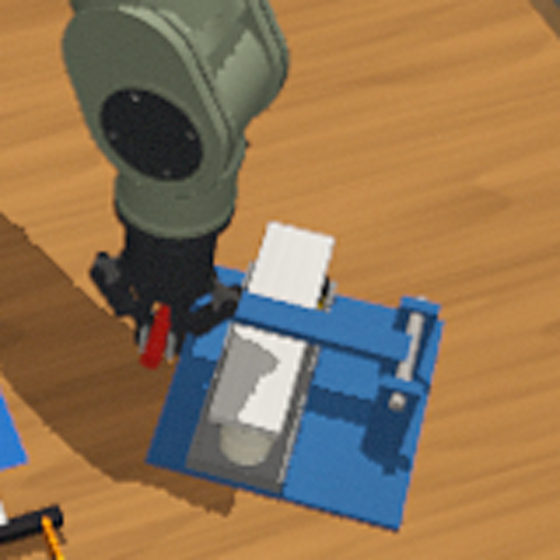

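```bash
python3 -m pendant '[{"dx":-0.7,"dy":0,"dz":0.02,"rx":0,"ry":0,"rz":0,"hand":1.4},{"dx":-1.7,"dy":0,"dz":0.07,"rx":0,"ry":0,"rz":0,"hand":1.4},{"dx":-2.95,"dy":0,"dz":0.21,"rx":0,"ry":0,"rz":0,"hand":1.4},{"dx":-4.39,"dy":0,"dz":0.47,"rx":0,"ry":0,"rz":0,"hand":1.4},{"dx":-5.82,"dy":0,"dz":0.82,"rx":0,"ry":0,"rz":0,"hand":1.4},{"dx":-7.22,"dy":0,"dz":1.28,"rx":0,"ry":0,"rz":0,"hand":1.4},{"dx":-8.58,"dy":0,"dz":1.83,"rx":0,"ry":0,"rz":0,"hand":1.4},{"dx":-9.9,"dy":0,"dz":2.48,"rx":0,"ry":0,"rz":0,"hand":1.4},{"dx":-11.17,"dy":0,"dz":3.21,"rx":0,"ry":0,"rz":0,"hand":1.4},{"dx":-11.17,"dy":0,"dz":3.21,"rx":0,"ry":0,"rz":0,"hand":1.4}]'
python3 - <<'E'
from h import *
goto(609.5,354,289,0.925)
im=camera("side"); crop(im,150,190,220,180,3.5,"pics/s39.png")
im=camera("scene"); crop(im,250,80,160,160,3.5,"pics/c39.png")
E
```

```text
time: 37.62
tool_pos: [505.6, 218.1, 194.6]
eef_rot: [0.638, -0.314, 0.628, 0.317]
contact_force: [29.3, 31.7, -25.8]
gripper_width: 15.7
d(cm) [-9.19 -0.15 17.25] r [0.001 0.015 0.002] | pos [505.6 218.1 194.6] w 15.7 F [ 29.3  31.7 -25.8] t 37.6
```

View pics/s39.png

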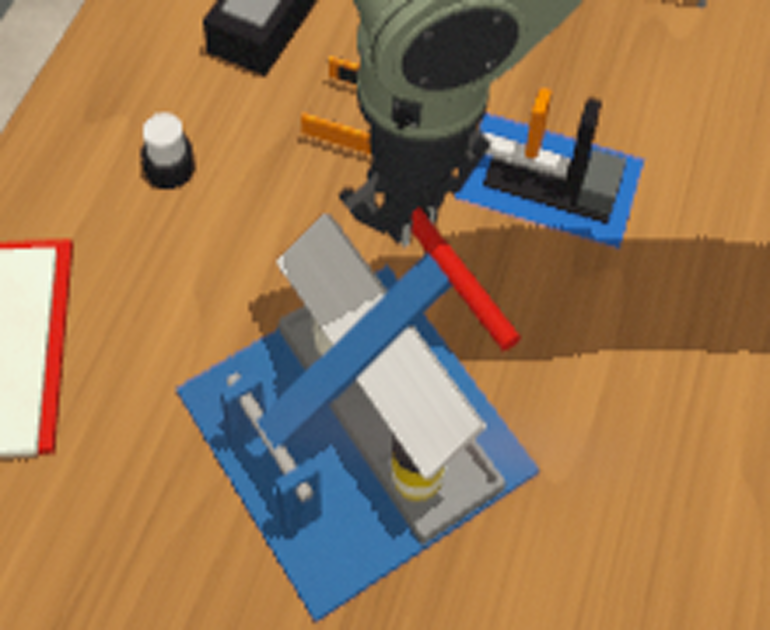

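View pics/c39.png

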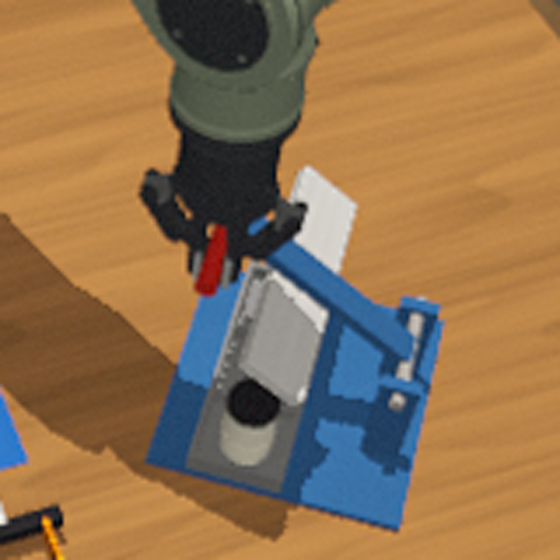

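```bash
python3 -m pendant '[{"dx":0.1,"dy":0,"dz":0.15,"rx":0,"ry":0,"rz":0,"hand":1.4},{"dx":0.2,"dy":0,"dz":0.3,"rx":0,"ry":0,"rz":0,"hand":1.4},{"dx":0.25,"dy":0,"dz":0.4,"rx":0,"ry":0,"rz":0,"hand":1.4},{"dx":0.25,"dy":0,"dz":0.4,"rx":0,"ry":0,"rz":0,"hand":1.4}]'; python3 -c "
from h import *
goto(609.5,354,289,0.925)"
```

```text
time: 38.05
tool_pos: [503.9, 215.8, 190.0]
eef_rot: [0.633, -0.315, 0.633, 0.315]
contact_force: [-1.3, 2.3, 6.8]
gripper_width: 16.1
d(cm) [-9.88 -0.08 17.41] r [-0.002  0.001 -0.   ] | pos [503.9 215.8 190. ] w 16.1 F [-1.3  2.3  6.8] t 38.0
```

```bash
python3 - <<'E'
from h import *
for z in (88,83,81): print(z,(proj("scene",[559.8,245.5,z])[0]-[250,80])*3.5,(proj("side",[559.8,245.5,z])[0]-[150,190])*3.5)
a=cv2.imread("pics/c32.png")[340:500,150:350]; b=cv2.imread("pics/c39.png")[340:500,150:350]
cv2.imwrite("pics/cmp.png",cv2.resize(np.hstack([a,b]),None,fx=2,fy=2))
E
```

```text
88 [254.65600723 392.21077605] [336.64864998 300.97241471]
83 [253.95713233 395.51913606] [336.69741864 303.68572285]
81 [253.67886238 396.83642071] [336.71684342 304.76644583]
```

View pics/cmp.png

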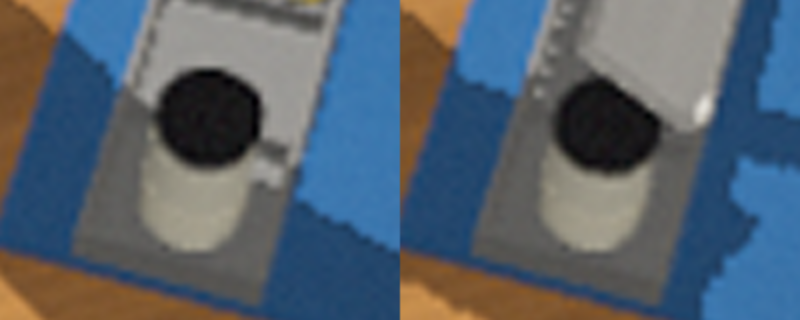

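```bash
python3 - <<'E'
from h import *
yaw=.925;c=np.array([499,290.]); x=np.array([np.cos(yaw),np.sin(yaw)]); y=np.array([-x[1],x[0]])
h=c+118*x
def bar(th,yy,r=210): 
    p=h-r*np.sin(th)*x+yy*y; return [*p,98+r*np.cos(th)]
for nm,ths in (("s38",(1.48,1.52,1.57)),("s39",(0.95,1.0,1.05)),("s36",(.7,.75,.8)),("s37",(1.35,1.4,1.45))):
    y0={"s38":190,"s39":190,"s36":160,"s37":190}[nm]
    im=cv2.imread(f"pics/{nm}.png")
    for t,col in zip(ths,((0,255,0),(255,0,255),(255,255,0))):
        P=lambda q:tuple(((proj("side",q)[0]-[150,y0])*3.5).astype(int))
        cv2.line(im,P(bar(t,-85)),P(bar(t,85)),col,1)
        # plate outer edge (149) top at arm? draw line at r=149
        cv2.line(im,P(bar(t,-113,149)),P(bar(t,113,149)),col,1)
    cv2.imwrite(f"pics/{nm}o.png",im[150:550,200:600])
ims=[cv2.imread(f"pics/{n}o.png") for n in ("s36","s37","s38","s39")]
hh=min(i.shape[0] for i in ims)
cv2.imwrite("pics/ovl.png",np.vstack([np.hstack([i[:300,:395] for i in ims[:2]]),np.hstack([i[:300,:395] for i in ims[2:]])]))
E
```

```text
(no output)
```

View pics/ovl.png

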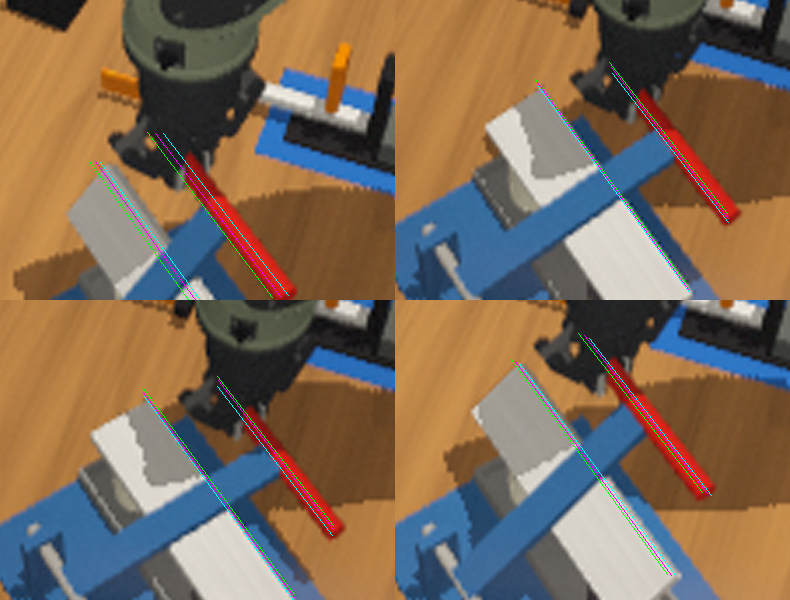

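```bash
python3 -m pendant '[{"dx":0.8,"dy":0,"dz":-0.5,"rx":0,"ry":0,"rz":0,"hand":1.4},{"dx":1.77,"dy":0,"dz":-1.09,"rx":0,"ry":0,"rz":0,"hand":1.4},{"dx":3.66,"dy":0,"dz":-2.0,"rx":0,"ry":0,"rz":0,"hand":1.4},{"dx":5.64,"dy":0,"dz":-2.73,"rx":0,"ry":0,"rz":0,"hand":1.4},{"dx":7.67,"dy":0,"dz":-3.25,"rx":0,"ry":0,"rz":0,"hand":1.4},{"dx":9.33,"dy":0,"dz":-3.52,"rx":0,"ry":0,"rz":0,"hand":1.4},{"dx":10.37,"dy":0,"dz":-3.62,"rx":0,"ry":0,"rz":0,"hand":1.4},{"dx":10.37,"dy":0,"dz":-3.62,"rx":0,"ry":0,"rz":0,"hand":1.4}]'
python3 -m pendant '[{"dx":0.3,"dy":0,"dz":0,"rx":0,"ry":0,"rz":0,"hand":1.4},{"dx":0.3,"dy":0,"dz":0,"rx":0,"ry":0,"rz":0,"hand":1.4}]'
python3 -m pendant '[{"dx":0.3,"dy":0,"dz":0,"rx":0,"ry":0,"rz":0,"hand":1.4},{"dx":0.3,"dy":0,"dz":0,"rx":0,"ry":0,"rz":0,"hand":1.4}]'
```

```text
time: 38.72
tool_pos: [482.3, 187.6, 84.5]
eef_rot: [0.633, -0.315, 0.633, 0.316]
contact_force: [3.9, 8.9, 1.0]
gripper_width: 16.5
time: 38.88
tool_pos: [482.2, 187.4, 82.6]
eef_rot: [0.633, -0.315, 0.633, 0.315]
contact_force: [0.4, 7.3, 2.5]
gripper_width: 15.9
time: 39.05
tool_pos: [482.2, 187.3, 79.8]
eef_rot: [0.633, -0.315, 0.633, 0.315]
contact_force: [-0.2, 6.1, 3.3]
gripper_width: 16.2
```

```bash
python3 -m pendant '[{"dx":0.2,"dy":0,"dz":0,"rx":0,"ry":0,"rz":0,"hand":1.4},{"dx":0.4,"dy":0,"dz":0,"rx":0,"ry":0,"rz":0,"hand":1.4},{"dx":0.4,"dy":0,"dz":0,"rx":0,"ry":0,"rz":0,"hand":1.4}]'
python3 -m pendant '[{"dx":0.2,"dy":0,"dz":0,"rx":0,"ry":0,"rz":0,"hand":1.4},{"dx":0.4,"dy":0,"dz":0,"rx":0,"ry":0,"rz":0,"hand":1.4},{"dx":0.4,"dy":0,"dz":0,"rx":0,"ry":0,"rz":0,"hand":1.4}]'
python3 -m pendant '[{"dx":0.2,"dy":0,"dz":0,"rx":0,"ry":0,"rz":0,"hand":1.4},{"dx":0.2,"dy":0,"dz":0,"rx":0,"ry":0,"rz":0,"hand":1.4},{"dx":0.2,"dy":0,"dz":0,"rx":0,"ry":0,"rz":0,"hand":1.4}]'
```

```text
time: 39.3
tool_pos: [482.1, 187.2, 75.9]
eef_rot: [0.633, -0.315, 0.633, 0.315]
contact_force: [-2.4, 4.9, 4.1]
gripper_width: 16.2
time: 39.55
tool_pos: [482.2, 187.2, 73.9]
eef_rot: [0.634, -0.315, 0.632, 0.315]
contact_force: [-12.8, 0.3, 55.6]
gripper_width: 16.3
time: 39.8
tool_pos: [483.1, 186.6, 70.9]
eef_rot: [0.634, -0.315, 0.632, 0.315]
contact_force: [4.8, 0.1, 12.8]
gripper_width: 16.3
```

```bash
python3 -m pendant '[{"dx":-0.4,"dy":0,"dz":0,"rx":0,"ry":0,"rz":0,"hand":1.4},{"dx":-1.0,"dy":0,"dz":0.03,"rx":0,"ry":0,"rz":0,"hand":1.4},{"dx":-1.8,"dy":0,"dz":0.08,"rx":0,"ry":0,"rz":0,"hand":1.4},{"dx":-2.7,"dy":0,"dz":0.15,"rx":0,"ry":0,"rz":0,"hand":1.4},{"dx":-3.9,"dy":0,"dz":0.34,"rx":0,"ry":0,"rz":0,"hand":1.4},{"dx":-5.15,"dy":0,"dz":0.61,"rx":0,"ry":0,"rz":0,"hand":1.4},{"dx":-5.15,"dy":0,"dz":0.61,"rx":0,"ry":0,"rz":0,"hand":1.4}]'; python3 -c "
from h import *
goto(609.5,354,289,0.925)"
```

```text
time: 40.38
tool_pos: [487.8, 192.8, 123.8]
eef_rot: [0.635, -0.315, 0.631, 0.315]
contact_force: [14.9, -1.4, 0.6]
gripper_width: 15.9
d(cm) [-16.41  -0.03  20.29] r [-0.001  0.006  0.002] | pos [487.8 192.8 123.8] w 15.9 F [14.9 -1.4  0.6] t 40.4
```

```bash
python3 -m pendant '[{"dx":-0.6,"dy":0,"dz":0.3,"rx":0,"ry":0,"rz":0,"hand":1.4},{"dx":-1.7,"dy":0,"dz":0.6,"rx":0,"ry":0,"rz":0,"hand":1.4},{"dx":-2.8,"dy":0,"dz":1.05,"rx":0,"ry":0,"rz":0,"hand":1.4},{"dx":-3.8,"dy":0,"dz":1.48,"rx":0,"ry":0,"rz":0,"hand":1.4},{"dx":-4.72,"dy":0,"dz":1.92,"rx":0,"ry":0,"rz":0,"hand":1.4},{"dx":-5.83,"dy":0,"dz":2.54,"rx":0,"ry":0,"rz":0,"hand":1.4},{"dx":-5.83,"dy":0,"dz":2.54,"rx":0,"ry":0,"rz":0,"hand":1.4}]'; python3 - <<'E'
from h import *
goto(609.5,354,289,0.925)
im=camera("scene"); crop(im,250,80,160,160,3.5,"pics/c40.png")
im=camera("side"); crop(im,150,190,220,180,3.5,"pics/s40.png")
E
```

```text
time: 40.97
tool_pos: [502.1, 213.4, 181.5]
eef_rot: [0.634, -0.315, 0.631, 0.316]
contact_force: [4.6, 6.4, -3.9]
gripper_width: 16.1
d(cm) [-10.68  -0.12  17.73] r [-0.     0.004  0.001] | pos [502.1 213.4 181.5] w 16.1 F [ 4.6  6.4 -3.9] t 41.0
```

View pics/c40.png

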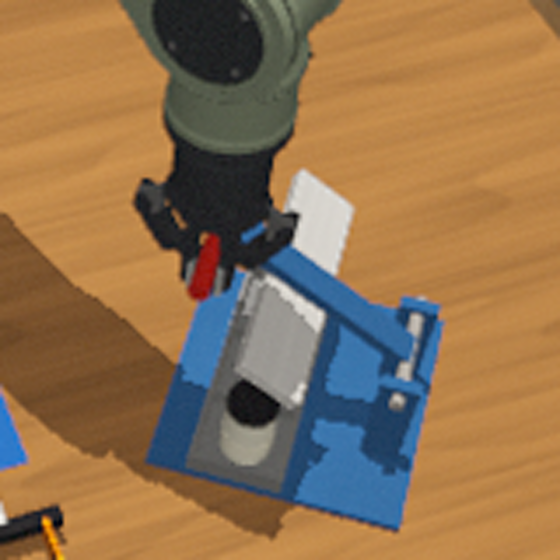

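View pics/s40.png

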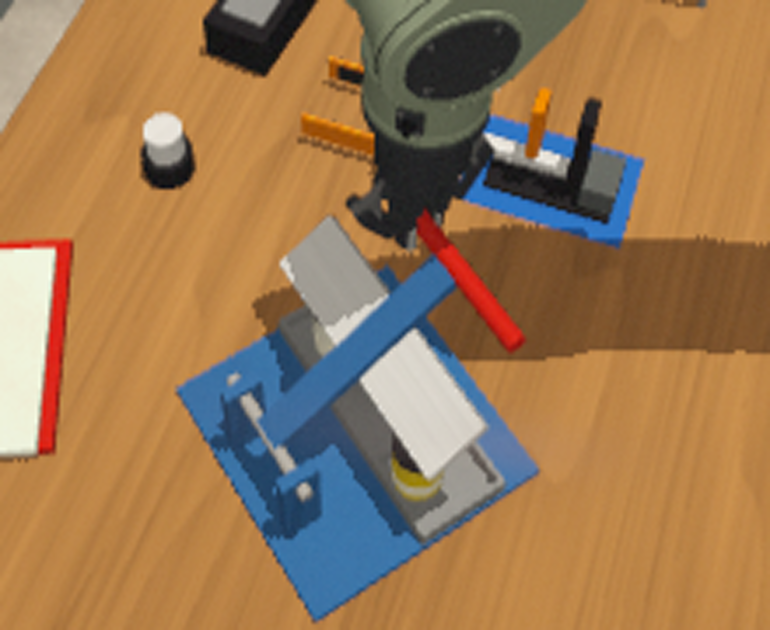

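```bash
python3 -m pendant '[{"dx":-0.6,"dy":0,"dz":0.4,"rx":0,"ry":0,"rz":0,"hand":1.4},{"dx":-1.23,"dy":0,"dz":0.83,"rx":0,"ry":0,"rz":0,"hand":1.4},{"dx":-2.39,"dy":0,"dz":1.73,"rx":0,"ry":0,"rz":0,"hand":1.4},{"dx":-3.5,"dy":0,"dz":2.7,"rx":0,"ry":0,"rz":0,"hand":1.4},{"dx":-4.52,"dy":0,"dz":3.75,"rx":0,"ry":0,"rz":0,"hand":1.4},{"dx":-5.48,"dy":0,"dz":4.85,"rx":0,"ry":0,"rz":0,"hand":1.4},{"dx":-6.35,"dy":0,"dz":6.03,"rx":0,"ry":0,"rz":0,"hand":1.4},{"dx":-6.35,"dy":0,"dz":6.03,"rx":0,"ry":0,"rz":0,"hand":1.4}]'; python3 -c "
from h import *
goto(609.5,354,289,0.925)"
```

```text
time: 41.73
tool_pos: [538.5, 259.7, 245.5]
eef_rot: [0.634, -0.315, 0.633, 0.314]
contact_force: [-9.0, -9.7, 22.6]
gripper_width: 15.8
d(cm) [-4.34  0.03 11.81] r [-0.003  0.001  0.002] | pos [538.5 259.7 245.5] w 15.8 F [-9.  -9.7 22.6] t 41.7
```

```bash
python3 -m pendant '[{"dx":-0.4,"dy":0,"dz":-0.2,"rx":0,"ry":0,"rz":0,"hand":1.4},{"dx":-0.8,"dy":0,"dz":0.4,"rx":0,"ry":0,"rz":0,"hand":1.4},{"dx":-1.2,"dy":0,"dz":1.0,"rx":0,"ry":0,"rz":0,"hand":1.4},{"dx":-1.9,"dy":0,"dz":2.3,"rx":0,"ry":0,"rz":0,"hand":1.4},{"dx":-2.5,"dy":0,"dz":3.65,"rx":0,"ry":0,"rz":0,"hand":1.4},{"dx":-3.0,"dy":0,"dz":5.05,"rx":0,"ry":0,"rz":0,"hand":1.4},{"dx":-3.4,"dy":0,"dz":6.5,"rx":0,"ry":0,"rz":0,"hand":1.4},{"dx":-3.4,"dy":0,"dz":6.5,"rx":0,"ry":0,"rz":0,"hand":1.4}]'; python3 -c "
from h import *
goto(609.5,354,289,0.925)"
```

```text
time: 42.4
tool_pos: [577.8, 312.1, 278.0]
eef_rot: [0.634, -0.315, 0.633, 0.314]
contact_force: [1.4, -3.4, 10.9]
gripper_width: 16.4
d(cm) [-1.09 -0.    5.25] r [-0.002  0.001  0.002] | pos [577.8 312.1 278. ] w 16.4 F [ 1.4 -3.4 10.9] t 42.4
```

```bash
python3 -m pendant '[{"dx":-0.3,"dy":0,"dz":0.7,"rx":0,"ry":0,"rz":0,"hand":1.4},{"dx":-0.5,"dy":0,"dz":1.43,"rx":0,"ry":0,"rz":0,"hand":1.4},{"dx":-0.65,"dy":0,"dz":2.5,"rx":0,"ry":0,"rz":0,"hand":1.4},{"dx":-0.75,"dy":0,"dz":3.5,"rx":0,"ry":0,"rz":0,"hand":1.4},{"dx":-0.8,"dy":0,"dz":4.3,"rx":0,"ry":0,"rz":0,"hand":1.4},{"dx":-0.82,"dy":0,"dz":4.9,"rx":0,"ry":0,"rz":0,"hand":1.4},{"dx":-0.82,"dy":0,"dz":5.2,"rx":0,"ry":0,"rz":0,"hand":1.4},{"dx":-0.82,"dy":0,"dz":5.2,"rx":0,"ry":0,"rz":0,"hand":1.4}]'; python3 - <<'E'
from h import *
goto(609.5,354,289,0.925)
im=camera("scene"); crop(im,250,40,160,200,3,"pics/c41.png")
im=camera("side"); crop(im,150,160,220,180,3.5,"pics/s41.png")
E
```

```text
time: 43.07
tool_pos: [608.1, 352.2, 285.2]
eef_rot: [0.633, -0.315, 0.633, 0.314]
contact_force: [1.8, -4.6, 3.4]
gripper_width: 15.7
d(cm) [-0.38  0.    0.23] r [-0.002 -0.001  0.001] | pos [608.1 352.2 285.2] w 15.7 F [ 1.8 -4.6  3.4] t 43.1
```

View pics/c41.png

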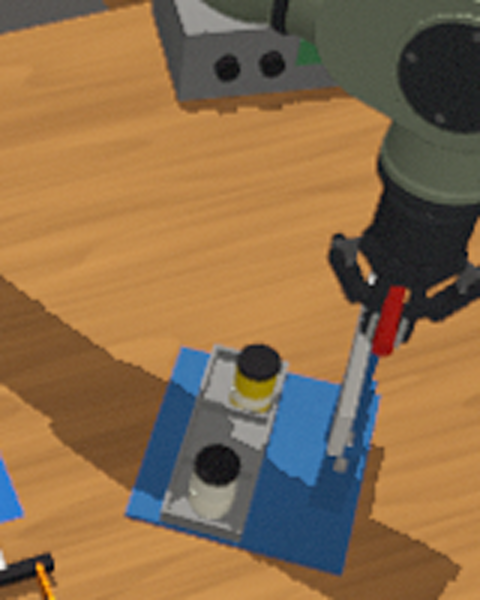

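View pics/s41.png

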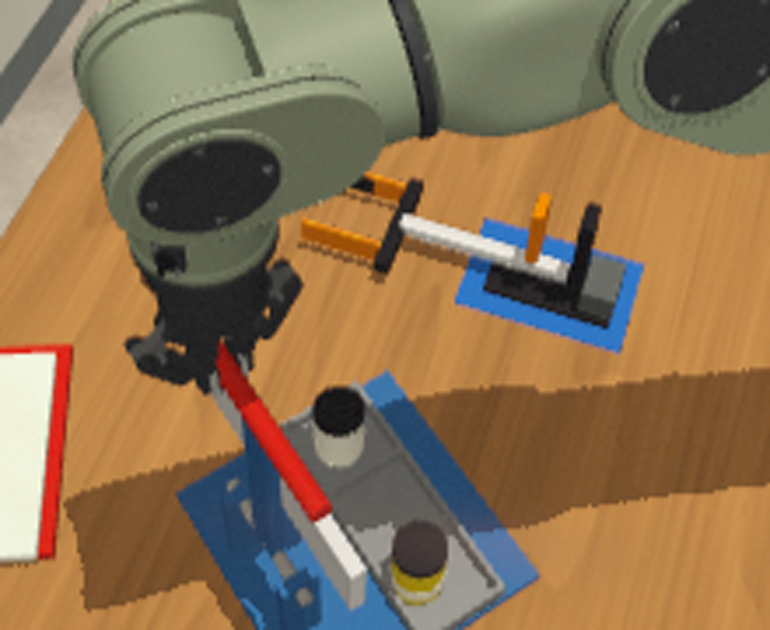

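```bash
python3 - <<'E'
from h import *
a=cv2.imread("pics/s34.png");b=cv2.imread("pics/s41.png")
o=[]
for (x,y) in ((290,360),(370,500)):
    o.append(np.hstack([cv2.resize(i[y:y+120,x:x+100],None,fx=3.6,fy=3.6) for i in (a,b)]))
cv2.imwrite("pics/cmp2.png",cv2.resize(np.hstack(o),None,fx=.55,fy=1.3))
cv2.imwrite("pics/cmpw.png",o[0]);cv2.imwrite("pics/cmpy.png",o[1])
for n,q in (("w",[559.8,245.5]),("y",[452,340])):
  print(n,[(proj("side",[*q,z])[0]*3.5*3.6)[1].round(1) for z in (88,83,81)])
E
```

```text
w [np.float64(3477.5), np.float64(3487.3), np.float64(3491.2)]
y [np.float64(3971.7), np.float64(3980.6), np.float64(3984.1)]
```

View pics/cmpw.png

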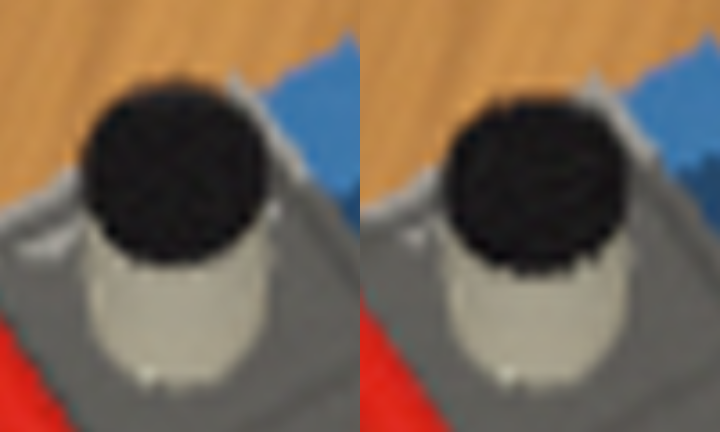

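View pics/cmpy.png

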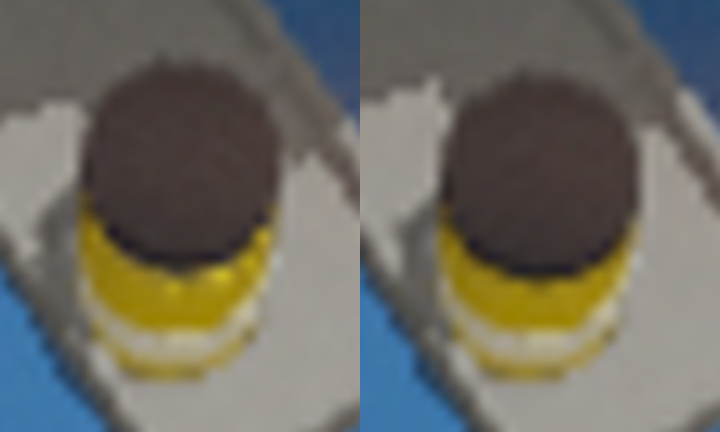

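```bash
python3 - <<'E'
from h import *
a=cv2.imread("pics/s34.png",0);b=cv2.imread("pics/s41.png",0); a2=cv2.imread("pics/s33.png",0)
for n,(x,y,w,h,t) in {"w":(305,375,66,65,75),"y":(385,512,70,70,95)}.items():
    for nm,i in (("pre",a),("post",b)):
        p=i[y-8:y+h+8,x:x+w].astype(float)
        prof=p[:, w//2-12:w//2+12].mean(1)
        # subpixel edge at half level
        lo=prof.min(); 
        print(n,nm,prof[::4].round().astype(int).tolist())
E
```

```text
w pre [151, 151, 152, 149, 89, 38, 26, 24, 24, 24, 25, 24, 24, 25, 24, 20, 41, 138, 158, 159, 158]
w post [150, 151, 150, 150, 148, 83, 27, 22, 24, 24, 26, 23, 25, 24, 24, 23, 18, 76, 151, 159, 157]
y pre [95, 95, 96, 87, 61, 56, 59, 60, 61, 61, 61, 62, 60, 58, 56, 56, 52, 45, 116, 132, 127, 124]
y post [94, 95, 95, 94, 83, 60, 57, 60, 61, 61, 60, 59, 59, 58, 56, 55, 53, 47, 57, 123, 126, 123]
```

```bash
python3 -m pendant '[{"dx":0,"dy":0,"dz":0.15,"rx":0,"ry":0,"rz":0,"hand":1.4},{"dx":0,"dy":0,"dz":0.15,"rx":0,"ry":0,"rz":0,"hand":1.9},{"dx":0,"dy":0,"dz":0.15,"rx":0,"ry":0,"rz":0,"hand":2.5},{"dx":0,"dy":0,"dz":0.15,"rx":0,"ry":0,"rz":0,"hand":4},{"dx":0,"dy":0,"dz":0.15,"rx":0,"ry":0,"rz":0,"hand":6},{"dx":0,"dy":0,"dz":0.15,"rx":0,"ry":0,"rz":0,"hand":6},{"dx":-1.5,"dy":0,"dz":0.15,"rx":0,"ry":0,"rz":0,"hand":6},{"dx":-4,"dy":0,"dz":0.15,"rx":0,"ry":0,"rz":0,"hand":6},{"dx":-6.5,"dy":0,"dz":0.15,"rx":0,"ry":0,"rz":0,"hand":6},{"dx":-6.5,"dy":0,"dz":0.15,"rx":0,"ry":0,"rz":0,"hand":6}]'
python3 -m pendant '[{"dx":0,"dy":0,"dz":-2,"rx":0,"ry":0,"rz":0,"hand":6},{"dx":0,"dy":0,"dz":-5,"rx":0,"ry":0,"rz":0,"hand":6},{"dx":0,"dy":0,"dz":-8,"rx":0,"ry":0,"rz":0,"hand":6},{"dx":0,"dy":-2,"dz":-12,"rx":0,"ry":0,"rz":0,"hand":6},{"dx":0,"dy":-5,"dz":-14,"rx":0,"ry":0,"rz":0,"hand":6},{"dx":0,"dy":-8,"dz":-14,"rx":0,"ry":0,"rz":0,"hand":6},{"dx":0,"dy":-11,"dz":-14,"rx":0,"ry":0,"rz":0,"hand":6},{"dx":0,"dy":-13,"dz":-14,"rx":0,"ry":0,"rz":0,"hand":6},{"dx":0,"dy":-13,"dz":-14,"rx":0,"ry":0,"rz":0,"hand":6},{"dx":0,"dy":-13,"dz":-14,"rx":0,"ry":0,"rz":0,"hand":6}]'
python3 - <<'E'
from h import *
im=camera("scene"); crop(im,0,0,512,384,1.5,"pics/c42.png")
im=camera("side"); crop(im,0,0,512,384,1.5,"pics/s42.png")
E
```

```text
time: 44.0
tool_pos: [609.2, 354.3, 354.4]
eef_rot: [0.635, -0.314, 0.631, 0.315]
contact_force: [-0.4, 1.0, -0.4]
gripper_width: 60.2
time: 44.83
tool_pos: [628.2, 163.3, 349.4]
eef_rot: [0.633, -0.314, 0.634, 0.315]
contact_force: [-1.2, 0.5, -0.4]
gripper_width: 59.9
```

View pics/c42.png

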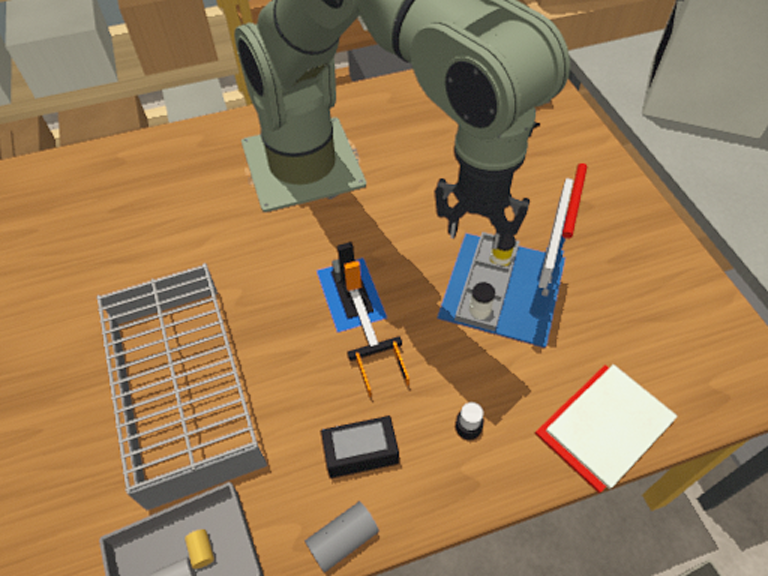

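View pics/s42.png

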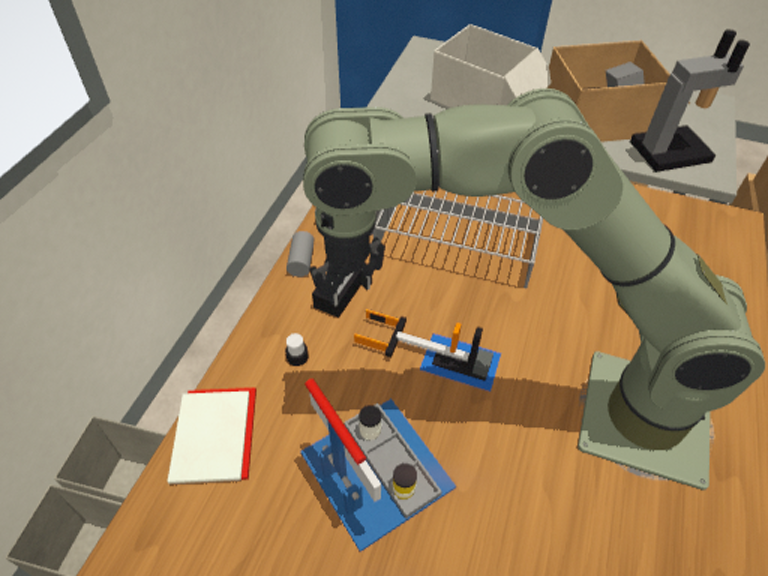

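```bash
python3 -c "
from rig import *
print(state()['time'],state()['contact_force']); print(close_job())"
```

```text
44.9333 [-0.41948689  0.25935588  0.453319  ]
the job is handed in; nothing more can be done
None
```

The job is done and handed in at about 45 s. Only two canisters were present, white and yellow, and I never saw a green one. I drew both out from under the rack with the reacher. The reacher is back on its mat, and the canisters stand in press pockets 0 and 2. I pulled the bar down to its hard stop, eased it back up held in the grip, and let go only at rest.

**Last checks:** The pictures show:
- the press arm upright
- both canisters upright in their pockets
- the reacher standing on its mat
- the eyepiece and black box apparently where they were
- nothing touching the gripper

From the side camera, the white lid went down about 6 mm and the yellow lid about 7 mm, out of 7.

**What disagreed or went unplanned:**
- **Yellow canister:** it was found about 12 mm off-centre in its pocket after I had placed it centrally, apparently knocked while the arm was away. It is within limits, so I left it.
- **Bar slipped in the fingers:** this happened during the first pull, so I could not be sure the bar had gone all the way down. I also misread the path on the way up, and the pull rose to about 50 N. I brought the arm halfway up, then pulled down a second time until it stopped hard at about 55 N.
- **Camera offset:** the scene and side cameras differed by 5 to 10 mm in places, so I lined up the jaws by their position relative to each canister.

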